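Load a carved block into a bottle-jack printing press and give it four pumps

TASK

Slide the tray that carries the carved pink block off the feed board and down over the small step onto the press bed, fully home against the back stop and lying flat, without lifting or tipping it or shaking the block out of its frame. Then give the pump lever exactly four full strokes, each right down to its stop and all the way back up, so that the press closes on the block and stays under pressure. Do not pump before the tray is home, leave the jar, tin, bottle and brayer where they are, and let go of everything at the end.

Things in the scene. Friction and masses are not known exactly. Their poses are not given: they have to be found in the camera images.
- press: Small four-post bottle-jack printing press, bolted down. Origin on the table under its middle, z up. The tray goes in from its open +y side towards -y; the pump lever sticks out at -y. Steel bed plate 270 (x) x 250 (y) mm, top 45 mm above the table. Four 20 mm posts at x +-118, y +-100 mm, 305 mm tall. Between them the grey platen unit, y +-60 mm, 85 to 137 mm up when open.
- head_edge (a point): Middle of the press head's outer lower edge over the tray's way in: press y = 125 mm, 275 mm above the table. The head (275 to 305 mm up) is an open frame 270 x 250 mm of 30 mm bars with a 70 mm beam along x in the middle. The lug ends 43 mm inside this edge, beside the platen, so a tool held upright cannot take the tray home: lean it out to +y by 30 to 45 degrees.
- bed_stop (a point): Middle of the brass back stop's face, at bed level (press y = -58 mm, 45 mm above the table); the stop is 6 mm high and faces +y. Two brass side guides, 6 mm high, stand on the bed 166 mm apart from y = -58 to 50 mm and flare out to about 190 mm apart at y = 89 mm.
- lug_home (a point): Point fixed to the press, 82 mm from its origin along +y and 69 mm above the table, axes as the press: where the centre of the tray's lug is when the tray is home (front edge against the back stop, between the guides, flat on the bed).
- lug (a point): Centre of the dark wooden lug that moves the tray: 24 (x) x 30 (y) x 38 (z) mm; axes are the tray's. Tray: aluminium plate 160 x 160 x 5 mm, 0.45 kg, underside 24 mm below this point, front edge (goes in first) 140 mm along -y, rear edge 20 mm along +y. The lug is gripped across x, also with the tool leaning back to +y.
- block_mid (a point): Centre of the carved block: pink, 140 (x) x 95 (y) x 10 mm, dark inked pattern on top, 0.17 kg, loose in a 4 mm high frame on the tray with 1.5 mm play, 80 mm from the lug's centre along the tray's -y and 14 mm below it.
- feed_board: Fixed plywood feed board 300 (x) x 260 (y) mm, top 49 mm above the table, axes parallel to the press. Origin: on the table under its middle. Its edge lies 4 to 8 mm from the press bed, and its top is 4 mm higher than the bed: a step down for the tray.
- pump_lever (a joint): Angle of the pump lever (rad): 0 = up at rest (0.45 rad above level), 0.62 = bottom stop. Pressing down makes it grow; a spring brings it back up by itself within half a second when let go. A full stroke is down to the stop and back to 0; short strokes feed less or nothing. It takes 4 to 12 N at the grip, more at the stop.
- lever_grip (a point): Point on the axis of the lever's black rubber grip (rod 22 mm thick, 72 mm long), 188 mm from the pivot, a level axis along the press's x at press y = -50 mm, 171 mm above the table. The lever points to the press's -y. This point lies at press y = -219 mm, 253 mm up at rest; y = -235 mm, 139 mm up at the bottom stop. The jack sinks with the platen, 4 mm a stroke.
- platen (a joint): How far the platen has been fed down from its open position (m). 0 = open. The first full stroke of the lever feeds about 0.0035, each later one 0.004, so four give about 0.0155; it stays where it is fed.
- pressure_pad: Sprung pressing pad with paper, 150 x 105 mm, under the platen. Origin: middle of its underside, 71 mm above the table when the press is open (26 mm above the bed). It meets the block (top 60 mm above the table when home) during the third stroke.
- tool_jar: Bystander: green glass jar 68 mm across and 95 mm tall with carving gouges sticking out to 190 mm. Origin under its middle. Loose.
- ink_tin: Bystander: ink tin with a red band and pale lid, 72 mm across, 55 mm tall. Origin under its middle. Loose.
- oil_bottle: Bystander: green bottle with a blue cap, 52 mm across, 150 mm tall. Origin under its middle. Loose.
- brayer: Bystander: brayer (ink roller) lying on the table, 38 mm roller 90 mm wide at its +x end (45 mm from the origin), red handle back to -x (147 mm from the origin). Origin on the table. Loose.
Things that resemble listed ones, but are neither listed nor needed, are in the scene too. What is shaped like the part that bears lug but blue or turquoise is not meant.

How it is judged:
On the way, in this order (a step that is already met when the one before it is completed fails the run):
1. the tray lies flat on the press bed, home against the back stop, before any pumping (x of lug in the frame of lug_home between -0.005 and 0.005 m and y of lug in the frame of lug_home between -0.005 and 0.005 m and z of lug in the frame of lug_home between -0.003 and 0.002 m and angle between the y axis of lug and the y axis of lug_home, either way round below 0.06 rad and angle between lug's own z axis and vertical below 0.03 rad and value of joint platen below 0.002 m), for 0.2 s.
2. stroke 1 of the pump lever has been made to its bottom stop and the lever has come back up (platen fed at least 2 mm) (value of joint platen above 0.002 m and value of joint pump_lever below 0.06 rad), for 0.05 s.
3. stroke 2 of the pump lever has been made to its bottom stop and the lever has come back up (platen fed at least 6 mm) (value of joint platen above 0.006 m and value of joint pump_lever below 0.06 rad), for 0.05 s.
4. stroke 3 of the pump lever has been made to its bottom stop and the lever has come back up (platen fed at least 9.8 mm) (value of joint platen above 0.0098 m and value of joint pump_lever below 0.06 rad), for 0.05 s.
5. stroke 4 of the pump lever has been made to its bottom stop and the lever has come back up (platen fed at least 13.2 mm) (value of joint platen above 0.0132 m and value of joint pump_lever below 0.06 rad), for 0.05 s.
At the end, for the whole second after the job is handed in: Tray flat on the bed (under 1.7 deg), lug within 5 mm of home each way, turned under 3.4 deg, block in its frame; platen fed 13.2 to 17.8 mm (four strokes) and pressing the block with over 10 N; lever back up; bystanders standing (x of lug in the frame of lug_home between -0.005 and 0.005 m and y of lug in the frame of lug_home between -0.005 and 0.005 m and z of lug in the frame of lug_home between -0.003 and 0.002 m and angle between the y axis of lug and the y axis of lug_home, either way round below 0.06 rad and angle between lug's own z axis and vertical below 0.03 rad and horizontal distance between block_mid and lug between 0.07 and 0.09 m and value of joint platen between 0.0132 and 0.0178 m and value of joint pump_lever below 0.05 rad and contact force between pressure_pad and block above 10 N and linear speed of tray below 0.01 m/s and angle between each of tool_jar, ink_tin, oil_bottle, brayer's own z axis and vertical below 0.1 rad); the robot touches nothing.
It fails at once if a fifth stroke, or the press over-closed (value of joint platen above 0.0178 m).
It fails at once if the press pumped while the tray is not home (value of joint platen above 0.002 m and (horizontal distance between lug and lug_home above 0.009 m or angle between lug's own z axis and vertical above 0.06 rad)).
It fails at once if the tray tipped by more than 10 degrees, or lifted by more than 20 mm (angle between lug's own z axis and vertical above 0.175 rad or z of lug in the frame of lug_home above 0.024 m).
It fails at once if the block shaken out of the tray's frame (horizontal distance between block_mid and lug above 0.09 m or horizontal distance between block_mid and lug below 0.07 m).
It fails at once if the jar, tin, bottle or brayer moved by more than 20 mm or knocked over (distance of any of tool_jar, ink_tin, oil_bottle, brayer from where it was at the start of the episode above 0.02 m or angle between any of tool_jar, ink_tin, oil_bottle, brayer's own z axis and vertical above 0.25 rad).
It also fails if it takes over 62 s, if anything falls off the work surface, if the arm or the gripper's body presses on something with over 40 N, if the wrist force passes 120 N, or if a joint passes its speed limit or range.

ROBOT

A 7-joint arm with a two-finger parallel gripper is mounted at the origin on the work surface. World frame = base frame: x ahead of the robot, y to its left, z up, the work surface at z = 0. Lengths are in m, angles in rad, forces in N, time in s.
With the tool pointing down it reaches from about 0.35 to 0.9 m from the base axis. Payload 19.9 kg.
Tool frame: the origin (TCP) lies midway between the tips of the shut fingers; the grasp point (between the pads) lies 19 mm behind it; z points along the fingers, y is the direction in which the jaws open and shut (so a half turn about z gives the same grasp; the last joint's range is limited). The gripper opens to 85 mm and grips with 20 to 120 N. Pads are 22 mm wide; open, the fingers measure 114 mm over their backs; the gripper's body (76 mm by 85 mm) begins 54 mm behind the grasp point. The pads swing forward as they close: fully open they stand 13 mm farther back than shut.
Start: joints at [-1.187, 0.417, -0.01, 1.614, 0.005, 1.111, -0.053], TCP at [0.258, 0.569, 0.231] pointing down, gripper open.
Joint ranges: [-2.81, 2.81], [-0.39, 2.02], [-1.27, 1.25], [0.06, 2.57], [-1.19, 4.33], [0.19, 2], [-2.82, 2.82]. Speed limits (rad/s): [1.89, 1.89, 2.39, 2.39, 3.01, 3.01, 3.01].

INTERFACE

Orientations are given as a 3x3 rotation matrix whose columns are the frame's x, y, z axes.
In Python, from rig import readout, eyes, job gives the robot as it stands. The module is installed in compiled form; this text tells all that it offers.
- The arm moves only by the tool jog_arm, never from a script. Its argument "motion" is one flat list of numbers, 5 for each row, row after row: the finger opening in m, from 0 to 0.0854, then the shift along the tool's x, y, z in m, then the turn about the tool's z in units of 10 degrees (1.0 is 10 degrees). A call has 1 to 20 rows; each row is the pose to reach, as a shift and turn from the pose measured when the call began, along the tool's axes at that moment; what a row does not reach only later rows make up. A row lasts 1/8 s, in which the tool goes at most 62.5 mm and 10.7 degrees, less where a joint would pass 70% of its speed; a pose out of reach is approached as far as the arm can. A call with a gripper value outside its range is refused whole. The fingers move at their own pace and stop on an object; the grip force is fixed at half the most. Time passes only in rows, so rows that repeat a pose let the fingers close. It gives the time, the measured TCP pose, the force and the opening at its end, in the units of the state.
- readout.get_obs(): the state, without advancing time (a new reading comes with each control period).
- eyes.snapshot(name): name is "scene" or "top" or "wrist"; returns (picture, depth): 480x640x3 uint8, red, green, blue; 480x640 float32, m along the optical axis (not along the pixel's ray), 0 where there is no reading.
- eyes.camera_model(name): a dict with "fov_y" (degrees; the focal length in pixels is half the picture's height over the tangent of half this angle, whatever the lens; pixels are square), "cx", "cy" (the principal point, pixels), "view" (4x4, takes a point from world to camera coordinates); the wrist camera has in their place "hand_eye" (4x4, takes a point from camera to tool coordinates, whose origin is the TCP and whose axes are the flange's). Camera axes: x right, y down, z forward; pixel columns grow to the right and rows downward; lengths in m; the calibration is good to about 2 mm. A picture is of the moment at which its call begins: read the wrist's pose just before it. camera_model takes no time and is no camera call.
- job.job_done(): hands the job in, once; it reports no verdict.
The state is a dict: "clock": time; "joints": joint angles; "joint_velocities": joint speeds; "tau": joint torques, N m; "ee_pos": TCP position; "ee_rot": TCP orientation; "contact_force": force on the tool from outside, world axes, zero at the start; "moment": the same for the moment, N m; "gripper_width": finger opening in m.
Only numpy, scipy, OpenCV 4.12 (cv2) and the standard library are available. Lean on these libraries where they do the work, as an engineer would, in place of code of your own. Each camera call takes 0.05 s, during which the arm holds its last target.

## Working session

There is one attempt and no reset: what is moved stays moved. The work goes in short steps, Python scripts to look and compute and a tool call to move; the robot and the scene stay as the last step left them, time stands still between calls to the robot, and variables do not carry over. Pictures are saved under pics/ and viewed, and the job is handed in when it is done.

Besides the shell and the picture viewer there is one more tool, called after ">>>" by a JSON object that holds its "method" and its "body", one argument or row to a line. jog_arm: Moves the arm, as the interface text tells. Its arguments: {"type":"object","properties":{"motion":{"type":"array"}},"required":["motion"]}

```bash
mkdir -p pics; ls
python3 - <<'E'
from rig import readout, eyes, job
import cv2,numpy as np
o=readout.get_obs(); 
for k,v in o.items(): print(k,np.round(v,3).tolist())
for n in ["scene","top","wrist"]:
    p,d=eyes.snapshot(n); cv2.imwrite(f"pics/{n}0.png",p[:,:,::-1]); np.save(f"pics/{n}0.npy",d)
    print(n,{k:np.round(v,4).tolist() for k,v in eyes.camera_model(n).items()})
E
```

```text
pics
clock 0.0
joints [-1.187, 0.418, -0.01, 1.614, 0.005, 1.111, -0.053]
joint_velocities [-0.001, -0.001, -0.0, 0.0, -0.0, 0.001, 0.001]
tau [-0.001, -86.443, 0.678, -43.492, 0.019, 0.007, -0.0]
ee_pos [0.258, 0.569, 0.231]
ee_rot [[-0.911, 0.413, -0.0], [0.413, 0.911, -0.001], [-0.0, -0.001, -1.0]]
contact_force [0.039, 0.353, 0.119]
moment [0.027, -0.019, -0.028]
gripper_width 0.085
scene {'fov_y': 54.8646, 'cx': 311.66, 'cy': 229.9655, 'view': [[-0.4198, 0.9076, -0.0068, 0.1933], [0.8601, 0.3954, -0.3224, -0.3415], [-0.2899, -0.1412, -0.9466, 1.5792], [0.0, 0.0, 0.0, 1.0]]}
top {'fov_y': 55.2396, 'cx': 321.7643, 'cy': 241.1238, 'view': [[0.0201, -0.9998, 0.0, -0.0229], [-0.9852, -0.0199, -0.17, 0.503], [0.17, 0.0034, -0.9854, 1.1782], [0.0, 0.0, 0.0, 1.0]]}
wrist {'fov_y': 66.3953, 'cx': 317.0358, 'cy': 244.535, 'hand_eye': [[0.0, -0.9542, -0.2992, 0.0767], [1.0, -0.0001, 0.0004, -0.0002], [-0.0005, -0.2992, 0.9542, -0.1422], [0.0, 0.0, 0.0, 1.0]]}
```

View pics/scene0.png

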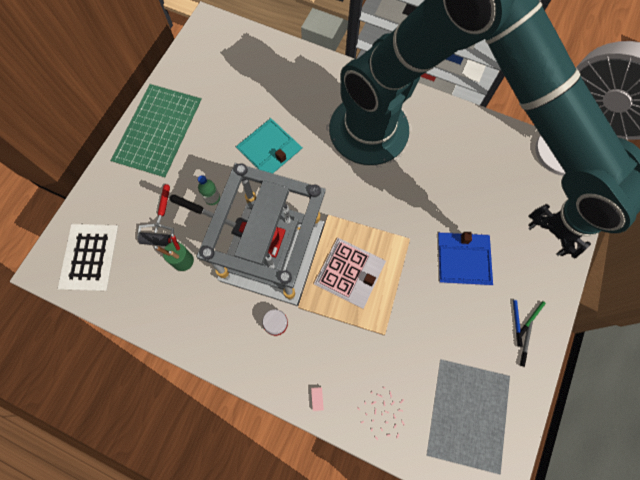

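View pics/top0.png

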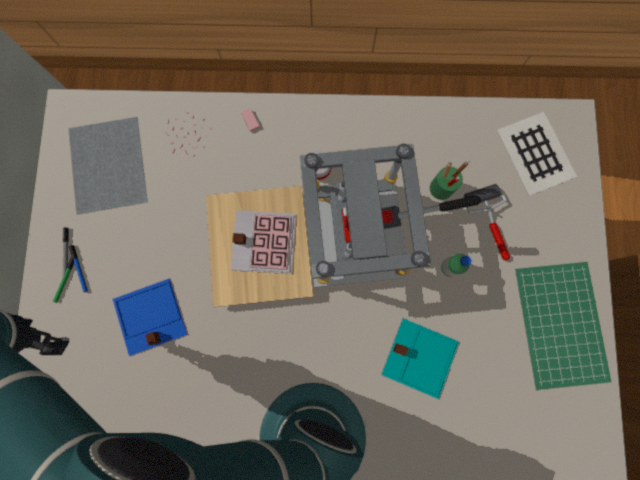

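View pics/wrist0.png

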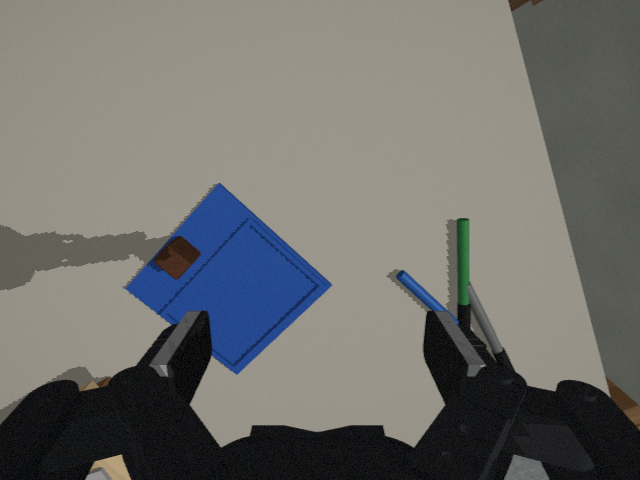

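The tray wanted is the pink block's tray: its lug is at scene (368,279) and top (240,239). The look-alikes are the blue tray (lug at scene (466,238), top (152,338)) and the turquoise tray (lug at scene (280,155), top (401,350)). The press head is at top x 302–428, y 145–278, and the lever runs to about (475,200), with the jar at (447,182), bottle at (458,263) and brayer at (499,235). Next I measure these.

```bash
cat > h.py <<'E'
import numpy as np,cv2
from rig import readout,eyes
def K(m): return 240/np.tan(np.radians(m['fov_y'])/2)
def cloud(n,d,o=None):
    m=eyes.camera_model(n); f=K(m); v,u=np.mgrid[0:480,0:640]
    P=np.stack([(u-m['cx'])/f*d,(v-m['cy'])/f*d,d,np.ones_like(d)],-1)
    if n=='wrist':
        T=np.eye(4);T[:3,:3]=o['ee_rot'];T[:3,3]=o['ee_pos'];T=T@np.array(m['hand_eye'])
    else: T=np.linalg.inv(np.array(m['view']))
    return (P@T.T)[...,:3]
def ray(n,u,v,z,o=None):
    m=eyes.camera_model(n); f=K(m); r=np.array([(u-m['cx'])/f,(v-m['cy'])/f,1])
    if n=='wrist':
        T=np.eye(4);T[:3,:3]=o['ee_rot'];T[:3,3]=o['ee_pos'];T=T@np.array(m['hand_eye'])
    else: T=np.linalg.inv(np.array(m['view']))
    w=T[:3,:3]@r; c=T[:3,3]; return c+w*(z-c[2])/w[2]
E
python3 - <<'E'
from h import *
d=np.load('pics/top0.npy');im=cv2.imread('pics/top0.png');P=cloud('top',d);hsv=cv2.cvtColor(im,cv2.COLOR_BGR2HSV)
def rect(mask,name):
    mask=mask.astype(np.uint8); n,l,s,c=cv2.connectedComponentsWithStats(mask)
    k=1+np.argmax(s[1:,4]); pts=P[l==k]
    r=cv2.minAreaRect((pts[:,:2]*1000).astype(np.float32)); print(name,s[k].tolist(),'rect c,size,ang',np.round(r[0],1),np.round(r[1],1),round(r[2],2),'z',np.round(np.percentile(pts[:,2],[5,50,95]),4))
z=P[...,2]
box=np.zeros(z.shape,bool);box[130:300,290:440]=1
rect(box&(z>.285)&(z<.318),'head')
b2=np.zeros(z.shape,bool);b2[180:315,195:330]=1
rect(b2&(z>.04)&(z<.058)&(hsv[...,0]>10)&(hsv[...,0]<30)&(hsv[...,1]>60),'board')
b3=np.zeros(z.shape,bool);b3[200:285,222:305]=1
rect(b3&(hsv[...,1]<75)&(z<.075)&(z>.048),'tray')
rect(b3&(z>.083)&(z<.11),'lugtop')
L=b3&(hsv[...,2]<110)&(z>.075); print(np.median(P[L],0))
for (u,v) in [(475,203),(447,182),(440,210),(460,263),(465,203),(485,196),(500,195)]: print(u,v,np.round(P[v,u],3), im[v,u])
big=cv2.resize(im[130:320,200:540],None,fx=2.3,fy=2.3,interpolation=cv2.INTER_CUBIC);cv2.imwrite('pics/topcrop.png',big)
s=cv2.imread('pics/scene0.png');cv2.imwrite('pics/scenecrop.png',cv2.resize(s[140:340,130:420],None,fx=2.7,fy=2.7,interpolation=cv2.INTER_CUBIC))
E
```

```text
head [300, 144, 131, 135, 9299] rect c,size,ang [ 531.5 -101.1] [271.  250.1] 7.23 z [0.2917 0.2965 0.3065]
board [206, 186, 107, 121, 7266] rect c,size,ang [489.7 156.7] [300.8 260.5] 7.22 z [0.0447 0.0486 0.0525]
tray [230, 210, 66, 64, 3557] rect c,size,ang [499.2 142.6] [163.6 163.7] 87.9 z [0.0507 0.0607 0.0666]
lugtop [232, 233, 13, 10, 108] rect c,size,ang [499.8 202.8] [29.9 23.5] 84.62 z [0.0864 0.0907 0.0955]
[0.49851055 0.19902757 0.09052539]
475 203 [ 0.554 -0.346  0.275] [28 27 32]
447 182 [ 0.657 -0.336  0.096] [55 88 78]
440 210 [ 0.546 -0.278  0.241] [56 63 68]
460 263 [ 0.44  -0.351  0.136] [58 66 33]
465 203 [ 0.556 -0.326  0.269] [21 23 26]
485 196 [ 0.638 -0.454  0.038] [61 62 60]
500 195 [ 0.653 -0.511 -0.003] [71 75 77]
```

View pics/topcrop.png

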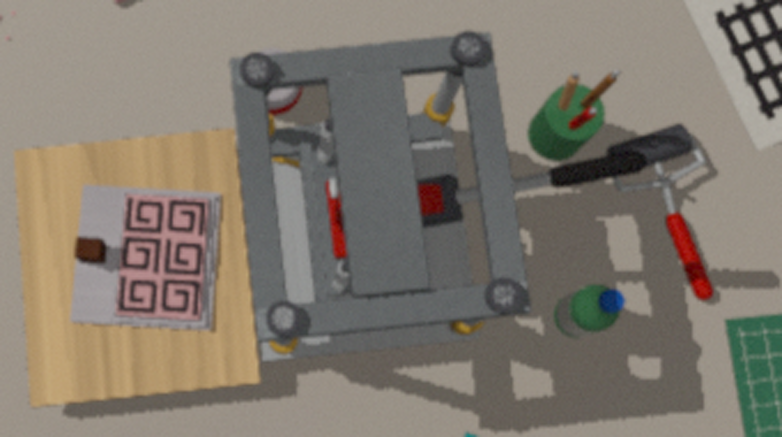

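View pics/scenecrop.png

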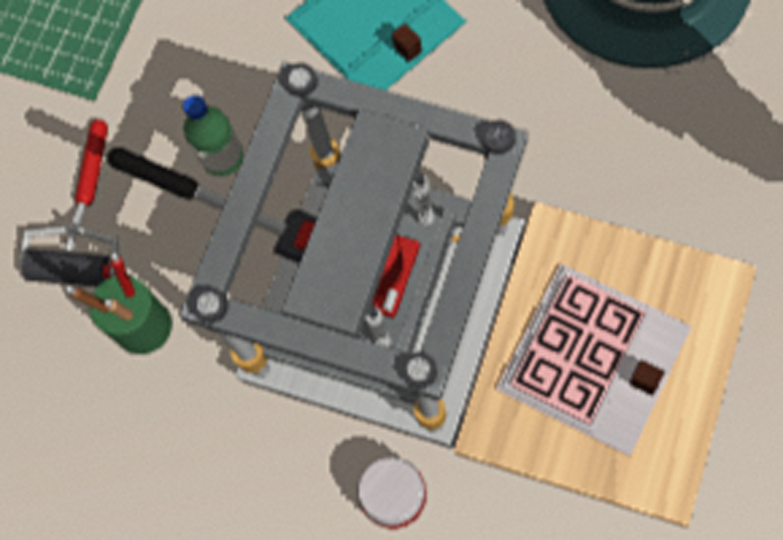

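The press yaw is about 7.2°, with origin near (0.5315, -0.101). The lug is at press (0.007, 0.3055), and the tray is turned about -9° from the press. The board centre comes out at press y = 261 mm against 259–263 expected, so the fit holds.

The moves can't command a lean directly. I'll test whether a pose beyond reach makes the arm tilt at the right azimuth, since later shifts would keep that orientation.

>>> {"method": "jog_arm", "body": {
  "motion": [0.06,0.27,-0.198,-0.119,5.8,0.06,0.27,-0.198,-0.119,5.8,0.06,0.27,-0.198,-0.119,5.8,0.06,0.27,-0.198,-0.119,5.8,0.06,0.27,-0.198,-0.119,5.8,0.06,0.27,-0.198,-0.119,5.8,0.06,0.27,-0.198,-0.119,5.8,0.06,0.27,-0.198,-0.119,5.8]
}}

```text
clock: 1.15
ee_pos: [-0.0694, 0.5002, 0.3498]
ee_rot: [[-0.134, 0.991, -0.0], [0.991, 0.134, -0.001], [-0.001, -0.0, -1.0]]
contact_force: [1.2, 0.0, 1.1]
gripper_width: 0.0598
```

```bash
cat > st.py <<'E'
from h import *
o=readout.get_obs()
for k in ['clock','joints','ee_pos','ee_rot','contact_force','gripper_width']: print(k,np.round(o[k],3).tolist())
E
python3 st.py
```

```text
clock 1.15
joints [-1.709, 0.108, -0.066, 1.744, 0.007, 1.291, -1.642]
ee_pos [-0.069, 0.5, 0.35]
ee_rot [[-0.134, 0.991, -0.0], [0.991, 0.134, -0.001], [-0.001, -0.0, -1.0]]
contact_force [1.25, 0.045, 1.098]
gripper_width 0.06
```

>>> {"method": "jog_arm", "body": {
  "motion": [0.06,-0.32,0,0,0,0.06,-0.32,0,0,0,0.06,-0.32,0,0,0,0.06,-0.32,0,0,0,0.06,-0.32,0,0,0,0.06,-0.32,0,0,0,0.06,-0.32,0,0,0,0.06,-0.32,0,0,0]
}}

```text
clock: 2.15
ee_pos: [-0.034, 0.184, 0.3105]
ee_rot: [[-0.113, 0.966, 0.232], [0.971, 0.157, -0.182], [-0.212, 0.205, -0.955]]
contact_force: [-3.2, 3.4, 0.9]
gripper_width: 0.0601
```

```bash
python3 st.py
```

```text
clock 2.15
joints [-1.583, -0.386, -0.374, 2.264, 0.02, 1.494, -1.78]
ee_pos [-0.034, 0.184, 0.311]
ee_rot [[-0.113, 0.966, 0.232], [0.971, 0.157, -0.182], [-0.212, 0.205, -0.955]]
contact_force [-3.195, 3.4, 0.864]
gripper_width 0.06
```

```bash
cat > kin.py <<'E'
import numpy as np
from scipy.spatial.transform import Rotation as R
from scipy.optimize import least_squares
lo=np.array([-2.81,-.39,-1.27,.06,-1.19,.19,-2.82]);hi=np.array([2.81,2.02,1.25,2.57,4.33,2,2.82])
def fk(q,p,s):
    h,L1,L2,L3=p
    rz=lambda a:R.from_euler('z',a); ry=lambda a:R.from_euler('y',a)
    A=rz(s[0]*q[0])*ry(q[1])*rz(s[1]*q[2]); e=np.array([0,0,h])+A.apply([0,0,L1])
    B=A*ry(q[3])*rz(s[2]*q[4]); w=e+B.apply([0,0,L2])
    C=B*ry(q[5])*rz(s[3]*q[6]); t=w+C.apply([0,0,L3])
    return t,C.as_matrix()
E
python3 - <<'E'
from kin import *
import itertools
Q=[[-1.187,.418,-.01,1.614,.005,1.111,-.053],[-1.709,.108,-.066,1.744,.007,1.291,-1.642],[-1.583,-.386,-.374,2.264,.02,1.494,-1.78]]
T=[[.258,.569,.231],[-.069,.5,.35],[-.034,.184,.3105]]
RR=[[[-.911,.413,0],[.413,.911,-.001],[0,-.001,-1]],[[-.134,.991,0],[.991,.134,-.001],[-.001,0,-1]],[[-.113,.966,.232],[.971,.157,-.182],[-.212,.205,-.955]]]
best=[]
for s in itertools.product([1,-1],repeat=4):
    f=lambda p:np.concatenate([fk(q,p,s)[0]-t for q,t in zip(Q,T)])
    r=least_squares(f,[.3,.5,.47,.3])
    M=[fk(q,r.x,s)[1].T@np.array(m) for q,m in zip(Q,RR)]
    best.append((r.cost,s,r.x,M))
best.sort(key=lambda b:b[0])
for b in best[:3]: print(b[0],b[1],b[2]);[print(np.round(m,3).tolist()) for m in b[3]]
E
```

```text
0.0010421805362181198 (-1, -1, -1, 1) [0.44944008 0.46533775 0.48067876 0.43092964]
[[-0.106, -0.995, -0.0], [0.995, -0.106, 0.0], [-0.0, -0.0, 1.0]]
[[0.142, 0.99, 0.0], [-0.99, 0.142, -0.0], [-0.0, -0.0, 1.0]]
[[0.406, 0.914, -0.0], [-0.914, 0.406, 0.0], [-0.0, -0.0, 0.999]]
0.001042180536218121 (-1, -1, -1, -1) [0.44944009 0.46533775 0.48067876 0.43092964]
[[-0.0, -1.0, -0.0], [1.0, -0.0, 0.0], [-0.0, -0.0, 1.0]]
[[-0.0, -1.0, -0.0], [1.0, -0.0, 0.0], [-0.0, -0.0, 1.0]]
[[0.0, -1.0, -0.0], [1.0, 0.0, -0.0], [-0.0, -0.0, 0.999]]
0.0012692579018397953 (-1, 1, 1, -1) [0.78452923 0.39983868 0.50125224 0.70096554]
[[0.023, -1.0, -0.001], [1.0, 0.023, -0.001], [0.0, -0.0, 1.0]]
[[0.135, -0.991, 0.0], [0.991, 0.135, 0.0], [-0.0, 0.0, 1.0]]
[[0.577, -0.719, -0.388], [0.816, 0.533, 0.223], [0.046, -0.445, 0.894]]
```

```bash
cat > tt.py <<'E'
# usage: python3 tt.py dx dy dz  (world) -> tool shift
import sys; from h import *
o=readout.get_obs(); print(np.round(np.array(o['ee_rot']).T@np.array(list(map(float,sys.argv[1:4]))),4))
E
python3 tt.py -0.016 0.266 0.04
```

```text
[ 0.2515  0.0345 -0.0903]
```

>>> {"method": "jog_arm", "body": {
  "motion": [0.06,0.25,0.034,-0.09,0,0.06,0.25,0.034,-0.09,0,0.06,0.25,0.034,-0.09,0,0.06,0.25,0.034,-0.09,0,0.06,0.25,0.034,-0.09,0]
}}

```text
clock: 2.78
ee_pos: [-0.0485, 0.4511, 0.3487]
ee_rot: [[-0.11, 0.967, 0.231], [0.97, 0.155, -0.186], [-0.215, 0.204, -0.955]]
contact_force: [0.5, -1.7, -0.5]
gripper_width: 0.0601
```

```bash
python3 st.py
```

```text
clock 2.775
joints [-1.542, 0.164, -0.361, 1.722, 0.216, 1.526, -1.807]
ee_pos [-0.049, 0.451, 0.349]
ee_rot [[-0.11, 0.967, 0.231], [0.97, 0.155, -0.186], [-0.215, 0.204, -0.955]]
contact_force [0.473, -1.708, -0.469]
gripper_width 0.06
```

```bash
cat > kin2.py <<'E'
import numpy as np
from scipy.spatial.transform import Rotation as R
from scipy.optimize import least_squares
lo=np.array([-2.81,-.39,-1.27,.06,-1.19,.19,-2.82]);hi=np.array([2.81,2.02,1.25,2.57,4.33,2,2.82])
rz=lambda a:R.from_euler('z',-a); ry=lambda a:R.from_euler('y',a)
def mats(q):
    A=rz(q[0]);A2=A*ry(q[1]);A3=A2*rz(q[2]);B=A3*ry(q[3]);B2=B*rz(q[4]);C=B2*ry(q[5]);C2=C*rz(q[6])
    return A,A2,A3,B,B2,C,C2
def fk(q,p):
    h=np.array([0,p[10],p[0]]); A,A2,A3,B,B2,C,C2=mats(q)
    t=h*[0,0,1]+A.apply([0,h[1],0])+A3.apply(p[1:4])+B2.apply(p[4:7])+C.apply([p[7],p[8],p[9]])
    return t,(C2*R.from_euler('z',np.pi/2)).as_matrix()
Q=[[-1.187,.418,-.01,1.614,.005,1.111,-.053],[-1.709,.108,-.066,1.744,.007,1.291,-1.642],[-1.583,-.386,-.374,2.264,.02,1.494,-1.78],[-1.542,.164,-.361,1.722,.216,1.526,-1.807]]
T=[[.258,.569,.231],[-.0694,.5002,.3498],[-.034,.184,.3105],[-.0485,.4511,.3487]]
def fit(Q=Q,T=T,reg=1e-2):
    p0=np.array([.4,0,0,.47,0,0,.48,0,0,.4,0])
    w=np.array([.1,1,1,.1,1,1,.1,1,1,.1,1])*reg
    return least_squares(lambda p:np.concatenate([np.concatenate([fk(q,p)[0]-t for q,t in zip(Q,T)]),w*(p-p0)]),p0)
E
python3 - <<'E'
from kin2 import *
for reg in [3e-2,1e-2,3e-3]:
    r=fit(reg=reg);print(reg,np.round(r.x,3));print(np.round([1000*(fk(q,r.x)[0]-t) for q,t in zip(Q,T)],1).tolist())
E
```

```text
0.03 [ 0.289  0.001 -0.012  0.501 -0.001 -0.002  0.466 -0.003 -0.002  0.309
 -0.014]
[[0.0, -0.0, 0.1], [-0.0, -0.0, -0.1], [0.1, -0.0, 0.0], [-0.1, 0.0, 0.0]]
0.01 [ 0.289  0.    -0.014  0.501 -0.002 -0.001  0.468 -0.001 -0.001  0.309
 -0.014]
[[0.0, -0.0, 0.0], [-0.0, -0.0, -0.0], [0.1, -0.0, 0.0], [-0.1, -0.0, -0.0]]
0.003 [ 0.289 -0.    -0.015  0.501 -0.002 -0.001  0.468 -0.001 -0.001  0.309
 -0.014]
[[0.0, -0.0, 0.0], [-0.0, -0.0, -0.0], [0.1, 0.0, 0.0], [-0.1, -0.0, -0.0]]
```

```bash
cat >> kin2.py <<'E'
PRM=fit(reg=1e-2).x
def jac(q):
    J=np.zeros((6,7));t0,R0=fk(q,PRM)
    for i in range(7):
        d=np.zeros(7);d[i]=1e-5;t,Rr=fk(q+d,PRM)
        J[:3,i]=(t-t0)/1e-5;J[3:,i]=R.from_matrix(Rr@R0.T).as_rotvec()/1e-5
    return J
def err(q,tp,tR):
    t,Rr=fk(q,PRM); return np.r_[tp-t,R.from_matrix(tR@Rr.T).as_rotvec()]
def ls(q0,tp,tR,w):
    r=least_squares(lambda q:err(q,tp,tR)*np.r_[1,1,1,w,w,w],np.clip(q0,lo+.005,hi-.005),bounds=(lo+.004,hi-.004));return r.x
E
python3 - <<'E'
from kin2 import *
q0=np.array(Q[1]);tR=fk(q0,PRM)[1];p0=fk(q0,PRM)[0]
print('obs',Q[2])
tx=tR[:,0]
for w in [.05,.1,.2,.3,.5,1]:
    q=q0
    for k in range(1,9): q=ls(q,p0-tx*min(.32,.0625*k),tR,w)
    e=err(q,p0-tx*.32,tR);print('ls',w,np.round(q,3),np.round(e,3))
for lam in [.01,.03,.05,.1,.2]:
  for w in [1,.3]:
    q=q0.copy()
    for k in range(1,9):
        for _ in range(30):
            W=np.diag([1,1,1,w,w,w]);e=W@err(q,p0-tx*min(.32,.0625*k),tR);J=W@jac(q)
            dq=J.T@np.linalg.solve(J@J.T+lam**2*np.eye(6),e)
            q=np.clip(q+dq,lo+.004,hi-.004)
    e=err(q,p0-tx*.32,tR);print('dls',lam,w,np.round(q,3),np.round(e,3))
E
```

```text
obs [-1.583, -0.386, -0.374, 2.264, 0.02, 1.494, -1.78]
ls 0.05 [-1.64  -0.386 -0.132  2.185 -0.061  1.605 -1.615] [ 0.    -0.002  0.     0.262  0.038 -0.   ]
ls 0.1 [-1.64  -0.386 -0.132  2.185 -0.06   1.587 -1.615] [ 0.001 -0.008  0.002  0.243  0.035 -0.   ]
ls 0.2 [-1.64  -0.386 -0.132  2.185 -0.058  1.532 -1.615] [ 0.003 -0.024  0.006  0.189  0.027 -0.   ]
ls 0.3 [-1.64  -0.386 -0.132  2.188 -0.056  1.478 -1.615] [ 0.006 -0.039  0.009  0.138  0.02  -0.   ]
ls 0.5 [-1.64  -0.386 -0.132  2.194 -0.054  1.406 -1.616] [ 0.008 -0.058  0.014  0.073  0.011 -0.   ]
ls 1 [-1.64  -0.386 -0.133  2.201 -0.053  1.348 -1.616] [ 0.011 -0.073  0.018  0.023  0.003 -0.   ]
dls 0.01 1 [-1.615 -0.386 -0.137  2.27  -0.079  1.477 -1.586] [ 0.    -0.004  0.042  0.222  0.01  -0.   ]
dls 0.01 0.3 [-1.615 -0.386 -0.137  2.27  -0.079  1.477 -1.586] [ 0.    -0.004  0.042  0.222  0.01  -0.   ]
dls 0.03 1 [-1.616 -0.386 -0.136  2.27  -0.078  1.476 -1.586] [ 0.    -0.005  0.042  0.221  0.01  -0.   ]
dls 0.03 0.3 [-1.616 -0.386 -0.136  2.269 -0.078  1.477 -1.586] [ 0.    -0.005  0.042  0.221  0.01  -0.   ]
dls 0.05 1 [-1.616 -0.386 -0.136  2.269 -0.078  1.474 -1.586] [ 0.    -0.006  0.042  0.218  0.01  -0.   ]
dls 0.05 0.3 [-1.617 -0.386 -0.136  2.268 -0.078  1.476 -1.587] [ 0.    -0.006  0.041  0.219  0.01  -0.   ]
dls 0.1 1 [-1.618 -0.386 -0.136  2.267 -0.076  1.466 -1.588] [ 0.001 -0.009  0.041  0.207  0.01  -0.   ]
dls 0.1 0.3 [-1.621 -0.386 -0.135  2.262 -0.075  1.474 -1.59 ] [ 0.001 -0.009  0.039  0.21   0.012 -0.   ]
dls 0.2 1 [-1.626 -0.386 -0.134  2.259 -0.071  1.441 -1.595] [ 0.002 -0.02   0.04   0.174  0.01  -0.   ]
dls 0.2 0.3 [-1.632 -0.386 -0.131  2.244 -0.068  1.47  -1.6  ] [ 0.002 -0.018  0.032  0.189  0.015 -0.   ]
```

```bash
cat >> kin2.py <<'E'
VL=np.array([1.89,1.89,2.39,2.39,3.01,3.01,3.01])*.7/8
def sim(q,shift,turn,n,lam=.03,it=12,m=.004,null=0,qn=None):
    q=np.array(q,float);t0,R0=fk(q,PRM);goal=t0+R0@np.array(shift);gR=R0@R.from_euler('z',np.radians(10*turn)).as_matrix()
    ct,cR=t0.copy(),R0.copy()
    for k in range(n):
        d=goal-ct;L=np.linalg.norm(d);ct=ct+d*min(1,.0625/max(L,1e-9))
        rv=R.from_matrix(gR@cR.T).as_rotvec();a=np.linalg.norm(rv);cR=R.from_rotvec(rv*min(1,np.radians(10.7)/max(a,1e-9))).as_matrix()@cR
        qs=q.copy()
        for _ in range(it):
            e=err(q,ct,cR);J=jac(q);Ji=J.T@np.linalg.inv(J@J.T+lam**2*np.eye(6))
            dq=Ji@e
            if null: dq=dq+null*(np.eye(7)-Ji@J)@(qn-q)
            q=np.clip(q+dq,lo+m,hi-m)
        s=np.max(np.abs(q-qs)/VL)
        if s>1: q=qs+(q-qs)/s
    return q
E
python3 - <<'E'
from kin2 import *
mid=(lo+hi)/2
for null in [0,.02,.1]:
  for qn in [mid,np.array(Q[0])]:
    print(null);print(np.round(sim(Q[0],[.27,-.198,-.119],5.8,8,null=null,qn=qn),3),Q[1]);print(np.round(sim(Q[1],[-.32,0,0],0,8,null=null,qn=qn),3),Q[2]);print(np.round(sim(Q[2],[.25,.034,-.09],0,5,null=null,qn=qn),3),Q[3])
E
```

```text
0
[-1.709  0.108 -0.067  1.743  0.007  1.292 -1.644] [-1.709, 0.108, -0.066, 1.744, 0.007, 1.291, -1.642]
[-1.639 -0.386 -0.125  2.27  -0.071  1.476 -1.6  ] [-1.583, -0.386, -0.374, 2.264, 0.02, 1.494, -1.78]
[-1.546  0.156 -0.361  1.727  0.214  1.526 -1.809] [-1.542, 0.164, -0.361, 1.722, 0.216, 1.526, -1.807]
0
[-1.709  0.108 -0.067  1.743  0.007  1.292 -1.644] [-1.709, 0.108, -0.066, 1.744, 0.007, 1.291, -1.642]
[-1.639 -0.386 -0.125  2.27  -0.071  1.476 -1.6  ] [-1.583, -0.386, -0.374, 2.264, 0.02, 1.494, -1.78]
[-1.546  0.156 -0.361  1.727  0.214  1.526 -1.809] [-1.542, 0.164, -0.361, 1.722, 0.216, 1.526, -1.807]
0.02
[-1.136  0.152 -0.705  1.727  0.101  1.301 -1.729] [-1.709, 0.108, -0.066, 1.744, 0.007, 1.291, -1.642]
[-1.18  -0.386 -0.351  2.264 -0.209  1.494 -1.314] [-1.583, -0.386, -0.374, 2.264, 0.02, 1.494, -1.78]
[-1.186  0.204 -0.782  1.717  0.285  1.55  -1.884] [-1.542, 0.164, -0.361, 1.722, 0.216, 1.526, -1.807]
0.02
[-1.627  0.111 -0.156  1.741  0.017  1.293 -1.654] [-1.709, 0.108, -0.066, 1.744, 0.007, 1.291, -1.642]
[-1.382 -0.386 -0.255  2.266 -0.147  1.481 -1.443] [-1.583, -0.386, -0.374, 2.264, 0.02, 1.494, -1.78]
[-1.557  0.155 -0.347  1.727  0.212  1.525 -1.806] [-1.542, 0.164, -0.361, 1.722, 0.216, 1.526, -1.807]
0.1
[-0.989  0.179 -0.88   1.723  0.142  1.307 -1.765] [-1.709, 0.108, -0.066, 1.744, 0.007, 1.291, -1.642]
[-0.849 -0.386 -0.489  2.26  -0.312  1.537 -1.085] [-1.583, -0.386, -0.374, 2.264, 0.02, 1.494, -1.78]
[-1.14   0.198 -0.835  1.73   0.288  1.55  -1.89 ] [-1.542, 0.164, -0.361, 1.722, 0.216, 1.526, -1.807]
0.1
[-1.586  0.113 -0.2    1.739  0.023  1.293 -1.658] [-1.709, 0.108, -0.066, 1.744, 0.007, 1.291, -1.642]
[-1.2   -0.386 -0.342  2.264 -0.202  1.492 -1.326] [-1.583, -0.386, -0.374, 2.264, 0.02, 1.494, -1.78]
[-1.669  0.148 -0.221  1.73   0.196  1.52  -1.788] [-1.542, 0.164, -0.361, 1.722, 0.216, 1.526, -1.807]
```

Run:
```python
from kin2 import *
print(Q[2])
for lam in [.005,.02,.05,.1]:
  for it in [3,12,60,150]:
    print(lam,it,np.round(sim(Q[1],[-.32,0,0],0,8,lam=lam,it=it),3))
```

```text
[-1.583, -0.386, -0.374, 2.264, 0.02, 1.494, -1.78]
0.005 3 [-1.682 -0.386 -0.103  2.271 -0.059  1.477 -1.626]
0.005 12 [-1.639 -0.386 -0.125  2.271 -0.072  1.477 -1.6  ]
0.005 60 [-1.611 -0.386 -0.139  2.27  -0.08   1.477 -1.583]
0.005 150 [-1.611 -0.386 -0.139  2.27  -0.08   1.477 -1.583]
0.02 3 [-1.682 -0.386 -0.103  2.271 -0.059  1.477 -1.626]
0.02 12 [-1.639 -0.386 -0.125  2.27  -0.072  1.477 -1.6  ]
0.02 60 [-1.612 -0.386 -0.139  2.27  -0.08   1.476 -1.583]
0.02 150 [-1.611 -0.386 -0.139  2.27  -0.08   1.476 -1.583]
0.05 3 [-1.683 -0.386 -0.102  2.27  -0.058  1.474 -1.627]
0.05 12 [-1.64  -0.386 -0.124  2.27  -0.071  1.474 -1.601]
0.05 60 [-1.612 -0.386 -0.139  2.269 -0.079  1.474 -1.584]
0.05 150 [-1.612 -0.386 -0.139  2.269 -0.079  1.474 -1.584]
0.1 3 [-1.684 -0.386 -0.102  2.268 -0.057  1.466 -1.628]
0.1 12 [-1.643 -0.386 -0.123  2.267 -0.069  1.466 -1.603]
0.1 60 [-1.614 -0.386 -0.138  2.267 -0.078  1.465 -1.586]
0.1 150 [-1.613 -0.386 -0.138  2.267 -0.078  1.465 -1.585]
```

```bash
nproc
cat > search.py <<'E'
from kin2 import *
import sys,multiprocessing as mp
a=np.radians(7.23);px=np.array([np.cos(a),np.sin(a),0]);py=np.array([-np.sin(a),np.cos(a),0])
def run(arg):
    seed,q0,ztar,azr=arg
    g=np.random.default_rng(seed)
    az=np.radians(g.uniform(*azr));r=g.uniform(.35,.85);z=g.uniform(.25,.75)
    P=np.array([r*np.cos(az),r*np.sin(az),z])
    q0=np.array(q0);t,Rr=fk(q0,PRM)
    n1=int(np.ceil(np.linalg.norm(P-t)/.06))+2
    q1=sim(q0,Rr.T@(P-t),0,n1,it=5)
    D=g.normal(size=3);D*=g.uniform(.1,.45)/np.linalg.norm(D)
    t1,R1=fk(q1,PRM); q2=sim(q1,R1.T@D,0,8,it=5)
    t2,R2=fk(q2,PRM)
    if t2[2]<.2 or np.hypot(*t2[:2])<.2: return None
    ang=np.degrees(np.arccos(np.clip(R2[:,2]@ztar,-1,1)))
    return ang,P.tolist(),D.tolist(),n1,q1.tolist(),q2.tolist()
def go(q0,ztar,N=1500,azr=(20,120)):
    with mp.Pool() as p: res=[r for r in p.imap_unordered(run,[(s,list(q0),ztar,azr) for s in range(N)],chunksize=10) if r]
    res.sort(key=lambda r:r[0])
    for r in res[:8]:
        print(round(r[0],1),'P',np.round(r[1],3),'D',np.round(r[2],3),r[3],'q1',np.round(r[4],2),'q2',np.round(r[5],2),'z',np.round(fk(np.array(r[5]),PRM)[1][:,2],2),'t',np.round(fk(np.array(r[5]),PRM)[0],2))
E
export OMP_NUM_THREADS=1; time python3 - <<'E'
from search import *
s=np.radians(37);zt=-py*np.sin(s)-np.array([0,0,np.cos(s)])
go(Q[3],zt,N=800)
E
```

```text
4
12.7 P [0.03  0.364 0.566] D [ 0.195 -0.34  -0.135] 7 q1 [-1.43 -0.08 -0.28  1.49  0.2   1.94 -1.52] q2 [-0.93 -0.39  0.11  2.16  0.37  1.64 -0.68] z [ 0.07 -0.41 -0.91] t [0.24 0.05 0.38]
14.6 P [0.56  0.629 0.501] D [-0.004  0.115 -0.117] 13 q1 [-0.99  1.04  0.03  0.06  0.33  2.   -0.66] q2 [-1.03  1.34  0.22  0.06  0.12  2.   -0.75] z [ 0.12 -0.38 -0.92] t [0.55 0.68 0.21]
14.8 P [0.278 0.676 0.48 ] D [0.325 0.081 0.167] 9 q1 [-1.27  0.65 -0.16  0.75  0.38  1.89 -1.17] q2 [-0.91  1.32  0.29  0.06  0.03  2.   -0.64] z [ 0.07 -0.37 -0.93] t [0.63 0.61 0.22]
15.4 P [0.647 0.501 0.389] D [0.097 0.32  0.281] 14 q1 [-0.82  0.73  0.03  0.81  0.28  1.58 -0.66] q2 [-0.91  0.91  0.29  0.6   0.26  1.74 -0.5 ] z [ 0.24 -0.4  -0.88] t [0.68 0.49 0.36]
15.7 P [0.438 0.685 0.622] D [-0.062  0.393  0.026] 13 q1 [-1.11  1.08  0.22  0.06  0.16  2.   -0.74] q2 [-1.24  1.11  0.46  0.43 -0.19  1.95 -1.06] z [ 0.03 -0.36 -0.93] t [0.41 0.71 0.26]
16.2 P [0.474 0.405 0.53 ] D [ 0.15   0.297 -0.069] 12 q1 [-0.95  0.3   0.07  1.16  0.28  1.68 -0.72] q2 [-0.93  1.29  0.24  0.06  0.09  2.   -0.66] z [ 0.1  -0.35 -0.93] t [0.62 0.62 0.24]
17.5 P [0.515 0.569 0.737] D [ 0.085  0.093 -0.054] 14 q1 [-0.92  0.99  0.3   0.06  0.07  2.   -0.54] q2 [-0.79  1.3   0.56  0.06 -0.26  2.   -0.65] z [ 0.02 -0.34 -0.94] t [0.7  0.53 0.24]
17.8 P [0.479 0.629 0.461] D [-0.087  0.219  0.019] 12 q1 [-1.05  0.74 -0.07  0.62  0.35  1.83 -0.88] q2 [-1.18  1.32  0.35  0.06 -0.05  2.   -0.98] z [ 0.14 -0.33 -0.93] t [0.44 0.76 0.22]
real	0m17.765s
user	1m9.081s
sys	0m0.080s
```

```bash
export OMP_NUM_THREADS=1
python3 - <<'E'
from search import *
s=np.radians(37);zt=-py*np.sin(s)-np.array([0,0,np.cos(s)])
go(Q[3],zt,N=8000,azr=(0,130))
E
```

```text
0.6 P [0.723 0.232 0.544] D [ 0.398 -0.169  0.108] 16 q1 [-0.59  0.55  0.29  0.78  0.11  1.67 -0.2 ] q2 [-0.23  0.89  0.62  0.58  0.14  1.59  0.33] z [ 0.07 -0.59 -0.8 ] t [ 0.86 -0.17  0.45]
10.1 P [0.625 0.388 0.72 ] D [ 0.247  0.302 -0.001] 15 q1 [-0.69  0.87  0.28  0.06  0.09  2.   -0.3 ] q2 [-0.46  1.06  0.66  0.36 -0.06  1.92 -0.53] z [-0.05 -0.49 -0.87] t [0.83 0.12 0.38]
10.4 P [0.443 0.633 0.411] D [0.226 0.153 0.273] 11 q1 [-1.08  0.68 -0.09  0.84  0.35  1.7  -0.98] q2 [-0.94  1.23  0.28  0.22  0.21  1.94 -0.57] z [ 0.17 -0.46 -0.87] t [0.65 0.58 0.26]
10.4 P [0.509 0.568 0.486] D [0.152 0.191 0.236] 12 q1 [-0.99  0.65 -0.03  0.72  0.33  1.79 -0.81] q2 [-0.88  0.96  0.33  0.46  0.4   1.9  -0.49] z [ 0.25 -0.57 -0.78] t [0.71 0.43 0.42]
11.7 P [0.17 0.82 0.71] D [0.14  0.165 0.225] 12 q1 [-1.42  1.27  0.18  0.19  0.31  1.99 -0.98] q2 [-1.27  1.29  0.55  0.22 -0.17  1.99 -0.79] z [ 0.16 -0.43 -0.89] t [0.41 0.74 0.2 ]
12.2 P [0.414 0.131 0.517] D [-0.276 -0.084  0.054] 12 q1 [-1.05 -0.19  0.38  1.68  0.36  1.57 -0.52] q2 [-0.96 -0.39 -0.08  1.87  0.27  1.98 -0.78] z [ 0.07 -0.41 -0.91] t [0.18 0.1  0.52]
12.2 P [0.548 0.01  0.582] D [-0.415 -0.017 -0.012] 15 q1 [-0.92  0.03  0.75  1.37  0.2   1.55 -0.02] q2 [-0.76 -0.39 -0.06  1.91  0.29  1.97 -0.55] z [-0.04 -0.44 -0.9 ] t [0.19 0.05 0.5 ]
12.3 P [0.31  0.581 0.691] D [0.096 0.342 0.25 ] 11 q1 [-1.27  0.74  0.1   0.06  0.34  2.   -0.81] q2 [-0.97  1.19  0.12  0.21  0.32  1.98 -0.37] z [ 0.16 -0.42 -0.89] t [0.61 0.61 0.28]
```

```bash
python3 tt.py 0.5575 0.117 0.137
```

```text
[ 0.0225  0.585  -0.0237]
```

>>> {"method": "jog_arm", "body": {
  "motion": [0.06,0.022,0.585,-0.024,0,0.06,0.022,0.585,-0.024,0,0.06,0.022,0.585,-0.024,0,0.06,0.022,0.585,-0.024,0,0.06,0.022,0.585,-0.024,0,0.06,0.022,0.585,-0.024,0,0.06,0.022,0.585,-0.024,0,0.06,0.022,0.585,-0.024,0,0.06,0.022,0.585,-0.024,0,0.06,0.022,0.585,-0.024,0,0.06,0.022,0.585,-0.024,0]
}}

```text
clock: 4.15
ee_pos: [0.5117, 0.5662, 0.4845]
ee_rot: [[-0.108, 0.967, 0.23], [0.97, 0.153, -0.189], [-0.218, 0.203, -0.955]]
contact_force: [-0.5, 0.2, -0.8]
gripper_width: 0.0599
```

```bash
python3 st.py;python3 tt.py .152 .191 .236
```

```text
clock 4.15
joints [-0.985, 0.647, -0.027, 0.733, 0.324, 1.788, -0.807]
ee_pos [0.512, 0.566, 0.484]
ee_rot [[-0.108, 0.967, 0.23], [0.97, 0.153, -0.189], [-0.218, 0.203, -0.955]]
contact_force [-0.468, 0.158, -0.754]
gripper_width 0.06
[ 0.1175  0.2241 -0.2264]
```

Run:
```python
from kin2 import *
q=[-0.985, 0.647, -0.027, 0.733, 0.324, 1.788, -0.807]
for it in (5,20):
  for n in range(2,13): 
    s=sim(q,[.1175,.2241,-.2264],0,n,it=it);t,Rr=fk(s,PRM);print(n,np.round(t,2),np.round(Rr[:,2],2),np.round(s,2))
```

```text
2 [0.57 0.62 0.46] [ 0.24 -0.2  -0.95] [-0.98  0.91  0.03  0.32  0.32  1.92 -0.68]
3 [0.6  0.62 0.36] [ 0.19 -0.29 -0.94] [-0.97  1.07  0.07  0.23  0.3   1.95 -0.62]
4 [0.57 0.6  0.49] [ 0.23 -0.18 -0.96] [-0.97  0.91  0.08  0.26  0.25  1.97 -0.61]
5 [0.62 0.59 0.37] [ 0.15 -0.3  -0.94] [-0.92  1.07  0.11  0.22  0.24  1.97 -0.55]
6 [0.67 0.54 0.24] [ 0.05 -0.42 -0.91] [-0.85  1.24  0.14  0.19  0.23  1.98 -0.47]
7 [0.63 0.57 0.27] [ 0.05 -0.35 -0.93] [-0.89  1.1   0.11  0.4   0.19  1.88 -0.5 ]
8 [0.71 0.48 0.37] [ 0.28 -0.52 -0.81] [-0.91  1.01  0.32  0.46  0.36  1.83 -0.5 ]
9 [0.66 0.51 0.5 ] [ 0.47 -0.51 -0.72] [-1.07  0.89  0.5   0.49  0.39  1.81 -0.57]
10 [0.59 0.5  0.52] [ 0.35 -0.38 -0.85] [-1.09  0.73  0.42  0.64  0.28  1.82 -0.59]
11 [0.51 0.61 0.53] [ 0.42 -0.33 -0.85] [-1.24  0.83  0.5   0.44  0.21  1.92 -0.67]
12 [0.55 0.63 0.48] [ 0.28 -0.22 -0.94] [-1.07  0.94  0.34  0.26  0.1   1.96 -0.65]
2 [0.58 0.6  0.46] [ 0.22 -0.19 -0.96] [-0.97  0.91  0.1   0.32  0.23  1.92 -0.7 ]
3 [0.61 0.6  0.45] [ 0.21 -0.18 -0.96] [-0.94  1.03  0.31  0.13  0.01  1.98 -0.67]
4 [0.64 0.6  0.31] [ 0.12 -0.3  -0.95] [-0.91  1.19  0.29  0.11  0.04  1.98 -0.63]
5 [0.69 0.55 0.29] [-0.03 -0.13 -0.99] [-0.74  1.15  0.09  0.22 -0.    1.89 -0.66]
6 [0.62 0.58 0.42] [ 0.06 -0.09 -0.99] [-0.85  0.98  0.22  0.26 -0.09  1.92 -0.67]
7 [0.61 0.52 0.43] [-0.01 -0.16 -0.99] [-0.82  0.86  0.13  0.47  0.01  1.93 -0.84]
8 [0.62 0.47 0.46] [ 0.2  -0.3  -0.93] [-0.92  0.73  0.25  0.68  0.21  1.79 -0.98]
9 [0.64 0.51 0.4 ] [ 0.12 -0.28 -0.95] [-0.9   0.89  0.35  0.51  0.04  1.85 -0.86]
10 [0.61 0.5  0.42] [ 0.13 -0.24 -0.96] [-0.97  0.76  0.39  0.72  0.01  1.75 -0.6 ]
11 [0.61 0.54 0.33] [ 0.14 -0.38 -0.91] [-1.    0.93  0.34  0.63  0.11  1.78 -0.47]
12 [0.72 0.38 0.28] [ 0.11 -0.54 -0.84] [-0.83  0.98  0.38  0.71  0.22  1.71 -0.39]
```

```bash
cat > search2.py <<'E'
from search import *
def run2(arg):
    seed,q0,ztar,azr,rr=arg
    g=np.random.default_rng(seed)
    az=np.radians(g.uniform(*azr));r=g.uniform(*rr);z=g.uniform(.25,.75)
    P=np.array([r*np.cos(az),r*np.sin(az),z])
    q0=np.array(q0);t,Rr=fk(q0,PRM)
    n1=int(np.ceil(np.linalg.norm(P-t)/.06))+2
    q1=sim(q0,Rr.T@(P-t),0,n1,it=5)
    D=g.normal(size=3);D*=g.uniform(.1,.45)/np.linalg.norm(D)
    t1,R1=fk(q1,PRM)
    if np.linalg.norm(t1-P)>.01: return None
    out=[]
    for n,it in ((8,5),(12,5),(9,20)):
        q2=sim(q1,R1.T@D,0,n,it=it);t2,R2=fk(q2,PRM)
        if t2[2]<.2 or np.hypot(*t2[:2])<.17: return None
        a=np.degrees(np.arccos(np.clip(R2[:,2]@ztar,-1,1)))
        if a>25: return None
        out.append(a)
    return max(out),P.tolist(),D.tolist(),n1,q1.tolist(),q2.tolist()
def go2(q0,ztar,N=1500,azr=(20,120),rr=(.35,.85)):
    with mp.Pool() as p: res=[r for r in p.imap_unordered(run2,[(s,list(q0),ztar,azr,rr) for s in range(N)],chunksize=10) if r]
    res.sort(key=lambda r:r[0])
    for r in res[:8]:
        print(round(r[0],1),'P',np.round(r[1],3),'D',np.round(r[2],3),r[3],'q1',np.round(r[4],2),'q2',np.round(r[5],2),'z',np.round(fk(np.array(r[5]),PRM)[1][:,2],2),'t',np.round(fk(np.array(r[5]),PRM)[0],2))
E
export OMP_NUM_THREADS=1
python3 - <<'E'
from search2 import *
s=np.radians(37);zt=-py*np.sin(s)-np.array([0,0,np.cos(s)])
q=[-0.985, 0.647, -0.027, 0.733, 0.324, 1.788, -0.807]
go2(q,zt,N=6000,azr=(-20,130),rr=(.3,.8))
E
```

```text
8.6 P [0.184 0.281 0.537] D [-0.088 -0.226  0.001] 10 q1 [-1.12 -0.22 -0.16  1.68  0.25  1.79 -1.1 ] q2 [-1.15 -0.39 -0.13  1.96  0.22  2.   -1.02] z [ 0.1  -0.47 -0.88] t [0.12 0.12 0.48]
9.2 P [-0.013  0.358  0.553] D [ 0.115 -0.325  0.002] 12 q1 [-1.45 -0.08 -0.36  1.52  0.17  1.93 -1.63] q2 [-0.99 -0.39 -0.12  1.94  0.23  2.   -0.85] z [ 0.05 -0.47 -0.88] t [0.15 0.1  0.49]
11.1 P [0.063 0.345 0.321] D [ 0.082 -0.274  0.078] 11 q1 [-1.35 -0.06 -0.31  2.01  0.2   1.4  -1.57] q2 [-0.93 -0.39 -0.13  2.24  0.21  1.65 -0.88] z [ 0.05 -0.43 -0.9 ] t [0.16 0.09 0.35]
12.8 P [0.34  0.074 0.43 ] D [-0.199 -0.039  0.035] 11 q1 [-0.73 -0.36  0.12  2.    0.34  1.42 -0.52] q2 [-0.75 -0.39 -0.13  2.13  0.22  1.77 -0.66] z [-0.04 -0.44 -0.9 ] t [0.17 0.06 0.4 ]
12.9 P [0.199 0.365 0.553] D [-0.077 -0.273 -0.035] 9 q1 [-1.18 -0.04 -0.15  1.5   0.27  1.82 -1.15] q2 [-1.12 -0.39 -0.12  1.97  0.23  1.91 -1.01] z [ 0.13 -0.41 -0.91] t [0.14 0.13 0.47]
13.6 P [0.057 0.381 0.417] D [ 0.102 -0.31   0.069] 11 q1 [-1.37 -0.04 -0.29  1.78  0.2   1.61 -1.54] q2 [-0.88 -0.39 -0.11  2.04  0.24  1.78 -0.78] z [ 0.06 -0.39 -0.92] t [0.18 0.1  0.43]
13.7 P [0.132 0.36  0.598] D [ 0.013 -0.339 -0.154] 10 q1 [-1.27 -0.07 -0.21  1.42  0.25  1.95 -1.27] q2 [-0.69 -0.39 -0.12  2.18  0.22  1.73 -0.6 ] z [-0.08 -0.44 -0.89] t [0.17 0.04 0.37]
14.8 P [0.331 0.212 0.503] D [-0.229 -0.096  0.007] 9 q1 [-0.87 -0.19 -0.01  1.73  0.3   1.6  -0.74] q2 [-1.26 -0.39 -0.13  1.96  0.21  1.91 -1.17] z [ 0.17 -0.38 -0.91] t [0.11 0.15 0.47]
```

```bash
python3 tt.py -.328 -.285 .053
```

```text
[-0.2526 -0.3501 -0.0723]
```

>>> {"method": "jog_arm", "body": {
  "motion": [0.06,-0.253,-0.35,-0.072,0,0.06,-0.253,-0.35,-0.072,0,0.06,-0.253,-0.35,-0.072,0,0.06,-0.253,-0.35,-0.072,0,0.06,-0.253,-0.35,-0.072,0,0.06,-0.253,-0.35,-0.072,0,0.06,-0.253,-0.35,-0.072,0,0.06,-0.253,-0.35,-0.072,0,0.06,-0.253,-0.35,-0.072,0]
}}

```text
clock: 5.28
ee_pos: [0.1837, 0.2801, 0.5372]
ee_rot: [[-0.108, 0.967, 0.231], [0.97, 0.153, -0.188], [-0.217, 0.203, -0.955]]
contact_force: [0.4, 0.7, -0.1]
gripper_width: 0.06
```

```bash
python3 st.py;python3 tt.py -.088 -.226 0
```

```text
clock 5.275
joints [-1.121, -0.221, -0.163, 1.678, 0.249, 1.792, -1.103]
ee_pos [0.184, 0.28, 0.537]
ee_rot [[-0.108, 0.967, 0.231], [0.97, 0.153, -0.188], [-0.217, 0.203, -0.955]]
contact_force [0.428, 0.674, -0.147]
gripper_width 0.06
[-0.2097 -0.1197  0.0222]
```

>>> {"method": "jog_arm", "body": {
  "motion": [0.06,-0.21,-0.12,0.022,0,0.06,-0.21,-0.12,0.022,0,0.06,-0.21,-0.12,0.022,0,0.06,-0.21,-0.12,0.022,0,0.06,-0.21,-0.12,0.022,0,0.06,-0.21,-0.12,0.022,0,0.06,-0.21,-0.12,0.022,0,0.06,-0.21,-0.12,0.022,0]
}}

```text
clock: 6.28
ee_pos: [0.1794, 0.0976, 0.3837]
ee_rot: [[-0.195, 0.971, -0.139], [0.963, 0.163, -0.214], [-0.185, -0.175, -0.967]]
contact_force: [0.1, 5.4, -0.4]
gripper_width: 0.06
```

```bash
python3 st.py
```

```text
clock 6.275
joints [-0.576, -0.384, -0.116, 2.11, 0.036, 1.659, -0.497]
ee_pos [0.179, 0.098, 0.384]
ee_rot [[-0.195, 0.971, -0.139], [0.963, 0.163, -0.214], [-0.185, -0.175, -0.967]]
contact_force [0.093, 5.446, -0.351]
gripper_width 0.06
```

```bash
cat > idf.py <<'E'
from kin2 import *
import itertools,multiprocessing as mp
def simv(q,shift,turn,n,lam,it,w,dmax,mode,m=.004):
    q=np.array(q,float);t0,R0=fk(q,PRM);goal=t0+R0@np.array(shift);gR=R0
    ct=t0.copy();cR=R0
    for k in range(n):
        qs=q.copy()
        if mode in('cum','hold'):
            d=goal-ct;L=np.linalg.norm(d);ct=ct+d*min(1,.0625/max(L,1e-9))
            tgt=ct;tR=gR
        else:
            t,Rr=fk(q,PRM);d=goal-t;L=np.linalg.norm(d);tgt=t+d*min(1,.0625/max(L,1e-9))
            rv=R.from_matrix(gR@Rr.T).as_rotvec();a=np.linalg.norm(rv);tR=R.from_rotvec(rv*min(1,np.radians(10.7)/max(a,1e-9))).as_matrix()@Rr
        W=np.diag([1,1,1,w,w,w])
        for _ in range(it):
            e=W@err(q,tgt,tR);J=W@jac(q)
            dq=J.T@np.linalg.solve(J@J.T+lam**2*np.eye(6),e)
            mx=np.abs(dq).max()
            if mx>dmax: dq*=dmax/mx
            q=np.clip(q+dq,lo+m,hi-m)
        s=np.max(np.abs(q-qs)/VL)
        if s>1: q=qs+(q-qs)/s
    return q
A=(Q[1],[-.32,0,0],np.array(Q[2])); B=([-1.121,-.221,-.163,1.678,.249,1.792,-1.103],[-.21,-.12,.022],np.array([-.576,-.384,-.116,2.11,.036,1.659,-.497]))
def f(c):
    try:
        a=simv(A[0],A[1],0,8,*c);b=simv(B[0],B[1],0,8,*c)
    except Exception: return (9,c,0,0)
    return (np.linalg.norm(a-A[2])+np.linalg.norm(b-B[2]),c,a.round(2),b.round(2))
if __name__=='__main__':
    C=list(itertools.product([.01,.05,.15,.4],[1,4,12,40,120],[.15,.4,1],[.1,.3,9],['cum','meas']))
    with mp.Pool() as p: r=p.map(f,C,chunksize=2)
    r.sort(key=lambda x:x[0])
    for x in r[:8]: print(x)
E
OMP_NUM_THREADS=1 python3 idf.py
```

```text
(np.float64(0.9048999955762795), (0.4, 120, 0.15, 0.1, 'meas'), array([-1.64, -0.39, -0.13,  2.2 , -0.06,  1.55, -1.61]), array([-0.77, -0.39, -0.24,  1.9 ,  0.18,  2.  , -0.82]))
(np.float64(0.9048999955762795), (0.4, 120, 0.15, 0.3, 'meas'), array([-1.64, -0.39, -0.13,  2.2 , -0.06,  1.55, -1.61]), array([-0.77, -0.39, -0.24,  1.9 ,  0.18,  2.  , -0.82]))
(np.float64(0.9048999955762795), (0.4, 120, 0.15, 9, 'meas'), array([-1.64, -0.39, -0.13,  2.2 , -0.06,  1.55, -1.61]), array([-0.77, -0.39, -0.24,  1.9 ,  0.18,  2.  , -0.82]))
(np.float64(0.9442178004846824), (0.4, 120, 0.15, 0.3, 'cum'), array([-1.64, -0.39, -0.13,  2.2 , -0.06,  1.54, -1.61]), array([-0.83, -0.39, -0.22,  1.9 ,  0.19,  2.  , -0.86]))
(np.float64(0.9442178004846824), (0.4, 120, 0.15, 9, 'cum'), array([-1.64, -0.39, -0.13,  2.2 , -0.06,  1.54, -1.61]), array([-0.83, -0.39, -0.22,  1.9 ,  0.19,  2.  , -0.86]))
(np.float64(0.9442478348801873), (0.4, 120, 0.15, 0.1, 'cum'), array([-1.64, -0.39, -0.13,  2.2 , -0.06,  1.54, -1.61]), array([-0.83, -0.39, -0.22,  1.9 ,  0.19,  2.  , -0.86]))
(np.float64(0.9707817107181604), (0.4, 40, 0.15, 0.3, 'cum'), array([-1.67, -0.39, -0.11,  2.2 , -0.05,  1.55, -1.63]), array([-0.85, -0.39, -0.21,  1.9 ,  0.19,  2.  , -0.87]))
(np.float64(0.9707817107181604), (0.4, 40, 0.15, 9, 'cum'), array([-1.67, -0.39, -0.11,  2.2 , -0.05,  1.55, -1.63]), array([-0.85, -0.39, -0.21,  1.9 ,  0.19,  2.  , -0.87]))
```

```bash
cat > plan.py <<'E'
from search import *
import sys
q=np.array([-.576,-.384,-.116,2.11,.036,1.659,-.497])
s=np.radians(37);zt=-py*np.sin(s)-np.array([0,0,np.cos(s)])
for az in (105,120,135):
  for z in (.35,.45,.55):
   for r in (.36,.3):
    P=np.array([r*np.cos(np.radians(az)),r*np.sin(np.radians(az)),z])
    # via
    t,Rr=fk(q,PRM);q1=sim(q,Rr.T@(P-t),0,12,it=5);t1,R1=fk(q1,PRM)
    out=[]
    for it in (5,20):
        qq=q1
        for k in range(4):
            t2,R2=fk(qq,PRM);D=-np.array([np.cos(np.radians(az)),np.sin(np.radians(az)),0])*.12
            qq=sim(qq,R2.T@D,0,2,it=it)
        out.append(np.round(fk(qq,PRM)[1][:,2],2));out.append(np.round(fk(qq,PRM)[0],2))
    print(az,z,r,np.round(q1,2),np.linalg.norm(t1-P).round(3),out)
E
python3 plan.py
```

```text
105 0.35 0.36 [-0.78 -0.06 -0.93  1.92 -0.22  1.46 -1.47] 0.0 [array([-0.5 , -0.61, -0.61]), array([ 0.05, -0.1 ,  0.33]), array([-0.42, -0.67, -0.61]), array([ 0.04, -0.08,  0.32])]
105 0.35 0.3 [-0.75 -0.25 -0.82  2.03 -0.31  1.52 -1.3 ] 0.0 [array([-0.51, -0.62, -0.59]), array([ 0.06, -0.15,  0.33]), array([-0.45, -0.68, -0.58]), array([ 0.06, -0.12,  0.32])]
105 0.45 0.36 [-0.74 -0.13 -0.91  1.74 -0.26  1.69 -1.45] 0.0 [array([-0.44, -0.54, -0.72]), array([ 0.1 , -0.05,  0.38]), array([-0.38, -0.6 , -0.71]), array([ 0.08, -0.02,  0.38])]
105 0.45 0.3 [-0.73 -0.3  -0.77  1.84 -0.32  1.75 -1.29] 0.0 [array([-0.46, -0.57, -0.68]), array([ 0.11, -0.1 ,  0.38]), array([-0.42, -0.62, -0.66]), array([ 0.1 , -0.08,  0.38])]
105 0.55 0.36 [-0.72 -0.12 -0.91  1.52 -0.26  1.9  -1.49] 0.0 [array([-0.35, -0.37, -0.86]), array([0.14, 0.03, 0.44]), array([-0.3 , -0.42, -0.86]), array([0.11, 0.07, 0.44])]
105 0.55 0.3 [-0.7  -0.29 -0.75  1.62 -0.32  1.96 -1.32] 0.0 [array([-0.37, -0.39, -0.84]), array([ 0.16, -0.03,  0.44]), array([-0.32, -0.45, -0.83]), array([0.13, 0.02, 0.43])]
120 0.35 0.36 
[... 1449 characters left out ...]
97 -0.29 -0.97  1.79 -0.44  1.67 -1.74] 0.0 [array([-0.29, -0.59, -0.75]), array([ 0.12, -0.01,  0.39]), array([-0.2 , -0.65, -0.74]), array([0.08, 0.02, 0.38])]
135 0.45 0.3 [-1.14 -0.39 -0.73  1.89 -0.45  1.73 -1.66] 0.001 [array([-0.27, -0.63, -0.73]), array([ 0.16, -0.05,  0.39]), array([-0.22, -0.67, -0.71]), array([ 0.13, -0.03,  0.38])]
135 0.55 0.36 [-0.92 -0.29 -0.97  1.57 -0.45  1.89 -1.77] 0.0 [array([-0.26, -0.38, -0.89]), array([0.14, 0.08, 0.45]), array([-0.19, -0.45, -0.87]), array([0.08, 0.11, 0.44])]
135 0.55 0.3 [-1.05 -0.39 -0.73  1.66 -0.46  1.94 -1.67] 0.001 [array([-0.25, -0.42, -0.87]), array([0.17, 0.04, 0.45]), array([-0.19, -0.48, -0.86]), array([0.13, 0.07, 0.44])]
```

```bash
cat > plan2.py <<'E'
from search import *
q=np.array([-.576,-.384,-.116,2.11,.036,1.659,-.497])
def mv(q,P,n,it=5):
    t,Rr=fk(q,PRM);return sim(q,Rr.T@(np.array(P)-t),0,n,it=it)
c=lambda az,r,z:[r*np.cos(np.radians(az)),r*np.sin(np.radians(az)),z]
for az in (115,130,145):
  for r in (.5,.6):
    q1=mv(q,c(70,r,.45),9);q1=mv(q1,c(az,r,.45),9)
    for z,rr in ((.4,.34),(.5,.34)):
     q2=mv(q1,c(az,rr,z),6)
     out=[]
     for it in (5,20):
        qq=q2
        for k in range(4):
            t2,R2=fk(qq,PRM);D=-np.array(c(az,.12,0))
            qq=sim(qq,R2.T@D,0,2,it=it)
            if k in(1,3): out.append(np.round(fk(qq,PRM)[1][:,2],2))
        out.append(np.round(fk(qq,PRM)[0],2))
     print(az,r,z,rr,np.round(q2,2),[o.tolist() for o in out])
E
python3 plan2.py
```

```text
115 0.5 0.4 0.34 [-1.11 -0.17 -0.69  1.89 -0.29  1.57 -1.57] [[-0.26, -0.47, -0.84], [-0.38, -0.69, -0.62], [0.09, -0.08, 0.36], [-0.21, -0.48, -0.85], [-0.34, -0.71, -0.62], [0.08, -0.07, 0.36]]
115 0.5 0.5 0.34 [-1.09 -0.19 -0.67  1.69 -0.3   1.79 -1.6 ] [[-0.24, -0.42, -0.87], [-0.31, -0.55, -0.78], [0.12, -0.0, 0.4], [-0.21, -0.44, -0.88], [-0.29, -0.57, -0.77], [0.11, 0.01, 0.4]]
115 0.6 0.4 0.34 [-1.2  -0.16 -0.62  1.89 -0.28  1.57 -1.59] [[-0.24, -0.47, -0.85], [-0.35, -0.71, -0.62], [0.09, -0.07, 0.36], [-0.2, -0.48, -0.85], [-0.33, -0.72, -0.61], [0.07, -0.07, 0.36]]
115 0.6 0.5 0.34 [-1.19 -0.18 -0.59  1.69 -0.29  1.78 -1.62] [[-0.23, -0.43, -0.88], [-0.29, -0.57, -0.77], [0.12, 0.01, 0.4], [-0.2, -0.44, -0.88], [-0.27, -0.58, -0.77], [0.1, 0.01, 0.4]]
130 0.5 0.4 0.34 [-1.2  -0.23 -0.78  1.91 -0.37  1.55 -1.73] [[-0.23, -0.51, -0.83], [-0.31, -0.69, -0.65], [0.11, -0.06, 0.36], [-0.17, -0.5, -0.85], [-0.25, -0.72, -0.65], [0.09, -0.05, 0.36]]
130 0.5 0.5 0.34 [-1.18 -0.25 -0.74  1.71 -0.38  1.77 -1.76] [[-0.23, -0.45, -0.86], [-0.26, -0.54, -0.8], [0.13, 0.02, 0.41], [-0.1
[... 518 characters left out ...]
55, -0.81], [-0.22, -0.69, -0.69], [0.12, -0.03, 0.36], [-0.11, -0.51, -0.85], [-0.14, -0.73, -0.67], [0.1, -0.02, 0.35]]
145 0.5 0.5 0.34 [-1.24 -0.34 -0.8   1.74 -0.47  1.77 -1.88] [[-0.19, -0.49, -0.85], [-0.2, -0.54, -0.82], [0.14, 0.04, 0.42], [-0.12, -0.49, -0.86], [-0.13, -0.59, -0.8], [0.1, 0.05, 0.41]]
145 0.6 0.4 0.34 [-1.4  -0.29 -0.77  1.95 -0.44  1.53 -1.91] [[-0.16, -0.55, -0.82], [-0.19, -0.71, -0.67], [0.12, -0.03, 0.36], [-0.09, -0.53, -0.84], [-0.12, -0.73, -0.67], [0.11, -0.03, 0.35]]
145 0.6 0.5 0.34 [-1.38 -0.31 -0.73  1.74 -0.44  1.75 -1.94] [[-0.17, -0.5, -0.85], [-0.17, -0.56, -0.81], [0.13, 0.05, 0.41], [-0.11, -0.51, -0.85], [-0.12, -0.6, -0.79], [0.11, 0.05, 0.41]]
```

Run:
```python
from h import *
P=cloud('scene',np.load('pics/scene0.npy'))
for u,v in [(610,100),(550,150),(600,60),(330,25),(430,60),(460,90),(370,20)]: print(u,v,np.round(P[v,u],2))
o=readout.get_obs();Rr=np.array(o['ee_rot']);t=np.array(o['ee_pos'])
c=lambda az,r,z:np.array([r*np.cos(np.radians(az)),r*np.sin(np.radians(az)),z])
for p in (c(70,.6,.45),c(145,.6,.45),c(145,.34,.4)): print(np.round(p,3),np.round(Rr.T@(p-t),3))
```

```text
610 100 [-0.17  0.6   0.32]
550 150 [-0.16  0.58  0.03]
600 60 [-0.2   0.52  0.39]
330 25 [-0.73 -0.45 -0.44]
430 60 [0.12 0.13 0.55]
460 90 [-0.63  0.25 -0.43]
370 20 [-0.54 -0.2  -0.12]
[0.205 0.564 0.45 ] [ 0.432  0.089 -0.167]
[-0.491  0.344  0.45 ] [ 0.356 -0.623 -0.024]
[-0.279  0.195  0.4  ] [ 0.18  -0.432  0.027]
```

Run:
```python
from h import *
P=cloud('scene',np.load('pics/scene0.npy'));S=P[40:180,540:640].reshape(-1,3);S=S[(S[:,2]>.02)&(S[:,2]<.7)&(S[:,0]<.05)]
print(np.percentile(S,[1,10,50,90,99],axis=0).round(2))
P=cloud('top',np.load('pics/top0.npy'));print(P[440:480:10,0:60:15].round(2).tolist())
```

```text
[[-0.25  0.49  0.02]
 [-0.21  0.51  0.25]
 [-0.18  0.58  0.35]
 [-0.15  0.67  0.43]
 [-0.11  0.71  0.45]]
[[[0.16, 0.32, 0.73], [0.16, 0.3, 0.73], [0.17, 0.29, 0.74], [0.17, 0.27, 0.74]], [[0.15, 0.32, 0.73], [0.16, 0.3, 0.74], [0.16, 0.28, 0.74], [0.16, 0.27, 0.74]], [[0.14, 0.32, 0.73], [0.15, 0.3, 0.74], [0.15, 0.28, 0.75], [0.15, 0.26, 0.75]], [[0.14, 0.31, 0.74], [0.14, 0.29, 0.75], [0.14, 0.27, 0.75], [0.14, 0.26, 0.76]]]
```

Run:
```python
from h import *
p,d=eyes.snapshot('scene');cv2.imwrite('pics/s1.png',p[:,:,::-1])
```

```text
(no output)
```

View pics/s1.png

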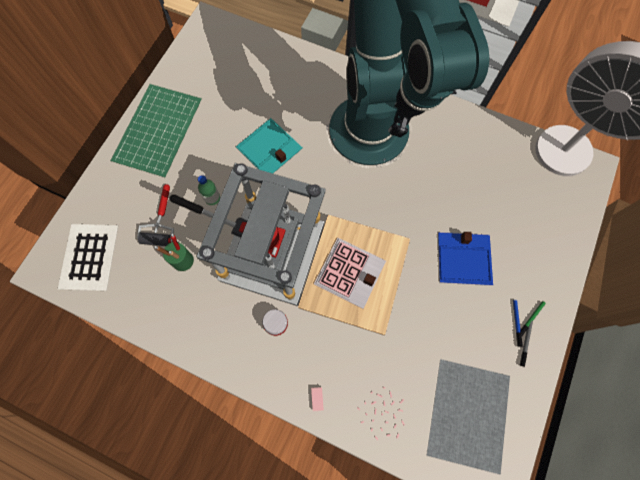

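```bash
cat > plan3.py <<'E'
from plan2 import *
print('---')
for path in ([c(75,.6,.5),c(110,.38,.5),c(145,.36,.42)],[c(70,.6,.5),c(85,.5,.5),c(150,.38,.42)],[c(75,.6,.5),c(110,.4,.55),c(160,.38,.42)],[c(60,.7,.45),c(80,.5,.5),c(120,.36,.42)]):
    qq=q
    for P in path: qq=mv(qq,P,10); print(np.round(P,2),np.round(qq,2))
    az=np.degrees(np.arctan2(path[-1][1],path[-1][0]))
    for it in (5,20):
        q3=qq
        for k in range(4):
            t2,R2=fk(q3,PRM);q3=sim(q3,R2.T@-np.array(c(az,.12,0)),0,2,it=it)
            print(it,k,np.round(fk(q3,PRM)[1][:,2],2),np.round(fk(q3,PRM)[0],2))
E
sed -i '/^for az/,$d' plan2.py; python3 plan3.py
```

```text
---
[0.16 0.58 0.5 ] [-1.01  0.47 -0.54  1.01  0.12  1.94 -1.32]
[-0.13  0.36  0.5 ] [-1.07 -0.07 -0.71  1.61 -0.23  1.77 -1.62]
[-0.29  0.21  0.42] [-1.2  -0.3  -0.93  1.87 -0.47  1.58 -1.88]
5 0 [-0.17 -0.35 -0.92] [-0.19  0.15  0.4 ]
5 1 [-0.19 -0.52 -0.83] [-0.09  0.11  0.39]
5 2 [-0.22 -0.64 -0.74] [0.01 0.05 0.38]
5 3 [-0.23 -0.67 -0.71] [ 0.11 -0.01  0.37]
20 0 [-0.14 -0.28 -0.95] [-0.21  0.16  0.41]
20 1 [-0.11 -0.47 -0.87] [-0.12  0.11  0.38]
20 2 [-0.12 -0.64 -0.76] [-0.02  0.06  0.37]
20 3 [-0.14 -0.71 -0.69] [ 0.08 -0.    0.37]
[0.21 0.56 0.5 ] [-0.96  0.47 -0.49  1.01  0.11  1.95 -1.22]
[0.04 0.5  0.5 ] [-1.03  0.24 -0.57  1.31 -0.02  1.84 -1.42]
[-0.33  0.19  0.42] [-1.26 -0.27 -0.98  1.85 -0.47  1.54 -1.99]
5 0 [-0.16 -0.33 -0.93] [-0.22  0.14  0.41]
5 1 [-0.17 -0.51 -0.84] [-0.12  0.11  0.39]
5 2 [-0.19 -0.63 -0.75] [-0.01  0.06  0.38]
5 3 [-0.19 -0.67 -0.71] [0.09 0.01 0.37]
20 0 [-0.14 -0.27 -0.95] [-0.24  0.15  0.41]
20 1 [-0.09 -0.45 -0.89] [-0.14  0.11  0.38]
20 2 [-0.08 -0.63 -0.78] [-0.04  0.06  0.37]
20 3 [-0.09 -0.71 -0.7 ] [0.06 0.01 0.37]
[0.16 0.58 0.5 ] [
[... 356 characters left out ...]
-0.26 -0.96] [-0.29  0.11  0.41]
20 1 [-0.07 -0.43 -0.9 ] [-0.18  0.09  0.39]
20 2 [-0.02 -0.6  -0.8 ] [-0.07  0.06  0.37]
20 3 [-0.02 -0.7  -0.72] [0.04 0.03 0.36]
[0.35 0.61 0.45] [-0.94  0.69 -0.34  0.74  0.17  1.99 -1.01]
[0.09 0.49 0.5 ] [-1.04  0.23 -0.46  1.31 -0.02  1.85 -1.32]
[-0.18  0.31  0.42] [-1.22 -0.14 -0.68  1.83 -0.29  1.59 -1.69]
5 0 [-0.15 -0.24 -0.96] [-0.12  0.21  0.42]
5 1 [-0.22 -0.45 -0.86] [-0.05  0.13  0.39]
5 2 [-0.28 -0.61 -0.74] [0.02 0.05 0.38]
5 3 [-0.31 -0.68 -0.67] [ 0.09 -0.04  0.36]
20 0 [-0.15 -0.24 -0.96] [-0.12  0.21  0.42]
20 1 [-0.18 -0.45 -0.87] [-0.06  0.13  0.39]
20 2 [-0.24 -0.63 -0.74] [0.01 0.05 0.38]
20 3 [-0.28 -0.69 -0.67] [ 0.08 -0.03  0.37]
```

```bash
for p in "0.03 0.46 0.116" "-0.14 0.402 0.116" "-0.509 0.092 0.036"; do python3 tt.py $p;done
```

```text
[ 0.4124  0.078  -0.2232]
[ 0.3873 -0.0964 -0.1881]
[ 0.1727 -0.4888  0.0084]
```

>>> {"method": "jog_arm", "body": {
  "motion": [0.06,0.41,0.078,-0.223,0,0.06,0.41,0.078,-0.223,0,0.06,0.41,0.078,-0.223,0,0.06,0.41,0.078,-0.223,0,0.06,0.41,0.078,-0.223,0,0.06,0.41,0.078,-0.223,0,0.06,0.41,0.078,-0.223,0,0.06,0.39,-0.096,-0.188,0,0.06,0.39,-0.096,-0.188,0,0.06,0.39,-0.096,-0.188,0,0.06,0.173,-0.489,0.008,0,0.06,0.173,-0.489,0.008,0,0.06,0.173,-0.489,0.008,0,0.06,0.173,-0.489,0.008,0,0.06,0.173,-0.489,0.008,0,0.06,0.173,-0.489,0.008,0,0.06,0.173,-0.489,0.008,0,0.06,0.173,-0.489,0.008,0,0.06,0.173,-0.489,0.008,0]
}}

```text
clock: 8.7
ee_pos: [-0.3374, 0.1933, 0.4186]
ee_rot: [[-0.184, 0.975, -0.125], [0.96, 0.151, -0.235], [-0.21, -0.164, -0.964]]
contact_force: [0.7, 1.2, 0.1]
gripper_width: 0.0598
```

```bash
python3 st.py; python3 tt.py .104 -.06 0
```

```text
clock 8.7
joints [-1.325, -0.198, -0.983, 1.829, -0.417, 1.528, -2.079]
ee_pos [-0.337, 0.193, 0.419]
ee_rot [[-0.184, 0.975, -0.125], [0.96, 0.151, -0.235], [-0.21, -0.164, -0.964]]
contact_force [0.729, 1.157, 0.146]
gripper_width 0.06
[-0.0768  0.0923  0.0011]
```

>>> {"method": "jog_arm", "body": {
  "motion": [0.06,-0.1,0.12,0,0,0.06,-0.1,0.12,0,0,0.06,-0.1,0.12,0,0]
}}

```text
clock: 9.07
ee_pos: [-0.2589, 0.1475, 0.4247]
ee_rot: [[-0.178, 0.976, -0.123], [0.965, 0.148, -0.217], [-0.194, -0.158, -0.968]]
contact_force: [-0.5, -0.5, -0.6]
gripper_width: 0.0599
```

```bash
python3 st.py; python3 tt.py .104 -.06 0
```

```text
clock 9.075
joints [-1.66, -0.374, -0.559, 1.971, -0.422, 1.605, -2.0]
ee_pos [-0.259, 0.147, 0.425]
ee_rot [[-0.178, 0.976, -0.123], [0.965, 0.148, -0.217], [-0.194, -0.158, -0.968]]
contact_force [-0.508, -0.52, -0.645]
gripper_width 0.06
[-0.0764  0.0927  0.0002]
```

>>> {"method": "jog_arm", "body": {
  "motion": [0.06,-0.077,0.093,0,0,0.06,-0.077,0.093,0,0]
}}

```text
clock: 9.32
ee_pos: [-0.2421, 0.1372, 0.4265]
ee_rot: [[-0.175, 0.977, -0.124], [0.965, 0.146, -0.218], [-0.195, -0.158, -0.968]]
contact_force: [0.7, -0.3, 0.3]
gripper_width: 0.0602
```

```bash
python3 st.py; python3 tt.py .104 -.06 0
```

```text
clock 9.325
joints [-1.993, -0.376, -0.315, 2.001, -0.353, 1.587, -2.108]
ee_pos [-0.242, 0.137, 0.427]
ee_rot [[-0.175, 0.977, -0.124], [0.965, 0.146, -0.218], [-0.195, -0.158, -0.968]]
contact_force [0.729, -0.327, 0.335]
gripper_width 0.06
[-0.0761  0.0928  0.0001]
```

>>> {"method": "jog_arm", "body": {
  "motion": [0.06,-0.077,0.093,0,0,0.06,-0.077,0.093,0,0,0.06,-0.077,0.093,0,0]
}}

```text
clock: 9.7
ee_pos: [-0.1454, 0.1406, 0.3916]
ee_rot: [[-0.229, 0.943, -0.244], [0.899, 0.108, -0.425], [-0.374, -0.316, -0.872]]
contact_force: [0.3, 2.8, 1.6]
gripper_width: 0.06
```

```bash
python3 st.py; python3 tt.py .104 -.06 0
```

```text
clock 9.7
joints [-2.137, -0.384, 0.142, 2.152, -0.363, 1.671, -1.814]
ee_pos [-0.145, 0.141, 0.392]
ee_rot [[-0.229, 0.943, -0.244], [0.899, 0.108, -0.425], [-0.374, -0.316, -0.872]]
contact_force [0.331, 2.849, 1.631]
gripper_width 0.06
[-0.0777  0.0915  0.0001]
```

Run:
```python
from idf import *
cases=[([-1.325,-.198,-.983,1.829,-.417,1.528,-2.079],[-.1,.12,0],3,[-1.66,-.374,-.559,1.971,-.422,1.605,-2.0]),
([-1.66,-.374,-.559,1.971,-.422,1.605,-2.0],[-.077,.093,0],2,[-1.993,-.376,-.315,2.001,-.353,1.587,-2.108]),
([-1.993,-.376,-.315,2.001,-.353,1.587,-2.108],[-.077,.093,0],3,[-2.137,-.384,.142,2.152,-.363,1.671,-1.814])]
for q,s,n,ob in cases:
    print('obs',ob,fk(np.array(ob),PRM)[1][:,2].round(2))
    for lam,it,w in((.03,2,1),(.03,5,1),(.03,50,1),(.3,50,.3)):
        x=simv(q,s,0,n,lam,it,w,9,'cum');print(lam,it,x.round(2),fk(x,PRM)[1][:,2].round(2),(np.linalg.norm(np.array(s))))
```

```text
obs [-1.66, -0.374, -0.559, 1.971, -0.422, 1.605, -2.0] [-0.12 -0.22 -0.97]
0.03 2 [-1.42 -0.39 -0.55  2.06 -0.48  1.74 -1.75] [-0.15 -0.39 -0.91] 0.1562049935181331
0.03 5 [-1.51 -0.39 -0.51  2.06 -0.46  1.72 -1.8 ] [-0.14 -0.37 -0.92] 0.1562049935181331
0.03 50 [-1.66 -0.38 -0.51  2.01 -0.43  1.64 -1.95] [-0.11 -0.27 -0.96] 0.1562049935181331
0.3 50 [-1.69 -0.38 -0.46  2.03 -0.41  1.67 -1.93] [-0.11 -0.3  -0.95] 0.1562049935181331
obs [-1.993, -0.376, -0.315, 2.001, -0.353, 1.587, -2.108] [-0.12 -0.22 -0.97]
0.03 2 [-1.69 -0.39 -0.32  2.12 -0.39  1.77 -1.82] [-0.1  -0.44 -0.89] 0.12073938876770911
0.03 5 [-1.74 -0.39 -0.3   2.12 -0.38  1.76 -1.85] [-0.09 -0.43 -0.9 ] 0.12073938876770911
0.03 50 [-1.99 -0.39 -0.21  2.11 -0.33  1.7  -2.02] [-0.05 -0.37 -0.93] 0.12073938876770911
0.3 50 [-1.97 -0.39 -0.21  2.09 -0.33  1.72 -1.99] [-0.05 -0.37 -0.93] 0.12073938876770911
obs [-2.137, -0.384, 0.142, 2.152, -0.363, 1.671, -1.814] [-0.24 -0.43 -0.87]
0.03 2 [-1.99 -0.39 -0.16  2.14 -0.32  1.75 -1.98] [-0.03 -0.43 -0.9 ] 0.12073938876770911
0.03 5 [-2.   -0.39 -0.15  2.14 -0.32  1.75 -2.  ] [-0.03 -0.43 -0.9 ] 0.12073938876770911
0.03 50 [-2.06 -0.39 -0.13  2.14 -0.31  1.74 -2.03] [-0.01 -0.43 -0.9 ] 0.12073938876770911
0.3 50 [-2.08 -0.39 -0.13  2.1  -0.3   1.74 -2.03] [-0.02 -0.39 -0.92] 0.12073938876770911
```

Run:
```python
from kin2 import *
q=np.array([-2.137,-.384,.142,2.152,-.363,1.671,-1.814])
t,Rr=fk(q,PRM);t0=t.copy();R0=Rr
for P,n in (([.1,.45,.5],8),([.5,.45,.55],8),([.8,-.1,.5],11)):
    t,Rr=fk(q,PRM);q=sim(q,Rr.T@(np.array(P)-t),0,n,it=8);print(P,fk(q,PRM)[0].round(3),q.round(2),(R0.T@(np.array(P)-t0)).round(3))
for D in ([.2,-.03,0],[.3,-.05,0],[.2,-.03,.1]):
  for it in (5,20):
    x=sim(q,R0.T@np.array(D),0,5,it=it);print(D,x.round(2),fk(x,PRM)[0].round(2),fk(x,PRM)[1][:,2].round(2))
```

```text
[0.1, 0.45, 0.5] [0.108 0.473 0.489] [-1.78  0.31  0.62  1.31 -0.25  2.   -1.02] [ 0.182  0.23  -0.287]
[0.5, 0.45, 0.55] [0.622 0.556 0.565] [-0.84  0.91  0.52  0.06 -0.33  2.   -0.5 ] [ 0.072  0.591 -0.428]
[0.8, -0.1, 0.5] [ 0.8 -0.1  0.5] [-0.15  0.63  0.59  0.8  -0.42  1.57  0.47] [-0.472  0.83  -0.224]
[0.2, -0.03, 0] [ 0.35  1.38  0.47  0.06 -0.75  2.   -0.06] [ 0.83 -0.27  0.17] [-0.18  0.34 -0.92]
[0.2, -0.03, 0] [ 0.32  1.25  0.65  0.06 -0.9   2.   -0.1 ] [ 0.84 -0.25  0.28] [-0.07  0.28 -0.96]
[0.3, -0.05, 0] [ 0.19  1.08  0.56  0.35 -0.73  1.91  0.15] [ 0.84 -0.2   0.32] [-0.06  0.26 -0.96]
[0.3, -0.05, 0] [ 0.2   1.05  0.63  0.11 -0.9   1.97  0.02] [ 0.86 -0.15  0.44] [ 0.09  0.26 -0.96]
[0.2, -0.03, 0.1] [ 0.36  1.22  0.54  0.06 -0.83  2.    0.06] [ 0.83 -0.27  0.31] [-0.03  0.3  -0.95]
[0.2, -0.03, 0.1] [ 0.41  1.2   0.66  0.06 -0.97  2.   -0.13] [ 0.82 -0.31  0.33] [ 0.02  0.32 -0.95]
```

Run:
```python
from kin2 import *
def chk(q0,s,q1):
    q0=np.array(q0);q1=np.array(q1);t,Rr=fk(q0,PRM);e=err(q1,t+Rr@np.array(s),Rr);J=jac(q1)
    print('e',e.round(3));print('Jp.e',(J[:3].T@e[:3]).round(4));print('Jr.e',(J[3:].T@e[3:]).round(4))
chk(Q[1],[-.32,0,0],Q[2])
chk([-1.121,-.221,-.163,1.678,.249,1.792,-1.103],[-.21,-.12,.022],[-.576,-.384,-.116,2.11,.036,1.659,-.497])
chk([-1.66,-.374,-.559,1.971,-.422,1.605,-2.0],[-.077,.093,0],[-1.993,-.376,-.315,2.001,-.353,1.587,-2.108])
chk([-1.993,-.376,-.315,2.001,-.353,1.587,-2.108],[-.077,.093,0],[-2.137,-.384,.142,2.152,-.363,1.671,-1.814])
```

```text
e [ 0.007 -0.001  0.04   0.184  0.235 -0.004]
Jp.e [ 0.0013 -0.0073  0.002  -0.0125  0.004   0.004   0.    ]
Jr.e [ 0.0037 -0.1865  0.0911 -0.252  -0.1594 -0.2522 -0.0034]
e [-0.084 -0.044  0.154  0.028 -0.382 -0.009]
Jp.e [-0.0003 -0.0402 -0.0019 -0.0254 -0.0018  0.0393  0.    ]
Jr.e [ 0.0094 -0.3357 -0.0605 -0.3132  0.2135 -0.311  -0.087 ]
e [ 0.088 -0.05  -0.002  0.001 -0.001  0.002]
Jp.e [-0.0001 -0.0108  0.0017  0.0331  0.0107  0.0293  0.    ]
Jr.e [-0.0024 -0.0009 -0.0027 -0.0007  0.0016  0.0001  0.0023]
e [ 0.008 -0.063  0.035  0.221 -0.134 -0.015]
Jp.e [-0.0081 -0.0128 -0.0085  0.0097 -0.0085  0.0208  0.    ]
Jr.e [ 0.0147 -0.1148 -0.0732 -0.1449  0.209  -0.1531 -0.0159]
```

Run:
```python
from kin2 import *
q=np.array([-2.137,-.384,.142,2.152,-.363,1.671,-1.814])
t,Rr=fk(q,PRM);t0=t.copy();R0=Rr
for P,n in (([.05,.4,.4],8),([.45,.35,.42],9),([.5,-.1,.5],9),([.48,-.24,.55],6)):
    t,Rr=fk(q,PRM);q=sim(q,Rr.T@(np.array(P)-t),0,n,it=8);print(P,fk(q,PRM)[0].round(3),q.round(2),(R0.T@(np.array(P)-t0)).round(3),fk(q,PRM)[1][:,2].round(2))
for D in ([0,0,.1],[0,0,.2],[0,0,.3]):
  for it in (5,20):
    x=sim(q,R0.T@np.array(D),0,6,it=it);print(D,x.round(2),fk(x,PRM)[0].round(2),fk(x,PRM)[1][:,2].round(2))
```

```text
[0.05, 0.4, 0.4] [0.05 0.4  0.4 ] [-1.92  0.2   0.62  1.65 -0.24  1.83 -1.1 ] [ 0.186  0.209 -0.167] [-0.24 -0.43 -0.87]
[0.45, 0.35, 0.42] [0.45 0.35 0.42] [-1.21  0.6   0.77  1.16 -0.13  1.97 -0.3 ] [ 0.042  0.574 -0.26 ] [-0.24 -0.43 -0.87]
[0.5, -0.1, 0.5] [ 0.5 -0.1  0.5] [-0.82  0.3   0.95  1.4   0.23  1.76  0.33] [-0.404  0.548 -0.151] [-0.24 -0.43 -0.87]
[0.48, -0.24, 0.55] [ 0.48 -0.24  0.55] [-0.61  0.28  1.01  1.32  0.27  1.73  0.6 ] [-0.544  0.498 -0.13 ] [-0.24 -0.43 -0.87]
[0, 0, 0.1] [-0.51  0.33  1.01  1.05  0.25  1.92  0.74] [ 0.48 -0.24  0.65] [-0.24 -0.43 -0.87]
[0, 0, 0.1] [-0.51  0.33  1.01  1.05  0.25  1.92  0.74] [ 0.48 -0.24  0.65] [-0.24 -0.43 -0.87]
[0, 0, 0.2] [-0.3   0.47  1.1   0.63  0.1   2.    0.97] [ 0.52 -0.27  0.76] [-0.12 -0.54 -0.84]
[0, 0, 0.2] [-0.33  0.51  1.25  0.63  0.01  2.    1.02] [ 0.52 -0.27  0.76] [-0.12 -0.54 -0.83]
[0, 0, 0.3] [ 0.1   0.59  0.97  0.16 -0.04  2.    1.06] [ 0.56 -0.35  0.85] [ 0.04 -0.68 -0.74]
[0, 0, 0.3] [ 0.09  0.59  1.05  0.17 -0.11  2.    1.05] [ 0.56 -0.35  0.85] [ 0.04 -0.67 -0.74]
```

>>> {"method": "jog_arm", "body": {
  "motion": [0.06,0.186,0.209,-0.167,0,0.06,0.186,0.209,-0.167,0,0.06,0.186,0.209,-0.167,0,0.06,0.186,0.209,-0.167,0,0.06,0.186,0.209,-0.167,0,0.06,0.186,0.209,-0.167,0,0.06,0.042,0.574,-0.26,0,0.06,0.042,0.574,-0.26,0,0.06,0.042,0.574,-0.26,0,0.06,0.042,0.574,-0.26,0,0.06,0.042,0.574,-0.26,0,0.06,0.042,0.574,-0.26,0,0.06,0.042,0.574,-0.26,0,0.06,0.042,0.574,-0.26,0]
}}

```text
clock: 11.45
ee_pos: [0.451, 0.3496, 0.4201]
ee_rot: [[-0.225, 0.943, -0.245], [0.899, 0.104, -0.426], [-0.376, -0.316, -0.871]]
contact_force: [-1.1, 0.7, -0.8]
gripper_width: 0.0601
```

```bash
python3 st.py
python3 - <<'E'
from h import *
o=readout.get_obs();R=np.array(o['ee_rot']);t=np.array(o['ee_pos'])
for P in ([.5,-.1,.5],[.48,-.24,.55],[.48,-.24,.65]): print(np.round(R.T@(np.array(P)-t),3))
E
```

```text
clock 11.45
joints [-1.212, 0.596, 0.76, 1.166, -0.128, 1.964, -0.3]
ee_pos [0.451, 0.35, 0.42]
ee_rot [[-0.225, 0.943, -0.245], [0.899, 0.104, -0.426], [-0.376, -0.316, -0.871]]
contact_force [-1.084, 0.711, -0.811]
gripper_width 0.06
[-0.445 -0.026  0.11 ]
[-0.585 -0.075  0.131]
[-0.623 -0.106  0.044]
```

>>> {"method": "jog_arm", "body": {
  "motion": [0.06,-0.445,-0.026,0.11,0,0.06,-0.445,-0.026,0.11,0,0.06,-0.445,-0.026,0.11,0,0.06,-0.445,-0.026,0.11,0,0.06,-0.445,-0.026,0.11,0,0.06,-0.445,-0.026,0.11,0,0.06,-0.445,-0.026,0.11,0,0.06,-0.445,-0.026,0.11,0,0.06,-0.585,-0.075,0.131,0,0.06,-0.585,-0.075,0.131,0,0.06,-0.585,-0.075,0.131,0,0.06,-0.623,-0.106,0.044,0,0.06,-0.623,-0.106,0.044,0,0.06,-0.623,-0.106,0.044,0]
}}

```text
clock: 13.2
ee_pos: [0.4804, -0.24, 0.6514]
ee_rot: [[-0.224, 0.944, -0.243], [0.898, 0.103, -0.427], [-0.378, -0.314, -0.871]]
contact_force: [-0.1, -1.1, -0.6]
gripper_width: 0.0603
```

```bash
python3 st.py
python3 - <<'E'
from kin2 import *
from rig import readout
q=np.array(readout.get_obs()['joints']);R0=fk(q,PRM)[1];y=None
for D in ([0,0,.1],[0,0,.15],[0,0,.2],[.05,0,.15],[0,.05,.15],[0,-.05,.15],[-.05,0,.15]):
  for n,it in ((4,5),(6,20)):
    x=sim(q,R0.T@np.array(D),0,n,it=it);print(D,(R0.T@np.array(D)).round(3),x.round(2),fk(x,PRM)[0].round(2),fk(x,PRM)[1][:,2].round(2))
E
```

```text
clock 13.2
joints [-0.517, 0.329, 1.012, 1.051, 0.251, 1.925, 0.735]
ee_pos [0.48, -0.24, 0.651]
ee_rot [[-0.224, 0.944, -0.243], [0.898, 0.103, -0.427], [-0.378, -0.314, -0.871]]
contact_force [-0.106, -1.075, -0.599]
gripper_width 0.06
[0, 0, 0.1] [-0.038 -0.031 -0.087] [-0.31  0.47  1.09  0.64  0.11  2.    0.96] [ 0.52 -0.27  0.77] [-0.11 -0.54 -0.84]
[0, 0, 0.1] [-0.038 -0.031 -0.087] [-0.34  0.5   1.25  0.64  0.01  2.    1.01] [ 0.52 -0.27  0.76] [-0.12 -0.54 -0.83]
[0, 0, 0.15] [-0.057 -0.047 -0.131] [-0.03  0.56  0.99  0.21  0.02  2.    1.02] [ 0.57 -0.3   0.85] [ 0.06 -0.68 -0.73]
[0, 0, 0.15] [-0.057 -0.047 -0.131] [ 0.04  0.6   1.15  0.09 -0.16  2.    1.06] [ 0.58 -0.31  0.88] [ 0.09 -0.72 -0.68]
[0, 0, 0.2] [-0.076 -0.063 -0.174] [ 0.04  0.57  0.98  0.23 -0.01  2.    1.04] [ 0.56 -0.33  0.84] [ 0.03 -0.66 -0.75]
[0, 0, 0.2] [-0.076 -0.063 -0.174] [ 0.18  0.61  1.09  0.06 -0.2   2.    1.08] [ 0.56 -0.37  0.86] [ 0.06 -0.7  -0.71]
[0.05, 0, 0.15] [-0.068  0.    -0.143] [ 0.02  0.62  0.95  0.21 -0.03  1.99  0.96] [ 0.6  -0.31  0.81] [ 0.04 -0.64 -0.77]
[0.05, 0, 0.15] [-0.068  0.    -0.143] [ 0.13  0.67  1.06  0.06 -0.21  2.    0.99] [ 0.62 -0.33  0.82] [ 0.08 -0.68 -0.73]
[0, 0.05, 0.15] [-0.012 -0.042 -0.152] [-0.13  0.55  1.01  0.22  0.04  2.    0.97] [ 0.58 -0.25  0.86] [ 0.11 -0.69 -0.72]
[0, 0.05, 0.15] [-0.012 -0.042 -0.152] [-0.06  0.59  1.19  0.1  -0.16  2.    1.02] [ 0.59 -0.25  0.89] [ 0.15 -0.73 -0.67]
[0, -0.05, 0.15] [-0.102 -0.052 -0.109] [0.06 0.57 0.97 0.21 0.   2.   1.06] [ 0.55 -0.34  0.84] [ 0.02 -0.67 -0.75]
[0, -0.05, 0.15] [-0.102 -0.052 -0.109] [ 0.15  0.61  1.1   0.08 -0.17  2.    1.1 ] [ 0.56 -0.36  0.86] [ 0.05 -0.71 -0.7 ]
[-0.05, 0, 0.15] [-0.045 -0.094 -0.119] [-0.26  0.44  1.14  0.5   0.12  2.    1.07] [ 0.49 -0.29  0.84] [-0.05 -0.62 -0.79]
[-0.05, 0, 0.15] [-0.045 -0.094 -0.119] [-0.28  0.46  1.25  0.51  0.04  2.    1.1 ] [ 0.49 -0.29  0.84] [-0.06 -0.62 -0.79]
```

>>> {"method": "jog_arm", "body": {
  "motion": [0.06,-0.066,0.003,-0.125,0,0.06,-0.066,0.003,-0.125,0,0.06,-0.066,0.003,-0.125,0]
}}

```text
clock: 13.58
ee_pos: [0.5027, -0.2582, 0.7246]
ee_rot: [[-0.236, 0.952, -0.196], [0.873, 0.12, -0.472], [-0.426, -0.283, -0.86]]
contact_force: [-0.8, -0.1, -0.1]
gripper_width: 0.0599
```

```bash
python3 st.py
```

```text
clock 13.575
joints [-0.416, 0.487, 1.253, 0.772, 0.042, 2.002, 0.965]
ee_pos [0.503, -0.258, 0.725]
ee_rot [[-0.236, 0.952, -0.196], [0.873, 0.12, -0.472], [-0.426, -0.283, -0.86]]
contact_force [-0.844, -0.069, -0.099]
gripper_width 0.06
```

```bash
python3 tt.py .05 0 .12
```

```text
[-0.0629  0.0137 -0.1129]
```

>>> {"method": "jog_arm", "body": {
  "motion": [0.06,-0.063,0.014,-0.113,0,0.06,-0.063,0.014,-0.113,0,0.06,-0.063,0.014,-0.113,0]
}}

```text
clock: 13.95
ee_pos: [0.5108, -0.2735, 0.7582]
ee_rot: [[-0.245, 0.958, -0.147], [0.844, 0.137, -0.518], [-0.477, -0.251, -0.843]]
contact_force: [-0.4, -0.8, -0.2]
gripper_width: 0.0601
```

```bash
python3 st.py;python3 tt.py .05 0 .12
```

```text
clock 13.95
joints [-0.343, 0.502, 1.253, 0.663, 0.013, 2.003, 1.011]
ee_pos [0.511, -0.273, 0.758]
ee_rot [[-0.245, 0.958, -0.147], [0.844, 0.137, -0.518], [-0.477, -0.251, -0.843]]
contact_force [-0.362, -0.772, -0.174]
gripper_width 0.06
[-0.0695  0.0178 -0.1084]
```

>>> {"method": "jog_arm", "body": {
  "motion": [0.06,-0.11,0.03,-0.17,0,0.06,-0.11,0.03,-0.17,0,0.06,-0.11,0.03,-0.17,0]
}}

```text
clock: 14.32
ee_pos: [0.5158, -0.2883, 0.7902]
ee_rot: [[-0.252, 0.962, -0.101], [0.812, 0.154, -0.562], [-0.526, -0.223, -0.821]]
contact_force: [0.5, -0.3, 0.3]
gripper_width: 0.0601
```

```bash
python3 st.py;python3 tt.py .05 0 .12
```

```text
clock 14.325
joints [-0.267, 0.514, 1.253, 0.556, -0.021, 2.003, 1.053]
ee_pos [0.516, -0.288, 0.79]
ee_rot [[-0.252, 0.962, -0.101], [0.812, 0.154, -0.562], [-0.526, -0.223, -0.821]]
contact_force [0.534, -0.254, 0.34]
gripper_width 0.06
[-0.0757  0.0213 -0.1035]
```

>>> {"method": "jog_arm", "body": {
  "motion": [0.06,-0.12,0.06,-0.16,0,0.06,-0.12,0.06,-0.16,0,0.06,-0.12,0.06,-0.16,0]
}}

```text
clock: 14.7
ee_pos: [0.5315, -0.2964, 0.8123]
ee_rot: [[-0.256, 0.965, -0.057], [0.779, 0.171, -0.603], [-0.572, -0.199, -0.796]]
contact_force: [0.9, -1.6, -0.3]
gripper_width: 0.06
```

```bash
python3 st.py
```

```text
clock 14.7
joints [-0.191, 0.541, 1.253, 0.448, -0.077, 2.003, 1.071]
ee_pos [0.531, -0.296, 0.812]
ee_rot [[-0.256, 0.965, -0.057], [0.779, 0.171, -0.603], [-0.572, -0.199, -0.796]]
contact_force [0.851, -1.64, -0.318]
gripper_width 0.06
```

Run:
```python
import kin2
from kin2 import *
from rig import readout
kin2.hi[2]=1.2535;kin2.hi[5]=2.0035
q=np.array(readout.get_obs()['joints']);R0=fk(q,PRM)[1]
a=np.radians(7.23);px=np.array([np.cos(a),np.sin(a),0]);py=np.array([-np.sin(a),np.cos(a),0])
g=[]
for D in ([.1,0,.1],[.15,0,0],[.15,.1,0],[.15,-.1,0],[0,.15,0],[0,-.15,0],[0,.1,.1],[0,-.1,.1],[-.1,0,.1],[.1,.1,.1],[-.1,.1,.1]):
  for n,it in ((3,5),(3,20),(6,20)):
    x=sim(q,R0.T@np.array(D),0,n,it=it,m=0);z=fk(x,PRM)[1][:,2];print(D,n,x.round(2),fk(x,PRM)[0].round(2),'side',(z@px).round(3),'lean',(-z@py).round(3))
```

```text
[0.1, 0, 0.1] 3 [ 0.31  0.71  1.05  0.15 -0.35  2.    0.95] [ 0.58 -0.44  0.75] side -0.084 lean 0.541
[0.1, 0, 0.1] 3 [ 0.31  0.72  1.05  0.11 -0.33  2.    0.93] [ 0.59 -0.44  0.76] side -0.087 lean 0.566
[0.1, 0, 0.1] 6 [ 0.41  0.76  0.97  0.06 -0.35  2.    0.9 ] [ 0.59 -0.48  0.73] side -0.09 lean 0.539
[0.15, 0, 0] 3 [ 0.28  0.82  1.03  0.06 -0.35  2.    0.85] [ 0.66 -0.42  0.7 ] side -0.105 lean 0.558
[0.15, 0, 0] 3 [ 0.28  0.82  1.02  0.06 -0.33  2.    0.86] [ 0.66 -0.42  0.7 ] side -0.107 lean 0.559
[0.15, 0, 0] 6 [ 0.28  0.82  1.    0.06 -0.3   2.    0.86] [ 0.66 -0.42  0.69] side -0.11 lean 0.56
[0.15, 0.1, 0] 3 [ 0.12  0.8   1.07  0.06 -0.3   2.    0.8 ] [ 0.69 -0.32  0.72] side -0.041 lean 0.617
[0.15, 0.1, 0] 3 [ 0.12  0.8   1.05  0.06 -0.28  2.    0.8 ] [ 0.7  -0.32  0.72] side -0.043 lean 0.618
[0.15, 0.1, 0] 6 [ 0.11  0.8   1.03  0.06 -0.26  2.    0.8 ] [ 0.7  -0.32  0.72] side -0.045 lean 0.619
[0.15, -0.1, 0] 3 [ 0.31  0.77  1.05  0.12 -0.33  2.    0.94] [ 0.61 -0.45  0.72] side -0.14 lean 0.548
[0.15, -0.1, 0] 3 [ 0.31  0.78  1.04  0.12 -0.31  2.    0.95] [ 0.61 -0.
[... 1605 characters left out ...]
 1.2   0.06 -0.19  2.    1.21] [ 0.47 -0.34  0.95] side 0.007 lean 0.77
[0.1, 0.1, 0.1] 3 [ 0.24  0.73  1.04  0.06 -0.33  2.    0.84] [ 0.63 -0.39  0.76] side -0.032 lean 0.597
[0.1, 0.1, 0.1] 3 [ 0.24  0.74  1.02  0.06 -0.3   2.    0.85] [ 0.63 -0.38  0.76] side -0.037 lean 0.601
[0.1, 0.1, 0.1] 6 [ 0.23  0.74  1.01  0.06 -0.28  2.    0.86] [ 0.64 -0.38  0.76] side -0.04 lean 0.603
[-0.1, 0.1, 0.1] 3 [-0.13  0.47  1.24  0.07 -0.06  2.    1.15] [ 0.49 -0.24  0.98] side 0.078 lean 0.812
[-0.1, 0.1, 0.1] 3 [-0.13  0.47  1.25  0.07 -0.07  2.    1.15] [ 0.49 -0.24  0.98] side 0.079 lean 0.811
[-0.1, 0.1, 0.1] 6 [-0.13  0.47  1.25  0.07 -0.07  2.    1.15] [ 0.49 -0.24  0.98] side 0.079 lean 0.811
```

```bash
python3 tt.py .1 .12 .1
```

```text
[ 0.0107  0.0972 -0.1576]
```

>>> {"method": "jog_arm", "body": {
  "motion": [0.06,0.01,0.097,-0.158,0,0.06,0.01,0.097,-0.158,0,0.06,0.01,0.097,-0.158,0]
}}

```text
clock: 15.08
ee_pos: [0.5663, -0.2152, 0.8104]
ee_rot: [[-0.259, 0.966, -0.01], [0.748, 0.194, -0.635], [-0.611, -0.172, -0.772]]
contact_force: [0.1, -0.4, 0.3]
gripper_width: 0.0601
```

```bash
cat >> st.py <<'E'
a=np.radians(7.23);px=np.array([np.cos(a),np.sin(a),0]);py=np.array([-np.sin(a),np.cos(a),0]);z=np.array(o['ee_rot'])[:,2];print('side',(z@px).round(3),'lean',(-z@py).round(3))
E
python3 st.py;python3 tt.py .1 .12 .1
```

```text
clock 15.075
joints [-0.359, 0.552, 1.253, 0.462, -0.013, 2.003, 0.961]
ee_pos [0.566, -0.215, 0.81]
ee_rot [[-0.259, 0.966, -0.01], [0.748, 0.194, -0.635], [-0.611, -0.172, -0.772]]
contact_force [0.075, -0.372, 0.304]
gripper_width 0.06
side -0.09 lean 0.629
[ 0.0027  0.1026 -0.1545]
```

```bash
python3 tt.py .18 .1 .02
```

```text
[ 0.016   0.1898 -0.0808]
```

>>> {"method": "jog_arm", "body": {
  "motion": [0.06,0.016,0.19,-0.08,0,0.06,0.016,0.19,-0.08,0,0.06,0.016,0.19,-0.08,0,0.06,0.016,0.19,-0.08,0]
}}

```text
clock: 15.58
ee_pos: [0.673, -0.143, 0.7514]
ee_rot: [[-0.259, 0.965, 0.038], [0.721, 0.219, -0.657], [-0.643, -0.143, -0.753]]
contact_force: [-0.1, -0.3, 0.9]
gripper_width: 0.0598
```

```bash
python3 st.py
```

```text
clock 15.575
joints [-0.34, 0.706, 1.213, 0.335, -0.116, 2.003, 0.801]
ee_pos [0.673, -0.143, 0.751]
ee_rot [[-0.259, 0.965, 0.038], [0.721, 0.219, -0.657], [-0.643, -0.143, -0.753]]
contact_force [-0.082, -0.311, 0.944]
gripper_width 0.06
side -0.045 lean 0.657
```

Run:
```python
import kin2
from kin2 import *
from rig import readout
kin2.hi[2]=1.2535;kin2.hi[5]=2.0035
o=readout.get_obs();q=np.array(o['joints']);R0=np.array(o['ee_rot']);t0=np.array(o['ee_pos'])
print((fk(q,PRM)[0]-t0).round(4))
turn=1.0
for P,n in (([.55,.2,.45],8),([.496,.269,.157],8),([.5005,.19,.067],4),([.530,-.034,.067],6)):
    t,Rr=fk(q,PRM);q=sim(q,Rr.T@(np.array(P)-t),turn,n,it=8,m=0);turn=0
    print(P,fk(q,PRM)[0].round(3),q.round(2),(R0.T@(np.array(P)-t0)).round(3),fk(q,PRM)[1].round(3).tolist())
```

```text
[-0.0016 -0.0001 -0.0015]
[0.55, 0.2, 0.45] [0.55 0.2  0.45] [-1.37  0.69  1.22  1.31  0.07  1.68 -0.09] [ 0.473 -0.    -0.003] [[-0.088, 0.995, 0.038], [0.748, 0.091, -0.657], [-0.658, -0.029, -0.753]]
[0.496, 0.269, 0.157] [0.496 0.269 0.157] [-1.45  0.95  1.04  1.61 -0.15  1.32 -0.35] [0.725 0.005 0.17 ] [[-0.088, 0.995, 0.038], [0.748, 0.091, -0.657], [-0.658, -0.029, -0.753]]
[0.5005, 0.19, 0.067] [0.501 0.19  0.067] [-1.38  1.02  0.98  1.77 -0.19  1.07 -0.32] [0.725 0.004 0.29 ] [[-0.088, 0.995, 0.038], [0.748, 0.091, -0.657], [-0.658, -0.029, -0.753]]
[0.53, -0.034, 0.067] [ 0.53  -0.034  0.067] [-1.11  0.96  1.02  1.98 -0.11  0.73 -0.08] [ 0.555 -0.016  0.438] [[-0.088, 0.995, 0.038], [0.748, 0.091, -0.657], [-0.658, -0.029, -0.753]]
```

>>> {"method": "jog_arm", "body": {
  "motion": [0.055,0.473,0,-0.003,1.0,0.055,0.473,0,-0.003,1.0,0.055,0.473,0,-0.003,1.0,0.055,0.473,0,-0.003,1.0,0.055,0.473,0,-0.003,1.0,0.055,0.473,0,-0.003,1.0,0.055,0.473,0,-0.003,1.0,0.055,0.473,0,-0.003,1.0,0.055,0.725,0.005,0.17,1.0,0.055,0.725,0.005,0.17,1.0,0.055,0.725,0.005,0.17,1.0,0.055,0.725,0.005,0.17,1.0,0.055,0.725,0.005,0.17,1.0,0.055,0.725,0.005,0.17,1.0,0.055,0.725,0.005,0.17,1.0]
}}

```text
clock: 17.45
ee_pos: [0.4971, 0.2685, 0.1585]
ee_rot: [[-0.087, 0.996, 0.038], [0.748, 0.09, -0.657], [-0.658, -0.028, -0.753]]
contact_force: [0.7, 0.5, 1.0]
gripper_width: 0.0554
```

```bash
python3 st.py
python3 - <<'E'
from h import *
import pickle
o=readout.get_obs();p,d=eyes.snapshot('wrist');cv2.imwrite('pics/w1.png',p[:,:,::-1]);np.save('pics/w1.npy',d);pickle.dump(o,open('pics/w1.pkl','wb'))
E
```

```text
clock 17.45
joints [-1.433, 0.917, 0.99, 1.607, -0.105, 1.314, -0.387]
ee_pos [0.497, 0.269, 0.159]
ee_rot [[-0.087, 0.996, 0.038], [0.748, 0.09, -0.657], [-0.658, -0.028, -0.753]]
contact_force [0.689, 0.468, 0.978]
gripper_width 0.055
side -0.045 lean 0.657
```

View pics/w1.png

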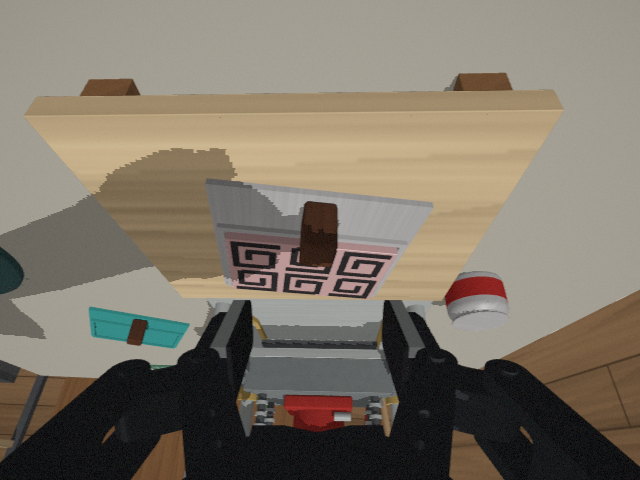

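The wrist view shows the pink block's tray, with its dark lug at (320,230). It sits between the pads (open at about (230,345) and (405,345)), and the press lies beyond at the bottom. I'll measure the lug here.

Run:
```python
from h import *
import pickle
o=pickle.load(open('pics/w1.pkl','rb'));d=np.load('pics/w1.npy');im=cv2.imread('pics/w1.png');P=cloud('wrist',d,o)
hsv=cv2.cvtColor(im,cv2.COLOR_BGR2HSV);m=np.zeros(d.shape,bool);m[195:272,290:350]=1
mm=m&(hsv[...,2]<100)&(hsv[...,0]<20)&(hsv[...,1]>90)&(P[...,2]>.065)
top=mm&(P[...,2]>.085)
for k,s in(('all',mm),('top',top)):
    r=cv2.minAreaRect((P[s][:,:2]*1000).astype(np.float32));print(k,s.sum(),np.round(r[0],1),np.round(r[1],1),round(r[2],1),P[s].min(0).round(4),P[s].max(0).round(4),np.median(P[s],0).round(4))
# tray rear edge corners ray to z=.054
for u,v in((208,180),(432,204)): print(ray('wrist',u,v,.054,o).round(4))
```

```text
all 1797 [499.  303.5] [ 23.8 232.5] 1.0 [0.485  0.1871 0.0651] [0.5125 0.4195 0.2149] [0.5005 0.2152 0.0859]
top 945 [499.  303.5] [ 23.8 232.5] 1.0 [0.485  0.1871 0.085 ] [0.5125 0.4195 0.2149] [0.5005 0.209  0.091 ]
[0.4251 0.2283 0.054 ]
[0.5793 0.2221 0.054 ]
```

```bash
python3 tt.py .0041 -.077 -.0915
```

```text
[ 0.0021 -0.0003  0.1196]
```

>>> {"method": "jog_arm", "body": {
  "motion": [0.055,0.002,0,0.06,0,0.055,0.002,0,0.09,0,0.055,0.002,0,0.11,0,0.055,0.002,0,0.12,0,0.055,0.002,0,0.12,0]
}}

```text
clock: 18.12
ee_pos: [0.5026, 0.191, 0.0687]
ee_rot: [[-0.084, 0.996, 0.039], [0.75, 0.089, -0.656], [-0.657, -0.026, -0.754]]
contact_force: [0.5, 0.3, -0.3]
gripper_width: 0.0549
```

```bash
python3 st.py
python3 - <<'E'
from h import *
p,d=eyes.snapshot('wrist');cv2.imwrite('pics/w2.png',p[:,:,::-1])
E
```

```text
clock 18.125
joints [-1.358, 0.987, 0.94, 1.76, -0.14, 1.07, -0.362]
ee_pos [0.503, 0.191, 0.069]
ee_rot [[-0.084, 0.996, 0.039], [0.75, 0.089, -0.656], [-0.657, -0.026, -0.754]]
contact_force [0.455, 0.307, -0.287]
gripper_width 0.055
side -0.044 lean 0.656
```

View pics/w2.png

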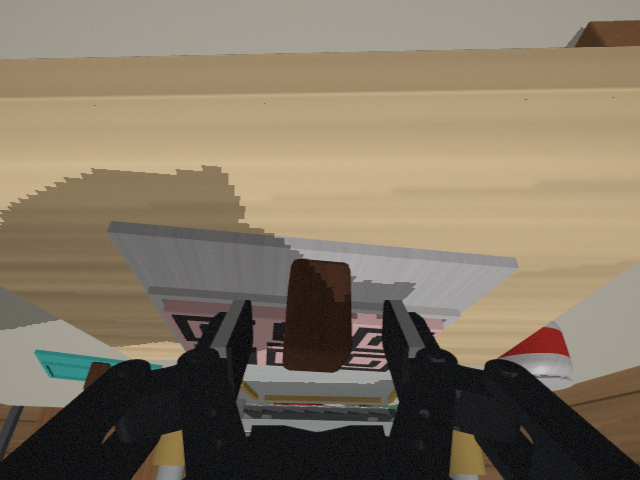

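The lug sits centred between the pads, spanning 287–352 px with the pads at 248 and 388. Closing on it now.

>>> {"method": "jog_arm", "body": {
  "motion": [0.035,0,0,0,0,0.028,0,0,0,0,0.02,0,0,0,0,0.015,0,0,0,0]
}}

```text
clock: 18.68
ee_pos: [0.5026, 0.192, 0.0693]
ee_rot: [[-0.085, 0.996, 0.039], [0.75, 0.09, -0.656], [-0.656, -0.026, -0.754]]
contact_force: [-5.2, 4.6, 10.6]
gripper_width: 0.0243
```

```bash
python3 st.py
python3 - <<'E'
from h import *
p,d=eyes.snapshot('wrist');cv2.imwrite('pics/w3.png',p[:,:,::-1])
E
```

```text
clock 18.675
joints [-1.359, 0.986, 0.94, 1.759, -0.139, 1.072, -0.362]
ee_pos [0.503, 0.192, 0.069]
ee_rot [[-0.085, 0.996, 0.039], [0.75, 0.09, -0.656], [-0.656, -0.026, -0.754]]
contact_force [-5.217, 4.574, 10.623]
gripper_width 0.024
side -0.044 lean 0.655
```

View pics/w3.png

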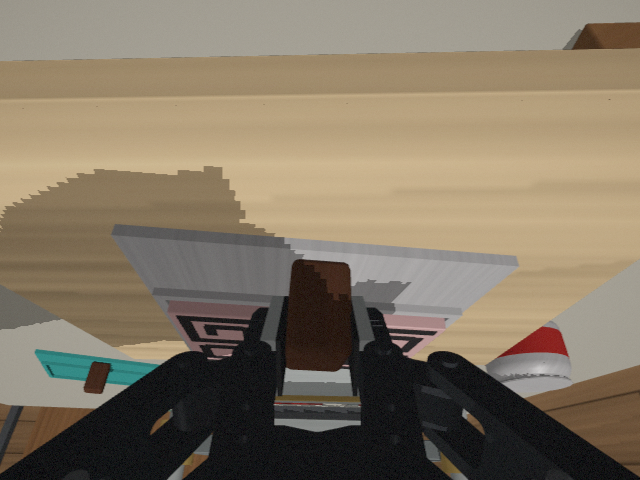

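Run:
```python
from h import *
o=readout.get_obs()
A=ray('wrist',113,227,.054,o);B=ray('wrist',518,258,.054,o);print(A.round(4),B.round(4),np.linalg.norm(A-B),np.degrees(np.arctan2((B-A)[1],(B-A)[0])))
A=ray('wrist',0,60,.049,o);B=ray('wrist',640,46,.049,o);print('board edge yaw',np.degrees(np.arctan2((B-A)[1],(B-A)[0])),A.round(3),B.round(3))
```

```text
[0.4255 0.2279 0.054 ] [0.5774 0.2261 0.054 ] 0.15190847852198253 -0.6863018221956533
board edge yaw 7.352335733355594 [0.421 0.287 0.049] [0.559 0.305 0.049]
```

>>> {"method": "jog_arm", "body": {
  "motion": [0.034,-0.002,0,-0.002,0,0.034,-0.002,0,-0.002,0,0.034,-0.002,-0.005,-0.002,0,0.034,-0.002,-0.009,-0.002,0,0.034,-0.002,-0.013,-0.002,0,0.034,-0.002,-0.016,-0.002,0,0.034,-0.002,-0.017,-0.002,0]
}}

```text
clock: 19.6
ee_pos: [0.4856, 0.1903, 0.0726]
ee_rot: [[-0.085, 0.996, 0.039], [0.75, 0.09, -0.656], [-0.656, -0.026, -0.754]]
contact_force: [1.7, 0.7, -1.9]
gripper_width: 0.0341
```

```bash
python3 st.py
python3 - <<'E'
from h import *
p,d=eyes.snapshot('wrist');cv2.imwrite('pics/w4.png',p[:,:,::-1])
E
```

```text
clock 19.6
joints [-1.391, 0.968, 0.948, 1.797, -0.137, 1.065, -0.373]
ee_pos [0.486, 0.19, 0.073]
ee_rot [[-0.085, 0.996, 0.039], [0.75, 0.09, -0.656], [-0.656, -0.026, -0.754]]
contact_force [1.656, 0.69, -1.885]
gripper_width 0.034
side -0.043 lean 0.655
```

View pics/w4.png

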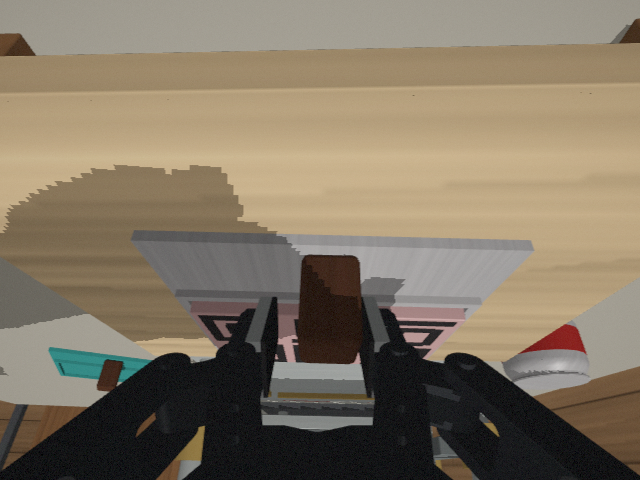

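```bash
cat > tray.py <<'E'
import sys; from h import *
o=readout.get_obs();v=list(map(float,sys.argv[1:5]))
A=ray('wrist',v[0],v[1],.054,o);B=ray('wrist',v[2],v[3],.054,o);yw=np.arctan2((B-A)[1],(B-A)[0]);m=(A+B)/2
l=m-.02*np.array([-np.sin(yw),np.cos(yw),0]);a=np.radians(7.23);d=l[:2]-np.array([.5315,-.1011])
print('len',np.linalg.norm(A-B).round(4),'yaw rel press',np.degrees(yw)-7.23,'lug press',(d@[np.cos(a),np.sin(a)]).round(4),(d@[-np.sin(a),np.cos(a)]).round(4))
E
python3 tray.py 133 234 532 243
```

```text
len 0.1523 yaw rel press -2.075413676689469 lug press -0.0037 0.3079
```

>>> {"method": "jog_arm", "body": {
  "motion": [0.034,0.001,0.003,0.001,0,0.028,0.001,0.003,0.001,0,0.02,0.001,0.003,0.001,0,0.015,0.001,0.003,0.001,0,0.015,0.001,0.003,0.001,0]
}}

```text
clock: 20.27
ee_pos: [0.4888, 0.1908, 0.0713]
ee_rot: [[-0.085, 0.996, 0.04], [0.75, 0.09, -0.656], [-0.656, -0.026, -0.754]]
contact_force: [0.6, 2.0, 5.5]
gripper_width: 0.0232
```

```bash
python3 st.py
python3 - <<'E'
from h import *
p,d=eyes.snapshot('wrist');cv2.imwrite('pics/w5.png',p[:,:,::-1])
E
```

```text
clock 20.275
joints [-1.385, 0.972, 0.946, 1.79, -0.138, 1.065, -0.371]
ee_pos [0.489, 0.191, 0.071]
ee_rot [[-0.085, 0.996, 0.04], [0.75, 0.09, -0.656], [-0.656, -0.026, -0.754]]
contact_force [0.556, 1.967, 5.452]
gripper_width 0.023
side -0.043 lean 0.655
```

View pics/w5.png

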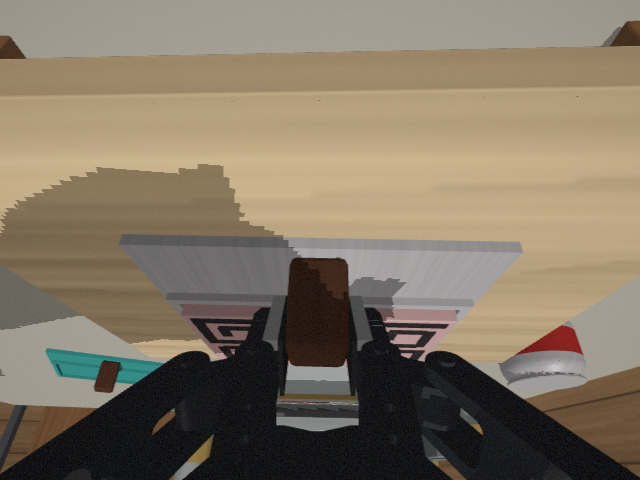

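```bash
python3 tray.py 121 237 522 245
python3 - <<'E'
from h import *
o=readout.get_obs();R=np.array(o['ee_rot']);a=np.radians(7.23);px=np.array([np.cos(a),np.sin(a),0]);py=np.array([-np.sin(a),np.cos(a),0])
for x,y,z in ((.004,-.06,0),(.004,-.12,0),(.004,-.195,0),(.004,-.205,-.004),(.004,-.226,-.004)): print((x,y,z),(R.T@(x*px+y*py+[0,0,z])).round(4))
E
```

```text
len 0.1524 yaw rel press -1.832188813597778 lug press -0.0046 0.3082
(0.004, -0.06, 0) [-0.0452  0.0062  0.0392]
(0.004, -0.12, 0) [-0.0905  0.0083  0.0785]
(0.004, -0.195, 0) [-0.1471  0.011   0.1276]
(0.004, -0.205, -0.004) [-0.152   0.0115  0.1372]
(0.004, -0.226, -0.004) [-0.1678  0.0122  0.151 ]
```

>>> {"method": "jog_arm", "body": {
  "motion": [0.015,-0.0045,0.003,0.0039,0,0.015,-0.0136,0.004,0.0118,0,0.015,-0.0226,0.005,0.0196,0,0.015,-0.0317,0.0055,0.0275,0,0.015,-0.0407,0.006,0.0353,0,0.015,-0.0498,0.0064,0.0432,0,0.015,-0.0588,0.0068,0.051,0,0.015,-0.0679,0.0072,0.0588,0,0.015,-0.0769,0.0077,0.0667,0,0.015,-0.086,0.008,0.0745,0,0.015,-0.0905,0.0083,0.0785,0,0.015,-0.0905,0.0083,0.0785,0]
}}

```text
clock: 21.82
ee_pos: [0.5092, 0.0733, 0.0715]
ee_rot: [[-0.085, 0.995, 0.043], [0.751, 0.092, -0.654], [-0.655, -0.023, -0.755]]
contact_force: [6.6, 1.7, 2.2]
gripper_width: 0.0232
```

```bash
python3 st.py
python3 - <<'E'
from h import *
p,d=eyes.snapshot('wrist');cv2.imwrite('pics/w6.png',p[:,:,::-1])
p,d=eyes.snapshot('scene');cv2.imwrite('pics/s6.png',cv2.resize(p[100:340,130:480,::-1],None,fx=2.2,fy=2.2))
E
```

```text
clock 21.825
joints [-1.263, 0.935, 0.979, 1.922, -0.091, 0.879, -0.254]
ee_pos [0.509, 0.073, 0.071]
ee_rot [[-0.085, 0.995, 0.043], [0.751, 0.092, -0.654], [-0.655, -0.023, -0.755]]
contact_force [6.591, 1.712, 2.179]
gripper_width 0.023
side -0.04 lean 0.654
```

View pics/w6.png

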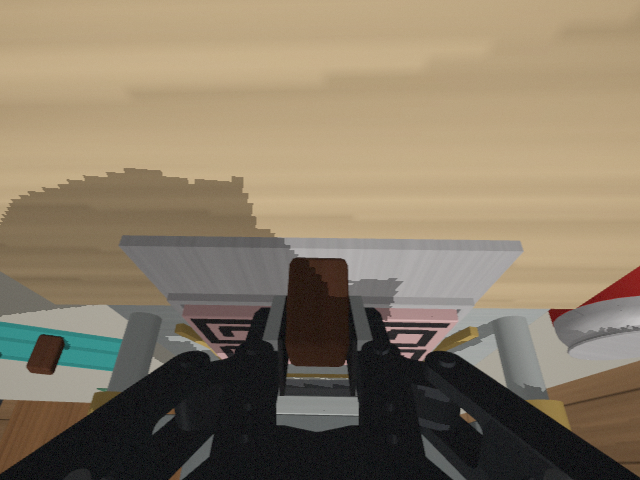

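View pics/s6.png

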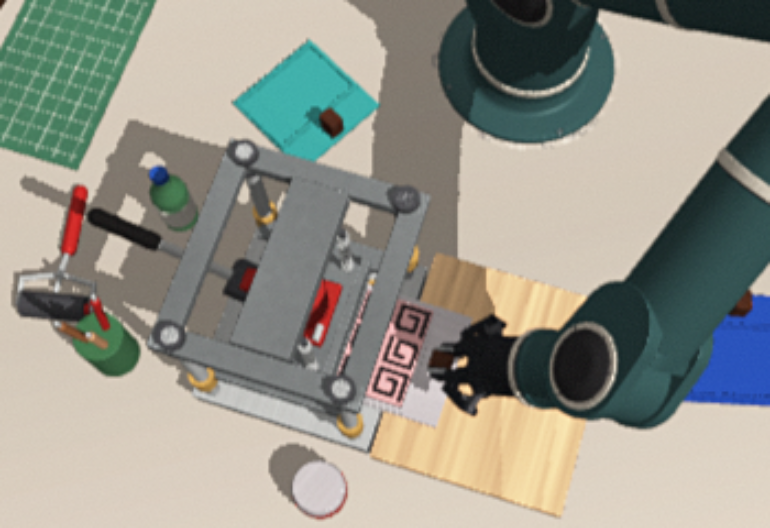

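```bash
cat > pv.py <<'E'
import sys; from h import *
o=readout.get_obs();R=np.array(o['ee_rot']);a=np.radians(7.23);px=np.array([np.cos(a),np.sin(a),0]);py=np.array([-np.sin(a),np.cos(a),0])
for s in sys.argv[1:]:
    x,y,z=map(float,s.split(',')); print(s,(R.T@(x*px+y*py+np.array([0,0,z]))).round(4))
E
python3 pv.py .0015,-.04,0 .0015,-.082,0 .0015,-.088,-.004
```

```text
.0015,-.04,0 [-0.0302  0.0028  0.0261]
.0015,-.082,0 [-0.0619  0.0042  0.0536]
.0015,-.088,-.004 [-0.0638  0.0045  0.0606]
```

>>> {"method": "jog_arm", "body": {
  "motion": [0.015,-0.004,0.0015,0.0034,-0.1,0.015,-0.011,0.0022,0.0095,-0.1,0.015,-0.018,0.0024,0.0155,-0.1,0.015,-0.025,0.0026,0.0216,-0.1,0.015,-0.0302,0.0028,0.0261,-0.1,0.015,-0.037,0.0031,0.032,-0.1,0.015,-0.043,0.0034,0.0372,-0.1,0.015,-0.049,0.0037,0.0424,-0.1,0.015,-0.055,0.004,0.0476,-0.1,0.015,-0.06,0.0042,0.052,-0.1,0.015,-0.0619,0.0042,0.0536,-0.1]
}}

```text
clock: 23.3
ee_pos: [0.5203, -0.0084, 0.0711]
ee_rot: [[-0.103, 0.994, 0.042], [0.749, 0.105, -0.655], [-0.655, -0.036, -0.755]]
contact_force: [-0.2, 1.3, -5.6]
gripper_width: 0.023
```

```bash
python3 st.py
python3 - <<'E'
from h import *
p,d=eyes.snapshot('wrist');cv2.imwrite('pics/w7.png',p[:,:,::-1])
p,d=eyes.snapshot('scene');cv2.imwrite('pics/s7.png',cv2.resize(p[140:320,230:450,::-1],None,fx=3,fy=3))
E
```

```text
clock 23.3
joints [-1.147, 0.916, 0.989, 1.982, -0.053, 0.757, -0.156]
ee_pos [0.52, -0.008, 0.071]
ee_rot [[-0.103, 0.994, 0.042], [0.749, 0.105, -0.655], [-0.655, -0.036, -0.755]]
contact_force [-0.177, 1.319, -5.617]
gripper_width 0.023
side -0.041 lean 0.655
```

View pics/w7.png

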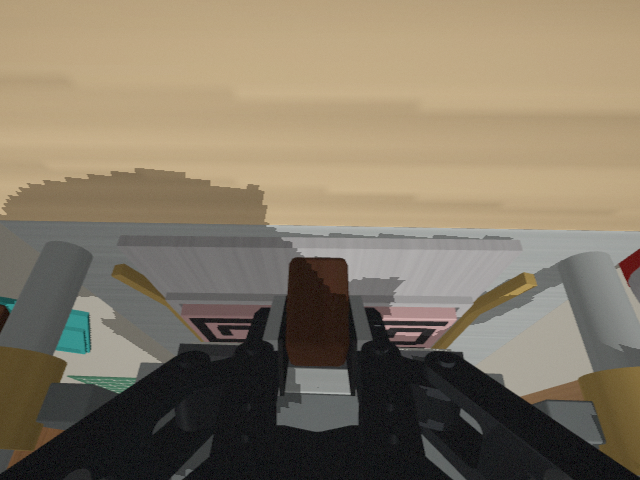

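View pics/s7.png

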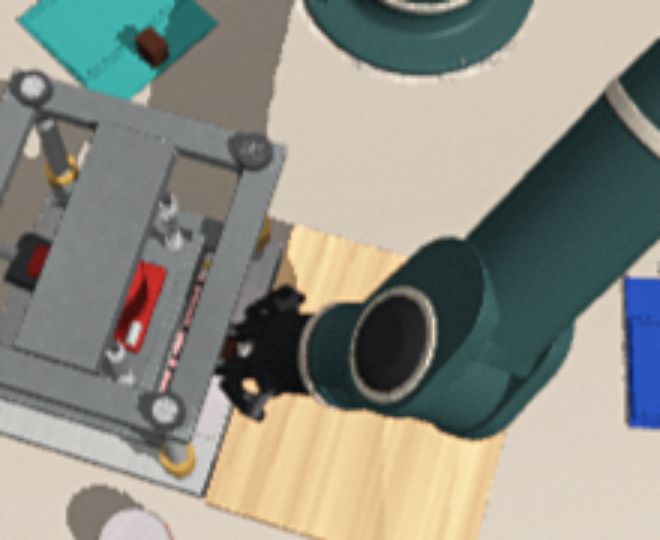

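```bash
python3 pv.py 0,-.003,-.002 0,-.004,-.0042 0,-.021,-.0042 0,-.025,-.0042
```

```text
0,-.003,-.002 [-0.001   0.0001  0.0035]
0,-.004,-.0042 [-0.0003  0.0002  0.0058]
0,-.021,-.0042 [-0.0131  0.0006  0.0169]
0,-.025,-.0042 [-0.0161  0.0007  0.0195]
```

>>> {"method": "jog_arm", "body": {
  "motion": [0.015,-0.001,0,0.0035,0,0.015,-0.0003,0.0002,0.0058,0,0.015,-0.0003,0.0002,0.0058,0,0.015,-0.0045,0.0003,0.0095,0,0.015,-0.009,0.0004,0.0132,0,0.015,-0.0131,0.0006,0.0169,0,0.015,-0.0131,0.0006,0.0169,0]
}}

```text
clock: 24.28
ee_pos: [0.5236, -0.0277, 0.0671]
ee_rot: [[-0.103, 0.994, 0.043], [0.749, 0.106, -0.654], [-0.654, -0.035, -0.756]]
contact_force: [-8.6, 15.4, 12.0]
gripper_width: 0.023
```

```bash
python3 st.py
python3 - <<'E'
from h import *
p,d=eyes.snapshot('wrist');cv2.imwrite('pics/w8.png',p[:,:,::-1])
E
```

```text
clock 24.275
joints [-1.112, 0.918, 0.986, 1.993, -0.049, 0.722, -0.136]
ee_pos [0.524, -0.028, 0.067]
ee_rot [[-0.103, 0.994, 0.043], [0.749, 0.106, -0.654], [-0.654, -0.035, -0.756]]
contact_force [-8.59, 15.383, 12.042]
gripper_width 0.023
side -0.039 lean 0.654
```

View pics/w8.png

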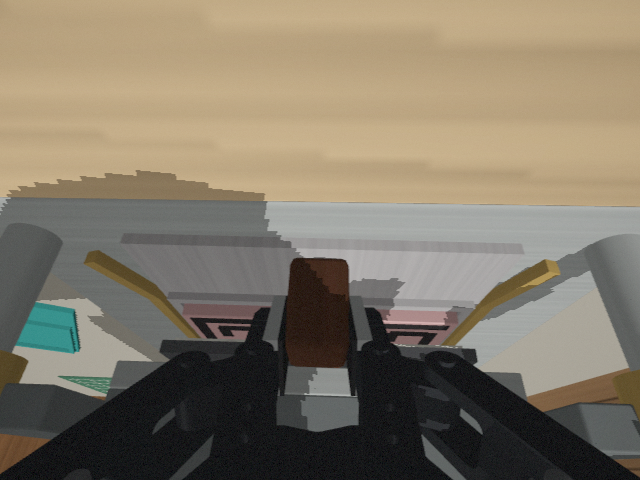

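>>> {"method": "jog_arm", "body": {
  "motion": [0.034,0,0,0,0,0.04,0,0,0,0,0.04,0,0,0,0]
}}

```text
clock: 24.7
ee_pos: [0.5235, -0.0281, 0.0671]
ee_rot: [[-0.103, 0.994, 0.043], [0.749, 0.106, -0.654], [-0.654, -0.035, -0.755]]
contact_force: [0.4, -0.7, -0.5]
gripper_width: 0.0399
```

```bash
python3 st.py
python3 - <<'E'
from h import *
p,d=eyes.snapshot('wrist');cv2.imwrite('pics/w9.png',p[:,:,::-1]);np.save('pics/w9.npy',d)
E
```

```text
clock 24.7
joints [-1.112, 0.919, 0.986, 1.993, -0.049, 0.721, -0.136]
ee_pos [0.524, -0.028, 0.067]
ee_rot [[-0.103, 0.994, 0.043], [0.749, 0.106, -0.654], [-0.654, -0.035, -0.755]]
contact_force [0.438, -0.687, -0.475]
gripper_width 0.04
side -0.04 lean 0.654
```

View pics/w9.png

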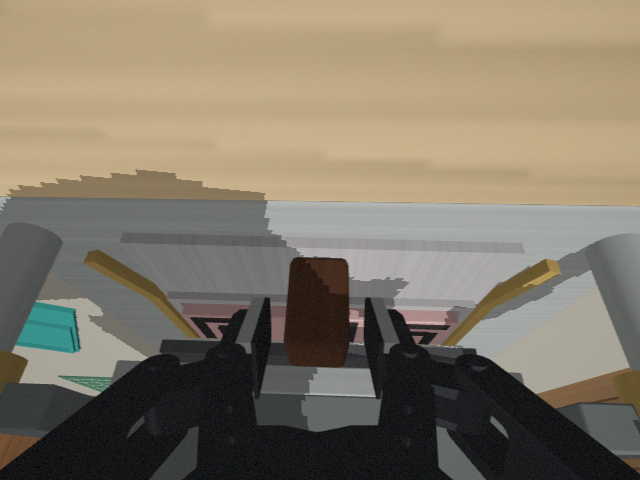

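Run:
```python
from h import *
o=readout.get_obs();a=np.radians(7.23)
def pr(u,v,z):
    d=ray('wrist',u,v,z,o)[:2]-np.array([.5315,-.1011]);return np.round([d@[np.cos(a),np.sin(a)],d@[-np.sin(a),np.cos(a)]],4)
print('rear edge top',pr(122,235,.05),pr(523,244,.05)); print('guide ends top',pr(88,252,.051),pr(112,252,.051),pr(553,262,.051),pr(530,265,.051))
print('board edge',pr(100,199,.049),pr(320,202,.049),pr(560,205,.049))
im=cv2.imread('pics/w9.png');c=cv2.resize(im[190:300,60:600],None,fx=1.45,fy=2.9,interpolation=cv2.INTER_CUBIC);cv2.imwrite('pics/w9c.png',c)
```

```text
rear edge top [-0.0735  0.1085] [0.0775 0.1077]
guide ends top [-0.0932  0.0966] [-0.0829  0.097 ] [0.0939 0.0965] [0.0863 0.0937]
board edge [-0.0714  0.1292] [0.0026 0.1295] [0.0795 0.1299]
```

View pics/w9c.png

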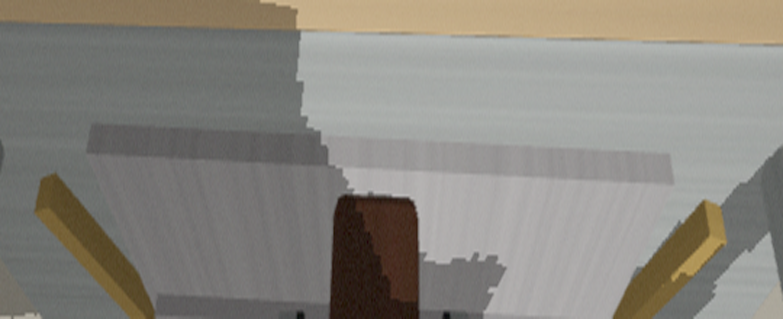

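Run:
```python
from h import *
o=readout.get_obs();a=np.radians(7.23)
def pr(u,v,z):
    d=ray('wrist',u,v,z,o)[:2]-np.array([.5315,-.1011]);return np.round([d@[np.cos(a),np.sin(a)],d@[-np.sin(a),np.cos(a)]],4)
f=lambda x,y:(60+x/1.45,190+y/2.9)
for n,x,y,z in (('rtL',90,152,.05),('rtR',672,184,.05),('rbL',92,124,.045),('rbR',670,154,.045),('gL outer top',38,208,.051),('gL rear bot',55,175,.045),('gR',708,200,.045),('gRtop',722,238,.051)): print(n,pr(*f(x,y),z))
```

```text
rtL [-0.0761  0.1031]
rtR [0.0808 0.1009]
rbL [-0.0775  0.1024]
rbR [0.0817 0.1005]
gL outer top [-0.0988  0.0881]
gL rear bot [-0.0959  0.0878]
gR [0.0979 0.0885]
gRtop [0.1001 0.0883]
```

Run:
```python
from h import *
o=readout.get_obs();P=cloud('wrist',np.load('pics/w9.npy'),o);a=np.radians(7.23)
def reg(n,u0,u1,v0,v1):
    q=P[v0:v1,u0:u1].reshape(-1,3);q=q[q[:,2]>0.02];print(n,np.median(q,0).round(4))
reg('plateL',150,180,255,275);reg('plateR',470,500,262,280);reg('plateC',250,280,255,285);reg('bed',300,400,215,228);reg('board',300,400,150,190);reg('bedL',80,110,215,235);reg('bedR',540,570,220,240);reg('lugtop',305,335,290,340);reg('blockL',195,215,310,316);reg('blockR',425,445,315,320)
```

```text
plateL [ 0.4551 -0.0259  0.0494]
plateR [ 0.592  -0.0074  0.0494]
plateC [ 0.4989 -0.0229  0.0494]
bed [0.5304 0.0123 0.0444]
board [0.5247 0.0435 0.0485]
bedL [ 0.4316 -0.0057  0.0445]
bedR [0.6067 0.0187 0.0444]
lugtop [ 0.5222 -0.0054  0.0752]
blockL [ 0.4691 -0.0593  0.0579]
blockR [ 0.5843 -0.0461  0.0564]
```

Both checks say the tray is home. Its rear edge is at press y ≈ 0.102, where 0.102 is expected. Yaw is about -0.8°, and the plate is flat at z = 0.0494 in three places. I'll retreat along the tool axis and then plan how to bring the tool upright again for pumping.

>>> {"method": "jog_arm", "body": {
  "motion": [0.05,0,0,-0.02,0,0.05,0,0,-0.06,0,0.05,0,0,-0.12,0,0.05,0,0,-0.18,0,0.02,0,0,-0.24,0,0.0,0,0,-0.24,0]
}}

```text
clock: 25.5
ee_pos: [0.5143, 0.1321, 0.2505]
ee_rot: [[-0.104, 0.993, 0.048], [0.75, 0.11, -0.652], [-0.653, -0.032, -0.757]]
contact_force: [0.1, -0.9, -1.1]
gripper_width: 0.0139
```

```bash
python3 st.py
cat > s3.py <<'E'
import kin2
from kin2 import *
kin2.hi[2]=1.2535;kin2.hi[5]=2.0035
import multiprocessing as mp
a=np.radians(7.23);px=np.array([np.cos(a),np.sin(a),0]);py=np.array([-np.sin(a),np.cos(a),0])
def mvx(q,P,n,it=6):
    t,Rr=fk(q,PRM);return sim(q,Rr.T@(np.array(P)-t),0,n,it=it,m=0)
def one(arg):
    seed,q=arg;g=np.random.default_rng(seed)
    az=np.radians(g.uniform(20,110));r=g.uniform(.4,.75);z=g.uniform(.4,.65);P=np.array([r*np.cos(az),r*np.sin(az),z])
    t=fk(q,PRM)[0];n1=int(np.linalg.norm(P-t)/.06)+2
    q1=mvx(q,P,n1);t1,R1=fk(q1,PRM)
    if np.linalg.norm(t1-P)>.01: return None
    D=np.array([g.uniform(-.15,.15),g.uniform(-.15,.15),g.uniform(.05,.3)])
    o=[]
    for n,it in((4,5),(4,20),(8,10)):
        x=sim(q1,R1.T@D,0,n,it=it,m=0);t2,R2=fk(x,PRM);zz=R2[:,2];o.append((zz@px,-zz@py))
    o=np.array(o)
    return np.abs(o-[0,.0]).max(),P.round(3).tolist(),D.round(3).tolist(),n1,o.round(2).tolist(),q1.round(2).tolist(),x.round(2).tolist(),t2.round(2).tolist()
def go(q,N):
    with mp.Pool() as p: r=[x for x in p.map(one,[(s,q) for s in range(N)],chunksize=8) if x]
    r.sort(key=lambda x:x[0]); print(len(r))
    for x in r[:10]: print(x)
if __name__=='__main__':
    from rig import readout
    go(np.array(readout.get_obs()['joints']),1500)
E
OMP_NUM_THREADS=1 python3 s3.py
```

```text
clock 25.5
joints [-1.419, 0.731, 1.156, 1.757, 0.032, 1.238, -0.205]
ee_pos [0.514, 0.132, 0.25]
ee_rot [[-0.104, 0.993, 0.048], [0.75, 0.11, -0.652], [-0.653, -0.032, -0.757]]
contact_force [0.096, -0.922, -1.093]
gripper_width 0.014
side -0.034 lean 0.653
342
(np.float64(0.2603836065690757), [0.112, 0.451, 0.403], [-0.106, 0.002, 0.182], 10, [[0.25, 0.26], [0.18, 0.24], [0.16, 0.24]], [-2.18, 0.69, 1.21, 1.42, -0.18, 2.0, -0.78], [-2.01, 0.49, 0.72, 0.92, -0.09, 2.0, -1.17], [0.04, 0.6, 0.56])
(np.float64(0.30791622468442015), [0.18, 0.384, 0.417], [-0.12, 0.118, 0.138], 9, [[0.27, 0.31], [0.21, 0.29], [0.19, 0.28]], [-2.16, 0.58, 1.25, 1.54, -0.05, 1.94, -0.7], [-1.88, 0.61, 0.72, 0.83, -0.09, 2.0, -1.05], [0.11, 0.64, 0.53])
(np.float64(0.3570426237527199), [0.21, 0.387, 0.446], [-0.063, -0.119, 0.224], 9, [[0.29, 0.36], [0.29, 0.36], [0.32, 0.33]], [-2.09, 0.58, 1.25, 1.46, -0.02, 1.98, -0.64], [-2.38, 0.23, 1.25, 1.17, 0.27, 2.0, -0.72], [0.21, 0.41, 0.66])
(np.float64(0.38270153887569247), [0.274, 0.445, 0.412], [-0.144, 0.045, 0.154], 9, [[0.3, 0.38], [0.28, 0.37], [0.27, 0.
[... 838 characters left out ...]
0.4190270597980249), [0.387, 0.196, 0.559], [-0.129, -0.056, 0.136], 7, [[0.35, 0.37], [0.31, 0.42], [0.34, 0.4]], [-1.83, 0.3, 1.25, 1.43, 0.37, 1.94, -0.34], [-1.47, -0.04, 0.39, 1.25, 0.61, 2.0, -0.58], [0.35, 0.25, 0.69])
(np.float64(0.4210856862156372), [0.31, 0.471, 0.429], [-0.116, -0.005, 0.174], 9, [[0.36, 0.42], [0.36, 0.42], [0.36, 0.42]], [-1.75, 0.79, 1.14, 1.14, -0.11, 2.0, -0.51], [-1.79, 0.7, 1.17, 0.76, -0.05, 2.0, -0.51], [0.3, 0.57, 0.6])
(np.float64(0.42727420345520356), [0.279, 0.353, 0.412], [-0.119, -0.101, 0.241], 8, [[0.21, 0.43], [0.21, 0.43], [0.27, 0.34]], [-1.98, 0.6, 1.25, 1.53, 0.01, 1.85, -0.54], [-2.46, 0.14, 1.25, 1.26, 0.31, 2.0, -0.82], [0.21, 0.38, 0.63])
```

```bash
python3 tt.py -.402 .319 .153
```

```text
[ 0.1814 -0.369  -0.3431]
```

>>> {"method": "jog_arm", "body": {
  "motion": [0,0.181,-0.369,-0.343,0,0,0.181,-0.369,-0.343,0,0,0.181,-0.369,-0.343,0,0,0.181,-0.369,-0.343,0,0,0.181,-0.369,-0.343,0,0,0.181,-0.369,-0.343,0,0,0.181,-0.369,-0.343,0,0,0.181,-0.369,-0.343,0,0,0.181,-0.369,-0.343,0,0,0.181,-0.369,-0.343,0]
}}

```text
clock: 26.75
ee_pos: [0.1109, 0.4515, 0.4028]
ee_rot: [[-0.107, 0.993, 0.05], [0.75, 0.114, -0.651], [-0.652, -0.032, -0.757]]
contact_force: [1.9, -0.5, 1.4]
gripper_width: -0.0001
```

```bash
python3 st.py
cat > cand.py <<'E'
from s3 import *
from rig import readout
q=np.array(readout.get_obs()['joints']);R0=fk(q,PRM)[1]
res=[]
import itertools
for D in itertools.product([-.15,-.08,0,.08],[-.1,0,.1],[0,.1,.2]):
    o=[]
    for n,it in((3,5),(3,20),(6,10)):
        x=sim(q,R0.T@np.array(D),0,n,it=it,m=0);t,R2=fk(x,PRM);o.append((R2[:,2]@px,-R2[:,2]@py))
    o=np.array(o);res.append((abs(o[:,1]).max()+.3*abs(o[:,0]).max(),D,(R0.T@np.array(D)).round(3).tolist(),o.round(2).tolist(),t.round(2).tolist(),x.round(2).tolist()))
res.sort(key=lambda r:r[0])
for r in res[:7]: print(r)
E
python3 cand.py
```

```text
clock 26.75
joints [-2.054, 0.543, 0.897, 1.42, -0.072, 2.003, -0.977]
ee_pos [0.111, 0.451, 0.403]
ee_rot [[-0.107, 0.993, 0.05], [0.75, 0.114, -0.651], [-0.652, -0.032, -0.757]]
contact_force [1.932, -0.543, 1.359]
gripper_width -0.0
side -0.032 lean 0.652
(np.float64(0.3549666393397801), (-0.15, 0.1, 0.2), [-0.039, -0.144, -0.224], [[0.16, 0.31], [0.12, 0.3], [0.01, -0.1]], [-0.03, 0.79, 0.57], [-1.72, 0.82, 0.53, 0.25, -0.44, 2.0, -1.5])
(np.float64(0.37098551214025255), (-0.15, 0, 0.2), [-0.114, -0.155, -0.159], [[0.13, 0.33], [0.1, 0.33], [0.07, 0.1]], [-0.03, 0.64, 0.58], [-1.94, 0.49, 0.49, 0.78, -0.14, 2.0, -1.39])
(np.float64(0.374752043317553), (-0.08, 0, 0.2), [-0.122, -0.086, -0.155], [[0.2, 0.31], [0.19, 0.3], [0.23, 0.19]], [0.08, 0.62, 0.59], [-1.98, 0.53, 0.8, 0.83, -0.08, 2.0, -1.06])
(np.float64(0.37714690001091705), (-0.08, 0.1, 0.2), [-0.047, -0.075, -0.221], [[0.2, 0.31], [0.18, 0.31], [0.21, -0.11]], [0.08, 0.79, 0.6], [-1.67, 0.81, 0.67, 0.21, -0.36, 2.0, -1.24])
(np.float64(0.37754616414993186), (-0.08, 0.1, 0.1), [0.018, -0.071, -0.145], [[0.15, 0.33], [0.11, 0.33], [0.1, 0.32]], [0.06, 0.67, 0.47], [-1.81, 0.67, 0.5, 0.81, -0.11, 2.0, -1.22])
(np.float64(0.38459822119790255), (-0.15, 0.1, 0.1), [0.026, -0.141, -0.148], [[0.1, 0.35], [0.06, 0.36], [0.02, 0.28]], [-0.04, 0.68, 0.47], [-1.83, 0.65, 0.34, 0.79, -0.15, 2.0, -1.43])
(np.float64(0.4345827086659362), (0, 0.1, 0.1), [0.01, 0.008, -0.141], [[0.19, 0.38], [0.18, 0.37], [0.17, 0.37]], [0.16, 0.65, 0.47], [-1.77, 0.7, 0.68, 0.8, -0.09, 2.0, -1.0])
```

>>> {"method": "jog_arm", "body": {
  "motion": [0,-0.122,-0.086,-0.155,0,0,-0.122,-0.086,-0.155,0,0,-0.122,-0.086,-0.155,0,0,-0.122,-0.086,-0.155,0]
}}

```text
clock: 27.25
ee_pos: [0.0577, 0.4325, 0.431]
ee_rot: [[-0.105, 0.992, 0.073], [0.792, 0.128, -0.597], [-0.601, -0.005, -0.799]]
contact_force: [-2.4, 0.2, 0.8]
gripper_width: 0.0004
```

```bash
python3 st.py;python3 cand.py
```

```text
clock 27.25
joints [-2.202, 0.422, 0.905, 1.47, -0.069, 2.002, -1.12]
ee_pos [0.058, 0.432, 0.431]
ee_rot [[-0.105, 0.992, 0.073], [0.792, 0.128, -0.597], [-0.601, -0.005, -0.799]]
contact_force [-2.377, 0.238, 0.824]
gripper_width 0.0
side -0.003 lean 0.601
(np.float64(0.26492960258573134), (-0.08, 0, 0.2), [-0.112, -0.08, -0.166], [[0.16, 0.22], [0.14, 0.21], [0.16, 0.07]], [-0.0, 0.61, 0.62], [-2.03, 0.44, 0.66, 0.8, -0.1, 2.0, -1.28])
(np.float64(0.27160674309450467), (-0.15, 0, 0.2), [-0.104, -0.15, -0.171], [[0.1, 0.24], [0.07, 0.24], [-0.02, 0.01]], [-0.12, 0.62, 0.63], [-1.97, 0.44, 0.36, 0.73, -0.19, 2.0, -1.6])
(np.float64(0.278064670928654), (-0.15, 0.1, 0.2), [-0.025, -0.137, -0.23], [[0.13, 0.24], [0.09, 0.24], [-0.07, -0.13]], [-0.11, 0.77, 0.61], [-1.81, 0.75, 0.5, 0.28, -0.48, 2.0, -1.65])
(np.float64(0.29131381146755986), (-0.08, 0.1, 0.2), [-0.033, -0.068, -0.225], [[0.17, 0.24], [0.15, 0.24], [0.12, -0.17]], [-0.01, 0.77, 0.64], [-1.76, 0.74, 0.62, 0.25, -0.4, 2.0, -1.39])
(np.float64(0.3124547043594267), (-0.08, 0.1, 0.1), [0.028, -0.067, -0.145], [[0.13, 0.27], [0.09, 0.27], [0.08, 0.27]], [-0.01, 0.64, 0.5], [-1.9, 0.58, 0.47, 0.86, -0.12, 2.0, -1.35])
(np.float64(0.3299275706124155), (-0.08, -0.1, 0.2), [-0.191, -0.093, -0.106], [[0.08, 0.3], [0.09, 0.3], [0.1, 0.18]], [-0.01, 0.48, 0.61], [-2.46, 0.21, 0.96, 1.17, -0.04, 2.0, -1.35])
(np.float64(0.3307125490489338), (-0.15, 0.1, 0.1), [0.035, -0.137, -0.15], [[0.08, 0.3], [0.04, 0.31], [0.0, 0.24]], [-0.11, 0.65, 0.5], [-1.91, 0.58, 0.3, 0.81, -0.16, 2.0, -1.55])
```

```bash
python3 tt.py -.03 .15 .3
```

```text
[-0.0583 -0.0122 -0.3314]
```

>>> {"method": "jog_arm", "body": {
  "motion": [0,-0.058,-0.012,-0.331,0,0,-0.058,-0.012,-0.331,0,0,-0.058,-0.012,-0.331,0,0,-0.058,-0.012,-0.331,0,0,-0.058,-0.012,-0.331,0,0,-0.058,-0.012,-0.331,0,0,-0.058,-0.012,-0.331,0,0,-0.058,-0.012,-0.331,0]
}}

```text
clock: 28.25
ee_pos: [0.0044, 0.4295, 0.5674]
ee_rot: [[-0.183, 0.981, 0.068], [0.943, 0.195, -0.27], [-0.278, 0.014, -0.961]]
contact_force: [-0.8, 0.2, 1.5]
gripper_width: 0.0
```

```bash
python3 st.py;python3 cand.py
```

```text
clock 28.25
joints [-2.396, 0.112, 0.839, 1.337, -0.011, 2.002, -1.358]
ee_pos [0.004, 0.429, 0.567]
ee_rot [[-0.183, 0.981, 0.068], [0.943, 0.195, -0.27], [-0.278, 0.014, -0.961]]
contact_force [-0.84, 0.173, 1.53]
gripper_width 0.0
side 0.033 lean 0.276
(np.float64(0.010816182805327635), (-0.15, 0, 0.1), [-0.0, -0.146, -0.106], [[0.01, -0.01], [0.0, -0.0], [-0.0, -0.0]], [-0.17, 0.51, 0.67], [-2.34, 0.25, 0.59, 0.93, -0.15, 2.0, -1.64])
(np.float64(0.02531446385155548), (-0.08, 0, 0.1), [-0.013, -0.077, -0.101], [[0.05, 0.01], [0.04, 0.01], [0.04, 0.01]], [-0.08, 0.51, 0.67], [-2.33, 0.21, 0.71, 0.98, -0.11, 2.0, -1.47])
(np.float64(0.03685717321950191), (0, -0.1, 0.1), [-0.122, -0.018, -0.069], [[0.02, 0.03], [0.03, 0.03], [0.03, 0.03]], [-0.01, 0.4, 0.66], [-2.41, -0.08, 0.65, 1.23, 0.08, 2.0, -1.53])
(np.float64(0.044356500159926565), (-0.08, -0.1, 0.1), [-0.107, -0.097, -0.074], [[-0.02, 0.04], [-0.02, 0.04], [-0.02, 0.04]], [-0.1, 0.4, 0.66], [-2.58, -0.05, 0.66, 1.21, 0.0, 2.0, -1.72])
(np.float64(0.06333957664641003), (0, 0, 0.1), [-0.028, 0.001, -0.096], [[0.09, 0.04], [0.09, 0.04], [0.09, 0.04]], [0.01, 0.5, 0.66], [-2.29, 0.21, 0.85, 1.01, -0.06, 2.0, -1.27])
(np.float64(0.07194273762206992), (0.08, -0.1, 0.1), [-0.137, 0.06, -0.064], [[0.08, 0.04], [0.08, 0.05], [0.08, 0.05]], [0.09, 0.4, 0.66], [-2.27, -0.07, 0.71, 1.23, 0.15, 2.0, -1.3])
(np.float64(0.08764867602504924), (-0.15, -0.1, 0.1), [-0.095, -0.165, -0.079], [[-0.03, 0.07], [-0.03, 0.07], [-0.05, 0.06]], [-0.18, 0.39, 0.66], [-2.66, 0.01, 0.65, 1.17, -0.07, 2.0, -1.85])
```

>>> {"method": "jog_arm", "body": {
  "motion": [0,-0.042,0.002,-0.144,0,0,-0.042,0.002,-0.144,0,0,-0.042,0.002,-0.144,0,0,-0.042,0.002,-0.144,0,0,-0.042,0.002,-0.144,0,0,-0.042,0.002,-0.144,0]
}}

```text
clock: 29.0
ee_pos: [0.0154, 0.4286, 0.5972]
ee_rot: [[-0.186, 0.98, 0.074], [0.959, 0.197, -0.203], [-0.214, 0.033, -0.976]]
contact_force: [-0.6, 0.2, 0.4]
gripper_width: -0.0
```

```bash
python3 st.py
```

```text
clock 29.0
joints [-2.741, 0.116, 1.252, 1.3, -0.02, 2.003, -1.292]
ee_pos [0.015, 0.429, 0.597]
ee_rot [[-0.186, 0.98, 0.074], [0.959, 0.197, -0.203], [-0.214, 0.033, -0.976]]
contact_force [-0.602, 0.173, 0.366]
gripper_width -0.0
side 0.048 lean 0.211
```

```bash
python3 tt.py 0 .08 .25
```

```text
[ 0.0234  0.024  -0.2603]
```

>>> {"method": "jog_arm", "body": {
  "motion": [0,0.023,0.024,-0.26,0,0,0.023,0.024,-0.26,0,0,0.023,0.024,-0.26,0,0,0.023,0.024,-0.26,0,0,0.023,0.024,-0.26,0,0,0.023,0.024,-0.26,0]
}}

```text
clock: 29.75
ee_pos: [0.0264, 0.4738, 0.6257]
ee_rot: [[-0.19, 0.979, 0.081], [0.972, 0.199, -0.128], [-0.141, 0.054, -0.988]]
contact_force: [-0.1, 0.1, -0.0]
gripper_width: -0.0004
```

```bash
python3 st.py
```

```text
clock 29.75
joints [-2.466, 0.197, 1.08, 1.156, -0.077, 2.003, -1.216]
ee_pos [0.026, 0.474, 0.626]
ee_rot [[-0.19, 0.979, 0.081], [0.972, 0.199, -0.128], [-0.141, 0.054, -0.988]]
contact_force [-0.146, 0.149, -0.016]
gripper_width -0.0
side 0.064 lean 0.137
```

Run:
```python
from s3 import *
from rig import readout
o=readout.get_obs();q=np.array(o['joints']);R0=np.array(o['ee_rot']);t0=np.array(o['ee_pos'])
for P,n in (([.35,.45,.5],8),([.6,.1,.5],9),([.5605,-.33,.42],9),([.5605,-.33,.29],3),([.5605,-.33,.14],4)):
    q=mvx(q,P,n,8);t=fk(q,PRM)[0];R2=fk(q,PRM)[1];print(P,n,t.round(3),q.round(2),'shift',(R0.T@(np.array(P)-t0)).round(3),R2[:,2].round(3))
```

```text
[0.35, 0.45, 0.5] 8 [0.35 0.45 0.5 ] [-1.8   0.38  1.12  1.3  -0.19  1.69 -0.53] shift [-0.067  0.305  0.153] [ 0.081 -0.128 -0.988]
[0.6, 0.1, 0.5] 9 [0.6 0.1 0.5] [-1.05  0.4   1.13  1.28 -0.23  1.59  0.22] shift [-0.454  0.48   0.218] [ 0.081 -0.128 -0.988]
[0.5605, -0.33, 0.42] 9 [ 0.561 -0.33   0.42 ] [-0.29  0.44  1.08  1.41 -0.35  1.37  0.96] shift [-0.853  0.351  0.349] [ 0.081 -0.128 -0.988]
[0.5605, -0.33, 0.29] 3 [ 0.56 -0.33  0.29] [-0.27  0.52  1.02  1.61 -0.43  1.12  1.02] shift [-0.835  0.344  0.478] [ 0.081 -0.128 -0.988]
[0.5605, -0.33, 0.14] 4 [ 0.56 -0.33  0.14] [-0.18  0.66  0.88  1.76 -0.58  0.86  1.12] shift [-0.814  0.336  0.626] [ 0.081 -0.128 -0.988]
```

>>> {"method": "jog_arm", "body": {
  "motion": [0,-0.067,0.305,0.153,0,0,-0.067,0.305,0.153,0,0,-0.067,0.305,0.153,0,0,-0.067,0.305,0.153,0,0,-0.067,0.305,0.153,0,0,-0.067,0.305,0.153,0,0,-0.454,0.48,0.218,0,0,-0.454,0.48,0.218,0,0,-0.454,0.48,0.218,0,0,-0.454,0.48,0.218,0,0,-0.454,0.48,0.218,0,0,-0.454,0.48,0.218,0,0,-0.454,0.48,0.218,0,0,-0.853,0.351,0.349,0,0,-0.853,0.351,0.349,0,0,-0.853,0.351,0.349,0,0,-0.853,0.351,0.349,0,0,-0.853,0.351,0.349,0,0,-0.853,0.351,0.349,0,0,-0.853,0.351,0.349,0]
}}

```text
clock: 32.25
ee_pos: [0.5592, -0.3311, 0.4199]
ee_rot: [[-0.189, 0.979, 0.081], [0.972, 0.199, -0.128], [-0.141, 0.054, -0.989]]
contact_force: [1.1, 1.2, 0.4]
gripper_width: -0.0
```

```bash
python3 st.py
python3 - <<'E'
from h import *
p,d=eyes.snapshot('wrist');cv2.imwrite('pics/w10.png',p[:,:,::-1]);np.save('pics/w10.npy',d)
E
```

```text
clock 32.25
joints [-0.285, 0.437, 1.076, 1.411, -0.346, 1.37, 0.962]
ee_pos [0.559, -0.331, 0.42]
ee_rot [[-0.189, 0.979, 0.081], [0.972, 0.199, -0.128], [-0.141, 0.054, -0.989]]
contact_force [1.119, 1.159, 0.45]
gripper_width -0.0
side 0.064 lean 0.137
```

View pics/w10.png

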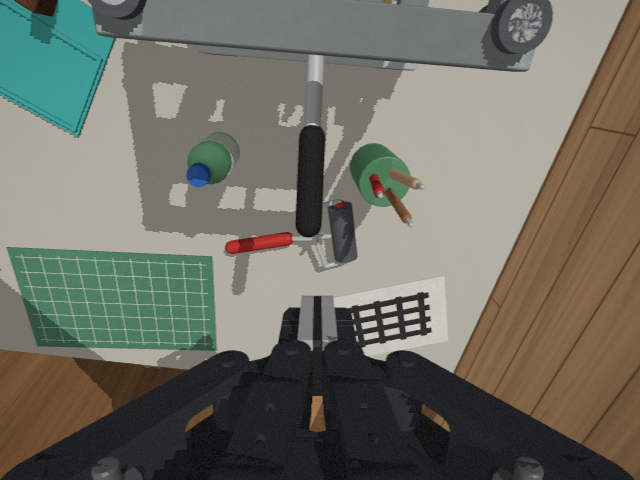

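The wrist view shows the black grip from (313,128) to (308,235). The jar's gouges lean toward (420,185) and (408,222), with the brayer at table level near (340,230). I'll measure these before pumping.

Run:
```python
from h import *
o=readout.get_obs();P=cloud('wrist',np.load('pics/w10.npy'),o);a=np.radians(7.23)
def pr(u,v):
    p=P[v,u];d=p[:2]-np.array([.5315,-.1011]);return p.round(3),np.round([d@[np.cos(a),np.sin(a)],d@[-np.sin(a),np.cos(a)]],4)
for u,v in((313,135),(312,160),(310,185),(309,210),(308,230),(316,80),(377,190),(420,185),(408,222),(197,176)): print(u,v,*pr(u,v))
```

```text
313 135 [ 0.55  -0.292  0.245] [-0.0052 -0.1917]
312 160 [ 0.553 -0.31   0.252] [-0.0053 -0.2102]
310 185 [ 0.554 -0.328  0.264] [-0.0063 -0.2276]
309 210 [ 0.556 -0.346  0.271] [-0.0064 -0.2459]
308 230 [ 0.558 -0.361  0.276] [-0.0065 -0.2612]
316 80 [ 0.547 -0.252  0.221] [-0.0041 -0.1518]
377 190 [ 0.632 -0.345  0.176] [ 0.0693 -0.2551]
420 185 [ 0.676 -0.332  0.178] [ 0.1141 -0.2471]
408 222 [ 0.679 -0.377  0.169] [ 0.1112 -0.2926]
197 176 [ 0.441 -0.371  0.149] [-0.1242 -0.2567]
```

```bash
for z in .135 .16 .185 .21 .235 .252 .262; do python3 tt.py -.005 -.001 -$z; done
```

```text
[ 0.0191 -0.012   0.1332]
[ 0.0227 -0.0133  0.1579]
[ 0.0262 -0.0146  0.1826]
[ 0.0298 -0.0159  0.2073]
[ 0.0333 -0.0172  0.232 ]
[ 0.0358 -0.0181  0.2488]
[ 0.0372 -0.0186  0.2587]
```

>>> {"method": "jog_arm", "body": {
  "motion": [0,0.0095,-0.006,0.066,0,0,0.0191,-0.012,0.1332,0,0,0.0227,-0.0133,0.1579,0,0,0.0262,-0.0146,0.1826,0,0,0.0298,-0.0159,0.2073,0,0,0.0333,-0.0172,0.232,0,0,0.0358,-0.0181,0.2488,0,0,0.0372,-0.0186,0.2587,0]
}}

```text
clock: 33.3
ee_pos: [0.5464, -0.3445, 0.1559]
ee_rot: [[-0.175, 0.982, 0.074], [0.974, 0.184, -0.132], [-0.144, 0.049, -0.988]]
contact_force: [-11.7, -2.9, 9.7]
gripper_width: 0.0001
```

```bash
python3 st.py
python3 - <<'E'
from h import *
p,d=eyes.snapshot('scene');cv2.imwrite('pics/s11.png',cv2.resize(p[120:340,110:400,::-1],None,fx=2.6,fy=2.6))
E
```

```text
clock 33.3
joints [-0.167, 0.635, 0.901, 1.758, -0.549, 0.883, 1.114]
ee_pos [0.546, -0.344, 0.156]
ee_rot [[-0.175, 0.982, 0.074], [0.974, 0.184, -0.132], [-0.144, 0.049, -0.988]]
contact_force [-11.68, -2.883, 9.666]
gripper_width 0.0
side 0.057 lean 0.141
```

View pics/s11.png

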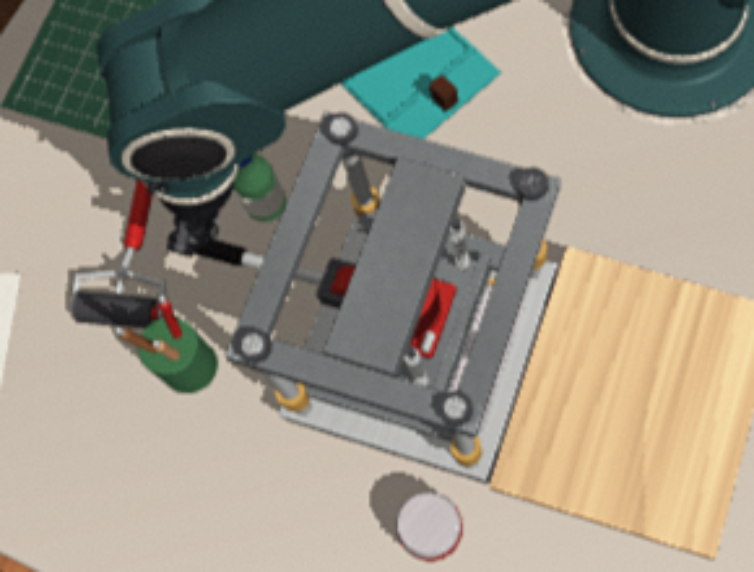

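Run:
```python
from h import *
o=readout.get_obs();print(np.round(o['ee_pos'],4),np.round(o['contact_force'],1),np.round(o['joint_velocities'],2))
p,d=eyes.snapshot('wrist');cv2.imwrite('pics/w11.png',p[:,:,::-1]);np.save('pics/w11.npy',d)
P=cloud('wrist',d,o)
for v in range(20,330,20): print(v,[P[v,u].round(3).tolist() for u in (300,320,340)][1])
```

```text
[ 0.5462 -0.3443  0.155 ] [-7.3 -7.4  6.1] [-0.01 -0.01  0.01 -0.01  0.02  0.02 -0.01]
20 [0.531, -0.225, 0.046]
40 [0.534, -0.231, -0.001]
60 [0.537, -0.243, 0.0]
80 [0.539, -0.255, -0.001]
100 [0.541, -0.268, 0.0]
120 [0.544, -0.282, -0.002]
140 [0.547, -0.296, 0.001]
160 [0.55, -0.311, -0.001]
180 [0.553, -0.327, -0.001]
200 [0.556, -0.343, 0.0]
220 [0.559, -0.36, 0.001]
240 [0.562, -0.378, 0.0]
260 [0.566, -0.397, -0.0]
280 [0.57, -0.418, -0.001]
300 [0.545, -0.332, 0.161]
320 [0.543, -0.33, 0.177]
```

View pics/w11.png

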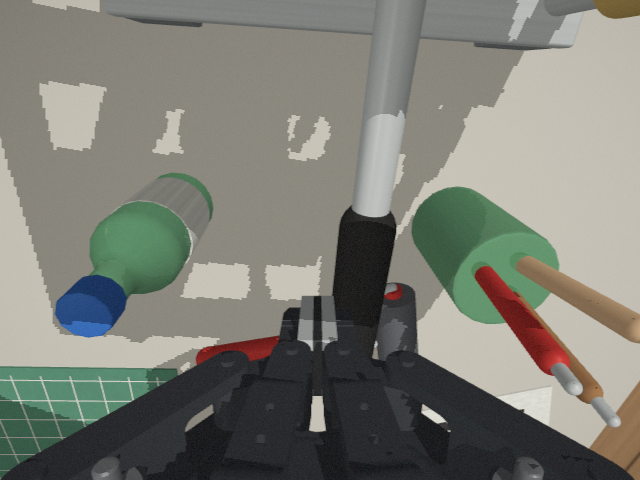

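Run:
```python
from h import *
o=readout.get_obs();P=cloud('wrist',np.load('pics/w11.npy'),o);a=np.radians(7.23)
for u,v in((400,40),(385,120),(372,190),(367,225),(362,260),(358,290)):
    p=P[v,u];d=p[:2]-np.array([.5315,-.1011]);x,y=d@[np.cos(a),np.sin(a)],d@[-np.sin(a),np.cos(a)]
    print(p.round(3),round(x,4),round(y,4),'lever ang',np.degrees(np.arctan2(p[2]-.011-.171,-.05-y)).round(1))
```

```text
[ 0.55  -0.239  0.167] 0.0008 -0.1386 lever ang -9.4
[ 0.551 -0.26   0.167] -0.0003 -0.1605 lever ang -7.8
[ 0.554 -0.284  0.164] -0.0009 -0.184 lever ang -7.7
[ 0.555 -0.296  0.165] -0.0013 -0.1967 lever ang -6.7
[ 0.556 -0.31   0.167] -0.002 -0.2099 lever ang -5.4
[ 0.558 -0.323  0.166] -0.0019 -0.2235 lever ang -5.3
```

```bash
for s in ".008 .004 -.003" ".013 .008 -.009" ".016 .01 -.016" ".016 .01 -.022"; do python3 tt.py $s;done
```

```text
[0.0029 0.0084 0.003 ]
[0.0068 0.0138 0.0088]
[0.0092 0.0168 0.0157]
[0.0101 0.0165 0.0216]
```

>>> {"method": "jog_arm", "body": {
  "motion": [0,0.0029,0.0084,0.003,0,0,0.0068,0.0138,0.0088,0,0,0.0092,0.0168,0.0157,0,0,0.0101,0.0165,0.0216,0]
}}

```text
clock: 33.9
ee_pos: [0.5491, -0.3429, 0.1335]
ee_rot: [[-0.164, 0.985, 0.056], [0.976, 0.17, -0.135], [-0.143, 0.032, -0.989]]
contact_force: [-90.7, 5.1, 82.0]
gripper_width: -0.0003
```

```bash
python3 st.py
python3 - <<'E'
from h import *
p,d=eyes.snapshot('wrist');cv2.imwrite('pics/w12.png',p[:,:,::-1])
o=readout.get_obs();P=cloud('wrist',d,o);a=np.radians(7.23)
im=p.astype(int).sum(2)
for v in (60,120,160,200,230,250):
    # rod pixels: z>.08
    us=[u for u in range(290,480) if P[v,u,2]>.08]
    if us:
        u=int(np.median(us));p_=P[v,u];dd=p_[:2]-np.array([.5315,-.1011]);y=dd@[-np.sin(a),np.cos(a)];print(v,u,p_.round(3),round(dd@[np.cos(a),np.sin(a)],4),round(y,4),np.degrees(np.arctan2(p_[2]-.011-.171,-.05-y)).round(1))
E
```

```text
clock 33.9
joints [-0.16, 0.674, 0.885, 1.758, -0.566, 0.865, 1.103]
ee_pos [0.549, -0.343, 0.134]
ee_rot [[-0.164, 0.985, 0.056], [0.976, 0.17, -0.135], [-0.143, 0.032, -0.989]]
contact_force [-90.743, 5.086, 81.964]
gripper_width -0.0
side 0.039 lean 0.141
60 386 [ 0.549 -0.243  0.158] -0.0006 -0.1433 -14.5
120 376 [ 0.551 -0.259  0.154] -0.0008 -0.1586 -14.5
160 371 [ 0.553 -0.27   0.151] -0.0005 -0.1706 -14.3
200 365 [ 0.554 -0.284  0.149] -0.0005 -0.1843 -13.9
230 361 [ 0.555 -0.295  0.149] -0.0009 -0.195 -12.8
250 358 [ 0.556 -0.302  0.15 ] -0.0013 -0.2021 -11.9
```

View pics/w12.png

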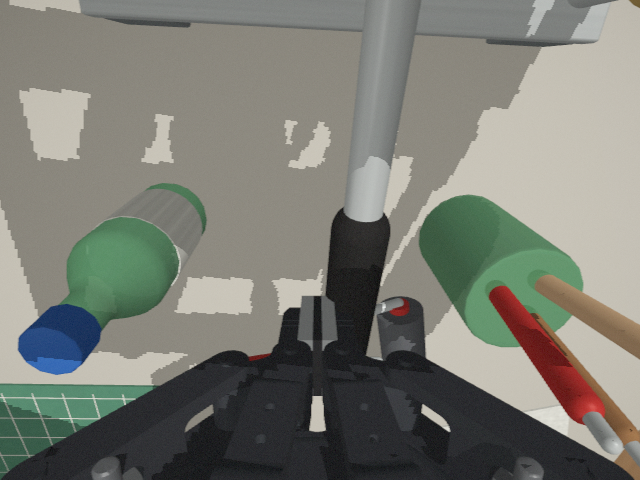

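The last push took the lever to its bottom stop, but wedged beside the rod with about 122 N at the wrist, which may be over the 120 N limit. I'll back off and hold the grip between the fingers for the remaining strokes instead of pressing on top of it.

```bash
for s in "-.004 0 .03" "-.004 0 .09" "-.004 0 .15" "0 .01 .20"; do python3 tt.py $s;done
```

```text
[-0.0036 -0.003  -0.0299]
[-0.0122 -0.001  -0.0893]
[-0.0207  0.001  -0.1486]
[-0.0188  0.0083 -0.1992]
```

>>> {"method": "jog_arm", "body": {
  "motion": [0,-0.0036,-0.003,-0.0299,0,0,-0.0122,-0.001,-0.0893,0,0,-0.0207,0.001,-0.1486,0,0.06,-0.0188,0.0083,-0.1992,0,0.06,-0.0188,0.0083,-0.1992,0]
}}

```text
clock: 34.58
ee_pos: [0.5496, -0.3344, 0.3369]
ee_rot: [[-0.163, 0.985, 0.061], [0.976, 0.17, -0.137], [-0.145, 0.037, -0.989]]
contact_force: [0.6, 0.1, -0.7]
gripper_width: 0.0357
```

```bash
python3 st.py
python3 - <<'E'
from h import *
o=readout.get_obs()
p,d=eyes.snapshot('wrist');cv2.imwrite('pics/w13.png',p[:,:,::-1])
P=cloud('wrist',d,o);a=np.radians(7.23)
for v in range(20,300,30):
    us=[u for u in range(270,400) if P[v,u,2]>.12]
    if us:
        u=int(np.median(us));p_=P[v,u];dd=p_[:2]-np.array([.5315,-.1011]);y=dd@[-np.sin(a),np.cos(a)];print(v,u,p_.round(4),round(dd@[np.cos(a),np.sin(a)],4),round(y,4))
E
```

```text
clock 34.575
joints [-0.294, 0.481, 1.067, 1.557, -0.374, 1.217, 0.97]
ee_pos [0.55, -0.334, 0.337]
ee_rot [[-0.163, 0.985, 0.061], [0.976, 0.17, -0.137], [-0.145, 0.037, -0.989]]
contact_force [0.601, 0.122, -0.699]
gripper_width 0.036
side 0.043 lean 0.143
20 334 [ 0.5383 -0.221   0.2946] -0.0083 -0.1198
50 336 [ 0.5474 -0.227   0.2108] -0.0001 -0.1269
80 336 [ 0.55   -0.2435  0.2179] 0.0005 -0.1436
110 334 [ 0.5514 -0.2603  0.2257] -0.0003 -0.1604
140 334 [ 0.5538 -0.2765  0.2356] 0.0 -0.1768
170 333 [ 0.5554 -0.2925  0.2462] -0.0004 -0.1929
200 332 [ 0.5572 -0.3086  0.2548] -0.0006 -0.209
230 332 [ 0.5597 -0.3248  0.2627] -0.0001 -0.2254
260 331 [ 0.5618 -0.3415  0.2697] -0.0002 -0.2423
290 307 [ 0.5817 -0.5373 -0.0019] -0.0051 -0.4391
```

View pics/w13.png

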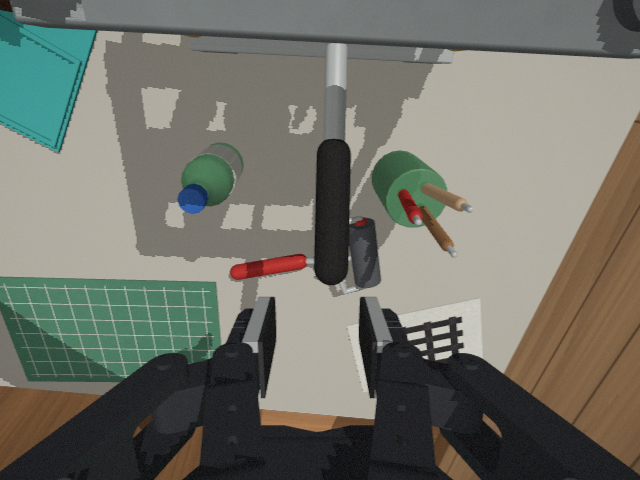

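```bash
cat > plat.py <<'E'
from h import *
import sys
a=np.radians(7.23)
def hist(d,n):
    P=cloud(n,d);dx=P[...,0]-.5315;dy=P[...,1]+.1011;x=dx*np.cos(a)+dy*np.sin(a);y=-dx*np.sin(a)+dy*np.cos(a)
    return P[...,2],x,y
p,dn=eyes.snapshot('scene');np.save('pics/scene_now.npy',dn);cv2.imwrite('pics/scene_now.png',p[:,:,::-1])
z0,x0,y0=hist(np.load('pics/scene0.npy'),'scene');z1,x1,y1=hist(dn,'scene')
# platen top region
m=(abs(y0)<.06)&(abs(x0)<.1)&(z0>.125)&(z0<.15)&(z1>.11)&(z1<.15)
print('platen n',m.sum(),np.median(z0[m]).round(4),np.median(z1[m]).round(4),'dz',np.mean(z1[m]-z0[m]).round(5))
m=(abs(y0)<.06)&(abs(x0)<.1)&(z0>.15)&(z0<.26)&(z1>.13)&(z1<.26)
print('jack n',m.sum(),'dz median',np.median(z1[m]-z0[m]).round(5))
E
python3 plat.py
```

```text
platen n 615 0.1387 0.134 dz -0.00445
jack n 402 dz median -0.00179
```

```bash
python3 tt.py .0109 .0114 -.1057
```

```text
[0.0244 0.0092 0.1036]
```

>>> {"method": "jog_arm", "body": {
  "motion": [0.06,0.0244,0.0092,0,0,0.06,0.0244,0.0092,0.04,0,0.06,0.0244,0.0092,0.08,0,0.06,0.0244,0.0092,0.1036,0,0.06,0.0244,0.0092,0.1036,0]
}}

```text
clock: 35.3
ee_pos: [0.5579, -0.3226, 0.2252]
ee_rot: [[-0.163, 0.985, 0.052], [0.977, 0.168, -0.134], [-0.141, 0.029, -0.99]]
contact_force: [0.1, -0.2, 0.8]
gripper_width: 0.0599
```

```bash
python3 st.py
python3 - <<'E'
from h import *
p,d=eyes.snapshot('wrist');cv2.imwrite('pics/w14.png',p[:,:,::-1])
E
```

```text
clock 35.3
joints [-0.262, 0.58, 0.984, 1.684, -0.464, 1.028, 1.002]
ee_pos [0.558, -0.323, 0.225]
ee_rot [[-0.163, 0.985, 0.052], [0.977, 0.168, -0.134], [-0.141, 0.029, -0.99]]
contact_force [0.121, -0.18, 0.768]
gripper_width 0.06
side 0.034 lean 0.139
```

View pics/w14.png

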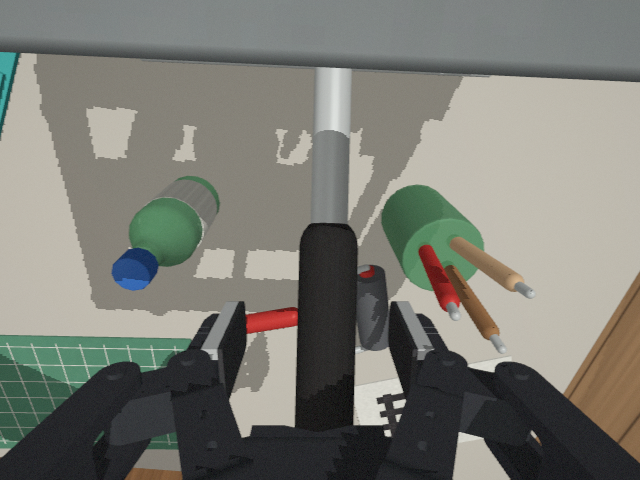

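>>> {"method": "jog_arm", "body": {
  "motion": [0.05,0,0.0025,-0.004,0,0.03,0,0.0025,-0.004,0,0.015,0,0.0025,-0.004,0,0.012,0,0.0025,-0.004,0]
}}

```text
clock: 35.85
ee_pos: [0.561, -0.322, 0.2314]
ee_rot: [[-0.162, 0.985, 0.055], [0.976, 0.168, -0.135], [-0.142, 0.031, -0.989]]
contact_force: [-1.0, -1.0, 4.8]
gripper_width: 0.0202
```

```bash
python3 st.py; for s in ".0013 -.0103 -.0264" ".0021 -.0169 -.0565" ".0024 -.0187 -.084" ".0020 -.0161 -.1175" ".0020 -.0158 -.121"  ".0 .0 -.002"; do python3 tt.py $s;done
```

```text
clock 35.85
joints [-0.266, 0.577, 0.988, 1.674, -0.461, 1.038, 0.996]
ee_pos [0.561, -0.322, 0.231]
ee_rot [[-0.162, 0.985, 0.055], [0.976, 0.168, -0.135], [-0.142, 0.031, -0.989]]
contact_force [-0.999, -0.973, 4.757]
gripper_width 0.02
side 0.037 lean 0.141
[-0.0065 -0.0013  0.0276]
[-0.0088 -0.0026  0.0583]
[-0.0067 -0.0034  0.0858]
[ 0.0007 -0.0044  0.1185]
[ 0.0015 -0.0045  0.122 ]
[ 0.0003 -0.0001  0.002 ]
```

>>> {"method": "jog_arm", "body": {
  "motion": [0.012,-0.0035,-0.0007,0.014,0,0.012,-0.0065,-0.0013,0.0276,0,0.012,-0.008,-0.002,0.043,0,0.012,-0.0088,-0.0026,0.0583,0,0.012,-0.008,-0.003,0.072,0,0.012,-0.0067,-0.0034,0.0858,0,0.012,-0.0035,-0.0039,0.102,0,0.012,0.0007,-0.0044,0.1155,0,0.012,0.0007,-0.0044,0.1155,0]
}}

```text
clock: 36.98
ee_pos: [0.5633, -0.339, 0.1173]
ee_rot: [[-0.161, 0.985, 0.056], [0.976, 0.167, -0.137], [-0.145, 0.033, -0.989]]
contact_force: [1.5, -4.4, 8.5]
gripper_width: 0.0204
```

```bash
python3 st.py
```

```text
clock 36.975
joints [-0.154, 0.709, 0.864, 1.74, -0.587, 0.85, 1.09]
ee_pos [0.563, -0.339, 0.117]
ee_rot [[-0.161, 0.985, 0.056], [0.976, 0.167, -0.137], [-0.145, 0.033, -0.989]]
contact_force [1.475, -4.392, 8.457]
gripper_width 0.02
side 0.039 lean 0.143
```

>>> {"method": "jog_arm", "body": {
  "motion": [0.012,0.0008,0,0.003,0,0.012,0.0012,0,0.005,0,0.012,0.0012,0,0.005,0]
}}

```text
clock: 37.35
ee_pos: [0.5633, -0.3384, 0.1125]
ee_rot: [[-0.161, 0.985, 0.056], [0.976, 0.167, -0.137], [-0.144, 0.033, -0.989]]
contact_force: [-5.1, 3.4, 12.1]
gripper_width: 0.0205
```

>>> {"method": "jog_arm", "body": {
  "motion": [0.012,0.0005,0,0.002,0,0.012,0.001,0,0.004,0,0.012,0.001,0,0.004,0]
}}

```text
clock: 37.72
ee_pos: [0.5634, -0.338, 0.1102]
ee_rot: [[-0.159, 0.986, 0.058], [0.977, 0.166, -0.136], [-0.143, 0.035, -0.989]]
contact_force: [-14.4, 11.9, 34.4]
gripper_width: 0.0206
```

```bash
for s in ".0004 -.0026 .034" ".0001 -.0008 .0605" "-.0007 .0058 .0905" "-.002 .0161 .118"; do python3 tt.py $s;done
```

```text
[-0.0075  0.0011 -0.0333]
[-0.0095  0.0021 -0.0597]
[-0.0072  0.0034 -0.0903]
[-0.0008  0.0048 -0.119 ]
```

>>> {"method": "jog_arm", "body": {
  "motion": [0.012,-0.0038,0.0005,-0.0165,0,0.012,-0.0075,0.0011,-0.0333,0,0.012,-0.009,0.0016,-0.047,0,0.012,-0.0095,0.0021,-0.0597,0,0.012,-0.0085,0.0028,-0.075,0,0.012,-0.0072,0.0034,-0.0903,0,0.012,-0.0042,0.0041,-0.105,0,0.012,-0.0008,0.0048,-0.119,0,0.012,-0.0008,0.0048,-0.119,0]
}}

```text
clock: 38.85
ee_pos: [0.561, -0.3215, 0.2273]
ee_rot: [[-0.16, 0.986, 0.056], [0.977, 0.166, -0.136], [-0.144, 0.033, -0.989]]
contact_force: [4.1, -8.9, -23.1]
gripper_width: 0.02
```

```bash
python3 st.py; python3 plat.py
```

```text
clock 38.85
joints [-0.266, 0.58, 0.986, 1.681, -0.465, 1.028, 0.995]
ee_pos [0.561, -0.322, 0.227]
ee_rot [[-0.16, 0.986, 0.056], [0.977, 0.166, -0.136], [-0.144, 0.033, -0.989]]
contact_force [4.074, -8.926, -23.061]
gripper_width 0.02
side 0.039 lean 0.142
platen n 615 0.1387 0.1314 dz -0.00709
jack n 400 dz median -0.00218
```

>>> {"method": "jog_arm", "body": {
  "motion": [0.012,-0.0035,-0.0007,0.014,0,0.012,-0.0065,-0.0013,0.0276,0,0.012,-0.008,-0.002,0.043,0,0.012,-0.0088,-0.0026,0.0583,0,0.012,-0.008,-0.003,0.072,0,0.012,-0.0067,-0.0034,0.0858,0,0.012,-0.0035,-0.0039,0.102,0,0.012,0.0007,-0.0044,0.1155,0,0.012,0.001,-0.0044,0.119,0,0.012,0.0015,-0.0044,0.122,0,0.012,0.0015,-0.0044,0.122,0]
}}

```text
clock: 40.28
ee_pos: [0.5635, -0.3383, 0.1075]
ee_rot: [[-0.159, 0.986, 0.057], [0.977, 0.165, -0.137], [-0.145, 0.034, -0.989]]
contact_force: [-4.1, -0.1, 11.9]
gripper_width: 0.0199
```

>>> {"method": "jog_arm", "body": {
  "motion": [0.012,0.0005,0,0.002,0,0.012,0.001,0,0.0045,0,0.012,0.001,0,0.0045,0]
}}

```text
clock: 40.65
ee_pos: [0.5635, -0.338, 0.1047]
ee_rot: [[-0.158, 0.986, 0.058], [0.977, 0.164, -0.136], [-0.144, 0.035, -0.989]]
contact_force: [-14.4, 11.5, 30.3]
gripper_width: 0.02
```

>>> {"method": "jog_arm", "body": {
  "motion": [0.012,-0.0038,0.0005,-0.0165,0,0.012,-0.0075,0.0011,-0.0333,0,0.012,-0.009,0.0016,-0.047,0,0.012,-0.0095,0.0021,-0.0597,0,0.012,-0.0085,0.0028,-0.075,0,0.012,-0.0072,0.0034,-0.0903,0,0.012,-0.0042,0.0041,-0.105,0,0.012,-0.0008,0.0048,-0.1195,0,0.012,-0.0008,0.0048,-0.1195,0]
}}

```text
clock: 41.78
ee_pos: [0.561, -0.3209, 0.2225]
ee_rot: [[-0.159, 0.986, 0.057], [0.977, 0.165, -0.136], [-0.143, 0.034, -0.989]]
contact_force: [1.8, -7.4, -17.6]
gripper_width: 0.0201
```

```bash
python3 st.py; python3 plat.py
```

```text
clock 41.775
joints [-0.265, 0.584, 0.983, 1.687, -0.47, 1.019, 0.997]
ee_pos [0.561, -0.321, 0.222]
ee_rot [[-0.159, 0.986, 0.057], [0.977, 0.165, -0.136], [-0.143, 0.034, -0.989]]
contact_force [1.781, -7.396, -17.627]
gripper_width 0.02
side 0.039 lean 0.142
platen n 610 0.1387 0.1281 dz -0.01015
jack n 394 dz median -0.00258
```

>>> {"method": "jog_arm", "body": {
  "motion": [0.012,-0.0035,-0.0007,0.014,0,0.012,-0.0065,-0.0013,0.0276,0,0.012,-0.008,-0.002,0.043,0,0.012,-0.0088,-0.0026,0.0583,0,0.012,-0.008,-0.003,0.072,0,0.012,-0.0067,-0.0034,0.0858,0,0.012,-0.0035,-0.0039,0.102,0,0.012,0.0007,-0.0044,0.1155,0,0.012,0.001,-0.0044,0.119,0,0.012,0.0015,-0.0044,0.1215,0,0.012,0.0015,-0.0044,0.1215,0]
}}

```text
clock: 43.2
ee_pos: [0.5634, -0.3373, 0.103]
ee_rot: [[-0.157, 0.986, 0.057], [0.977, 0.164, -0.136], [-0.144, 0.035, -0.989]]
contact_force: [-6.1, 0.7, 12.6]
gripper_width: 0.0202
```

>>> {"method": "jog_arm", "body": {
  "motion": [0.012,0.0005,0,0.002,0,0.012,0.001,0,0.0045,0,0.012,0.001,0,0.005,0,0.012,0.001,0,0.005,0]
}}

```text
clock: 43.7
ee_pos: [0.5635, -0.3373, 0.0998]
ee_rot: [[-0.157, 0.986, 0.058], [0.977, 0.163, -0.136], [-0.144, 0.036, -0.989]]
contact_force: [-14.6, 7.8, 28.5]
gripper_width: 0.0201
```

>>> {"method": "jog_arm", "body": {
  "motion": [0.012,0.001,0,0.004,0,0.012,0.001,0,0.004,0]
}}

```text
clock: 43.95
ee_pos: [0.5636, -0.3377, 0.0987]
ee_rot: [[-0.155, 0.986, 0.06], [0.977, 0.162, -0.136], [-0.144, 0.038, -0.989]]
contact_force: [-20.7, 11.5, 44.3]
gripper_width: 0.02
```

Firmly on the stop at 44 N, so I'll bring it back up.

>>> {"method": "jog_arm", "body": {
  "motion": [0.012,-0.0038,0.0005,-0.0165,0,0.012,-0.0075,0.0011,-0.0333,0,0.012,-0.009,0.0016,-0.047,0,0.012,-0.0095,0.0021,-0.0597,0,0.012,-0.0085,0.0028,-0.075,0,0.012,-0.0072,0.0034,-0.0903,0,0.012,-0.0042,0.0041,-0.105,0,0.012,-0.0008,0.0048,-0.12,0,0.012,-0.0008,0.0048,-0.12,0]
}}

```text
clock: 45.08
ee_pos: [0.5611, -0.3211, 0.2174]
ee_rot: [[-0.155, 0.986, 0.06], [0.977, 0.162, -0.137], [-0.145, 0.037, -0.989]]
contact_force: [3.8, -11.3, -14.7]
gripper_width: 0.02
```

```bash
python3 st.py; python3 plat.py
```

```text
clock 45.075
joints [-0.263, 0.588, 0.979, 1.694, -0.477, 1.006, 0.999]
ee_pos [0.561, -0.321, 0.217]
ee_rot [[-0.155, 0.986, 0.06], [0.977, 0.162, -0.137], [-0.145, 0.037, -0.989]]
contact_force [3.814, -11.339, -14.745]
gripper_width 0.02
side 0.042 lean 0.144
platen n 598 0.1387 0.1248 dz -0.01321
jack n 393 dz median -0.00263
```

>>> {"method": "jog_arm", "body": {
  "motion": [0.03,0,0,0,0,0.055,0,0,0,0,0.06,0,0,-0.03,0,0.06,0,0,-0.09,0,0.06,0,0,-0.15,0,0.06,0,0,-0.2,0]
}}

```text
clock: 45.88
ee_pos: [0.5491, -0.2933, 0.4178]
ee_rot: [[-0.155, 0.986, 0.061], [0.977, 0.162, -0.137], [-0.145, 0.038, -0.989]]
contact_force: [0.5, 1.5, -0.5]
gripper_width: 0.0603
```

```bash
python3 st.py
cat > plat2.py <<'E'
from h import *
a=np.radians(7.23)
for n in ('scene','top'):
    p,d=eyes.snapshot(n);cv2.imwrite(f'pics/{n}_f.png',p[:,:,::-1]);d0=np.load(f'pics/{n}0.npy')
    P0=cloud(n,d0);P1=cloud(n,d)
    dx=P0[...,0]-.5315;dy=P0[...,1]+.1011;x=dx*np.cos(a)+dy*np.sin(a);y=-dx*np.sin(a)+dy*np.cos(a)
    z0=P0[...,2];z1=P1[...,2]
    for lo_,hi_ in((.128,.145),(.145,.17),(.17,.2),(.2,.23)):
        m=(abs(y)<.075)&(abs(x)<.11)&(z0>lo_)&(z0<hi_)&(z1>lo_-.03)&(z1<hi_+.01)
        if m.sum()>10:
            dz=(z1-z0)[m];h,e=np.histogram(dz,bins=np.arange(-.03,.012,.002));print(n,lo_,m.sum(),np.median(dz).round(4),h.tolist())
            er=cv2.erode(m.astype(np.uint8),np.ones((5,5)));
            if er.sum()>5: print('  eroded',er.sum(),np.median((z1-z0)[er>0]).round(4),np.median(z0[er>0]).round(4),np.median(z1[er>0]).round(4))
E
python3 plat2.py
```

```text
clock 45.875
joints [-0.419, 0.402, 1.135, 1.472, -0.298, 1.362, 0.863]
ee_pos [0.549, -0.293, 0.418]
ee_rot [[-0.155, 0.986, 0.061], [0.977, 0.162, -0.137], [-0.145, 0.038, -0.989]]
contact_force [0.464, 1.529, -0.454]
gripper_width 0.06
side 0.043 lean 0.143
scene 0.128 588 -0.0144 [0, 0, 1, 3, 16, 51, 95, 136, 102, 66, 43, 20, 9, 8, 9, 4, 1, 2, 1, 0]
  eroded 130 -0.0145 0.139 0.125
scene 0.145 204 -0.0101 [1, 5, 1, 0, 1, 7, 14, 25, 22, 20, 17, 16, 12, 12, 7, 18, 11, 6, 1, 1]
scene 0.17 99 -0.0005 [0, 0, 0, 0, 0, 1, 3, 1, 4, 5, 8, 2, 4, 9, 19, 14, 16, 10, 2, 1]
scene 0.2 121 -0.004 [0, 1, 1, 3, 3, 6, 6, 14, 7, 5, 4, 2, 9, 11, 17, 15, 11, 3, 3, 0]
top 0.128 659 -0.014 [1, 1, 1, 4, 17, 49, 104, 147, 155, 85, 47, 17, 7, 8, 4, 1, 0, 0, 0, 0]
  eroded 246 -0.0145 0.1367 0.1221
top 0.145 164 -0.0131 [0, 0, 2, 0, 4, 6, 23, 29, 30, 18, 7, 6, 4, 11, 4, 9, 5, 1, 0, 0]
  eroded 8 -0.0136 0.154 0.1387
top 0.17 46 -0.0001 [0, 0, 0, 0, 0, 1, 1, 4, 0, 2, 0, 2, 1, 6, 6, 15, 6, 1, 0, 1]
top 0.2 52 -0.0027 [0, 2, 0, 0, 1, 0, 0, 5, 1, 3, 2, 0, 2, 9, 7, 10, 4, 4, 0, 0]
```

View pics/scene_f.png

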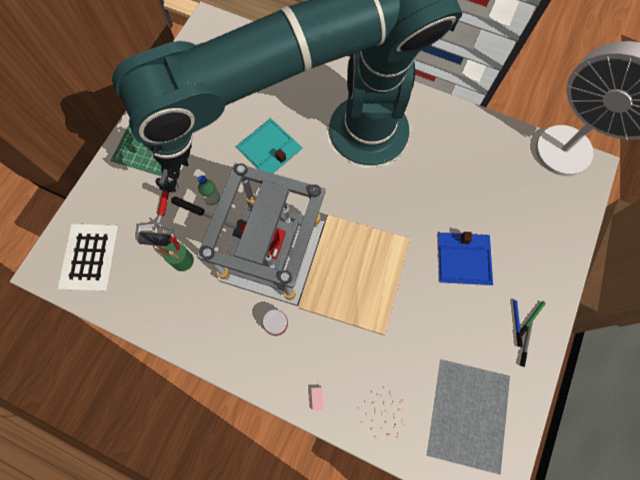

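Run:
```python
from h import *
from rig import job
o=readout.get_obs();p,d=eyes.snapshot('wrist');P=cloud('wrist',d,o);cv2.imwrite('pics/wend.png',p[:,:,::-1]);a=np.radians(7.23)
for v in range(60,260,30):
    us=[u for u in range(260,400) if .15<P[v,u,2]<.29]
    if us:
        u=int(np.median(us));q=P[v,u];dd=q[:2]-np.array([.5315,-.1011]);y=dd@[-np.sin(a),np.cos(a)];print(q.round(3),round(y,3),'ang',np.arctan2(q[2]-.012-.1565,-.05-y).round(3))
print(o['clock'],job.job_done())
```

```text
[ 0.543 -0.192  0.183] -0.092 ang 0.343
[ 0.549 -0.24   0.206] -0.14 ang 0.398
[ 0.553 -0.264  0.219] -0.164 ang 0.414
[ 0.555 -0.287  0.233] -0.187 ang 0.438
[ 0.56  -0.31   0.245] -0.211 ang 0.443
[ 0.561 -0.334  0.257] -0.235 ang 0.447
the job is handed in; nothing more can be done
45.975 None
```

I handed the job in at 46.0 s. The tray is home and the press has had its four strokes, but one force reading during stroke 1 may have broken the 120 N wrist limit.

**What I did:** The moves cannot command a lean, so I tilted the tool about 41° by driving the arm against its joint limits. I squared the tray by nudging its lug, gripped the lug, slid the tray over the step to the back stop and released it. I then brought the tool nearly upright again and pumped four times. Stroke 1 was pressed with the fingertips. Strokes 2 to 4 were made holding the lever grip, each pressed to its bottom stop (28–44 N) and pulled back to its upper stop. I let go and backed off before handing in.

**What the last checks showed:**
- **Tray:** After release its rear edge was at press y ≈ 102 mm (102 expected), with yaw about -0.8°. The plate read 49.4 mm high in three places, so it lay flat. I did not measure it again after pumping.
- **Platen:** Both cameras show about 14.0–14.5 mm of feed. That is less than the nominal 15.5 mm but inside the 13.2–17.8 mm band.
- **Lever:** It measured about 0.45 rad above level, which is fully up at rest.
- **Bystanders:** In the last scene picture the jar, tin and bottle look unmoved. The brayer was partly hidden.

**What went wrong or is uncertain:**
- **Wrist force:** During stroke 1 the fingertips slipped beside the rod, and the force read about 122 N for a moment. I can't tell whether that counts as a failure.
- **Pad force:** I could not measure the pad's force on the block directly. I infer it from the platen feed.

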